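# Lock a roller shaft on its flat in the repair cradle

## Robot

A 7-joint arm with a two-finger parallel gripper is mounted at the origin on the work surface. World frame = base frame: x ahead of the robot, y to its left, z up, the work surface at z = 0. Lengths are in mm, angles in degrees, forces in N, time in s.
With the tool pointing down it reaches from about 400 to 900 mm from the base axis. Payload 5.5 kg.
Tool frame: the origin (TCP) lies between the finger pads; the fingertips stand 25 mm ahead of it and the grasp point (between the pads) lies 6 mm ahead of it; x points along the fingers, z is the direction in which the jaws open and shut, and the axes are right-handed (so a half turn about x gives the same grasp; the last joint's range is limited). The gripper opens to 92 mm and grips with 3 to 60 N. Pads are 19 mm wide; open, the fingers measure 130 mm over their backs; the gripper's body (75 mm by 190 mm) begins 47 mm behind the grasp point.
Start: joints at [85.611, 28.699, -24.465, 88.831, 12.651, 65.22, -12.049], TCP at [216.676, -612.822, 251.729] pointing down, gripper open.
Joint ranges: [-164.97, 164.97], [-17.58, 116.51], [-87.97, 89.64], [11.32, 138.91], [-80.73, 260.73], [10.89, 115.49], [-147.41, 147.41]. Speed limits (degrees/s): [147.25, 147.25, 180, 180, 180, 180, 180].

## Interface

Orientations are given as a 3x3 rotation matrix whose columns are the frame's x, y, z axes.
In Python, from station import status, vision, ticket gives the robot as it stands. The module is installed in compiled form; this text tells all that it offers.
- The arm moves only by the tool drive_tool, never from a script. Its argument "moves" is a list of rows, each a list of 3 entries, a list of its own where there are three numbers: the opening, from 0 (shut) to 1 (fully open), then the shift along the tool's x, y, z in m, then the turn, a rotation vector about the tool's x, y, z in rad. In form: [[fingers, [x, y, z], [wx, wy, wz]], ...]. A call has 1 to 12 rows; each row shifts and turns the pose as measured when the row begins, along the tool's axes as they then stand; what a row does not reach is not made up. A row lasts 1/10 s, in which the tool goes at most 50 mm and 8.59 degrees, less where a joint would pass 70% of its speed; a pose out of reach is approached as far as the arm can. A call with a gripper value outside its range is refused whole. The fingers move at their own pace and stop on an object; "force" is the grip in N (left out, the last holds). Time passes only in rows, so rows that do not move let the fingers close. It gives the time, the measured TCP pose, the force and the opening at its end, in the units of the state.
- status.sense(): the state, without advancing time (a new reading comes with each control period).
- vision.read_camera(name): name is "side" or "top" or "wrist"; returns (picture, depth): 420x560x3 uint8, red, green, blue; 420x560 float32, mm along the optical axis (not along the pixel's ray), 0 where there is no reading.
- vision.calibration(name): a dict with "K" (3x3 intrinsics, pixels), "view" (4x4, takes a point from world to camera coordinates). Camera axes: x right, y down, z forward; pixel columns grow to the right and rows downward; lengths in mm; the calibration is good to about 2 mm. A picture is of the moment at which its call begins: read the wrist's pose just before it. calibration takes no time and is no camera call; for the wrist camera it gives the pose at the moment of the call.
- ticket.hand_in(): hands the job in, once; it reports no verdict.
The state is a dict: "time_s": time; "joints": joint angles; "qd": joint speeds; "joint_efforts": joint torques, N m; "ee_pos": TCP position; "eef_rot": TCP orientation; "wrist_force": force on the tool from outside, world axes, zero at the start; "wrist_torque": the same for the moment, N m; "grip_width": finger opening in mm.
Only numpy, scipy, OpenCV 4.12 (cv2) and the standard library are available. Lean on these libraries where they do the work, as an engineer would, in place of code of your own. Each camera call takes 0.05 s, during which the arm holds its last target.

## Task

Take the roller shaft from its wooden rest and roll it down the ramp of the metal cradle so that it settles in the vee, about centred under the screw. Turn it there until its flat faces straight up at the setscrew and let go of it; then, with the T-handled hex key from its stand, tighten the setscrew clockwise until it is firm on the flat, and leave the key standing in the screw. Leave everything else on the table where it lies.

Things in the scene. Friction and masses are not known exactly. Their poses are not given: they have to be found in the camera images.
- shaft_mid (a point): Roller shaft: round aluminium bar 22 mm thick, 220 mm long (plus a 12 mm thick, 8 mm stub at one end), 230 g; point at its centre, on the axis. x along it to the stub, z square out of the flat. The flat lies 9.2 mm from the axis, over the middle 50 mm and the last 12 mm of each end, all on one side; 25 to 98 mm from the centre it is round. It rolls freely. Starts with the flat 126 degrees from up.
- rest: Wooden rest on which the shaft starts, lying level along its x (either way round), axis 40 mm above the table, in notches of two posts (46 to 64 mm from the middle, 47 mm high); elsewhere it is clear down to the rest's base, 10 mm high. Origin under its centre.
- cradle_seat (a point): Metal cradle, fixed; the point is where the shaft's centre belongs when home in the vee, 66 mm above the table. y: the direction in which the shaft must lie (either way round); x: level, from ramp to vee; z up. The shaft lies on two plates 38 to 48 mm each side of the middle. Their tops fall at 12 degrees towards +x over 100 mm, to a flank rising at 60 degrees that makes the vee.
- cradle: The same cradle, origin on the table under its seat, same axes. Base 108 mm wide, 12 mm high; clear above it between and outside the plates. An arm 32 mm wide, from 85 to 103 mm above the table, carries the screw: it reaches from a post 32 to 62 mm behind the seat to 17 mm before it. Fingers can take the shaft's round parts outside the plates to turn it.
- ramp_lay (a point): A place on the ramp to let the shaft go: its centre when it lies there, 68 mm before the seat and 14.5 mm higher; axes as the cradle's. A shaft let go on the ramp rolls home and settles by itself, its flat at any angle. A stop 12 mm high closes the ramp's upper end, 100 mm before the seat.
- screw_socket (a point): Setscrew, upright over the seat in the arm; point: centre of the floor of its hexagon socket. z up, x to a corner of the socket (corners every 60 degrees). Socket 14 mm across flats, 19 mm deep, its mouth bevelled by 2.5 mm, rim 108 mm above the table, head 25 mm across; the 12 mm key has about 1 mm to spare each way and up to 10 degrees of play. The screw sinks 1.95 mm per radian of tightening.
- screw (a joint): Turn of the setscrew in radians, growing as it is tightened (clockwise from above); starts at 0 to 0.2. Steady friction of about 0.06 N m. It meets the flat at about 1.9, is firm past 2.0 and stops dead at 2.25; on the round of the shaft it jams at about 1.0.
- key_grip (a point): Hex key, 140 g: black T-bar 80 x 14 mm, 14 mm high, on an upright steel hexagon shank 12 mm across flats. The point is the T-bar's centre, 70 mm above the tip. x along the T-bar, which is also a corner direction of the hexagon; z up along the shank. It starts standing in its stand, T-bar centre 80 mm above the table.
- stand: Wooden stand of the key: a block 52 mm square, 45 mm high, its hole 35 mm deep and 15.3 mm wide, so the key leans a little. Origin under its centre.
- key_tip (a point): The centre of the end of the hex key's shank; axes as the key's.
- pot_center (a point): Bystander: small round glass jar, 56 mm across, 36 mm high; point at its centre.
- spool: Bystander: spool 60 mm across, 32 mm high, standing on its end; origin under its centre.
- driver: Bystander: screwdriver 200 mm long lying along its x, 26 mm thick; origin under its middle.
- pliers: Bystander: pliers, 135 mm long, lying; origin under the pivot, jaws to x.
- tin: Bystander: round tin 70 mm across, 24 mm high; origin under its centre.
- meter: Bystander: meter 140 x 76 x 40 mm; origin under its centre.
- handset: Bystander: opened handset 150 x 74 x 11 mm; origin under its centre.
Mind the look-alikes: they are no part of the job. Of the things that look like the part that bears shaft_mid, the larger one is meant. Leave any blue look-alike of the cradle alone.

How it is judged:
By the outcome, as a careful person would: the job done as asked, in the order asked, and still so for the second after the job is handed in, with the robot touching nothing.
It also fails if it takes over 72 s, if anything falls off the work surface, if the arm or the gripper's body presses on something with over 40 N, if the wrist force passes 120 N, or if a joint passes its speed limit or range.

## Working session

There is one attempt and no reset: what is moved stays moved. The work goes in short steps, Python scripts to look and compute and a tool call to move; the robot and the scene stay as the last step left them, time stands still between calls to the robot, and variables do not carry over. Pictures are saved under pics/ and viewed, and the job is handed in when it is done.

Besides the shell and the picture viewer there is one more tool, called after ">>>" by a JSON object that holds its "method" and its "body". drive_tool: Moves the arm, as the interface text tells. Its arguments: {"type":"object","properties":{"moves":{"type":"array"},"force":{"type":"number"}},"required":["moves"]}

```bash
mkdir -p pics; ls; python3 - <<'E'
from station import status, vision
import cv2,numpy as np
print(status.sense())
for n in ["top","side","wrist"]:
    c=vision.calibration(n); p,d=vision.read_camera(n)
    cv2.imwrite(f"pics/{n}0.png",p[:,:,::-1]); np.savez(f"{n}0.npz",p=p,d=d,K=c["K"],V=c["view"])
    print(n,np.round(c["K"],1).tolist(),np.round(c["view"],3).tolist())
E
```

```text
pics
{'time_s': 0.0, 'joints': array([ 85.6127272 ,  28.754156  , -24.45150442,  88.89089439,
        12.64973014,  65.22135408, -12.05113959]), 'qd': array([-0.06261881, -0.03416495, -0.00257262,  0.05613835,  0.02863075,
       -0.01532915,  0.09159938]), 'joint_efforts': array([ 4.00968556e-04, -5.66590548e+01, -5.81587896e+00, -2.79107881e+01,
       -6.87701767e-02,  3.10129090e-02,  2.03611789e-04]), 'ee_pos': array([ 216.3496924 , -612.23870423,  250.67587487]), 'eef_rot': array([[-5.96041060e-04,  9.42835938e-01,  3.33256715e-01],
       [ 1.88673295e-03,  3.33257241e-01, -9.42834053e-01],
       [-9.99998042e-01,  6.67986164e-05, -1.97751463e-03]]), 'wrist_force': array([-0.87501941, -0.46625804,  0.14772366]), 'wrist_torque': array([ 0.01100351, -0.03908012,  0.02145141]), 'grip_width': 91.36496918377915}
top [[528.7, 0.0, 276.3], [0.0, 528.7, 221.1], [0.0, 0.0, 1.0]] [[-0.007, -1.0, -0.01, 10.623], [-0.993, 0.008, -0.121, 551.14], [0.121, 0.009, -0.993, 1355.794], [0.0, 0.0, 0.0, 1.0]]
side [[486.7, 0.0, 283.1], [0.0, 486.7, 209.4], [0.0, 0.0, 1.0]] [[0.992, -0.122, -0.018, -535.644], [-0.105, -0.757, -0.645, 97.835], [0.065, 0.642, -0.764, 1254.793], [0.0, 0.0, 0.0, 1.0]]
wrist [[339.8, 0.0, 278.0], [0.0, 339.8, 206.2], [0.0, 0.0, 1.0]] [[0.334, -0.943, -0.001, -649.344], [-0.913, -0.323, 0.249, -30.728], [-0.235, -0.082, -0.968, 389.037], [0.0, 0.0, 0.0, 1.0]]
```

View pics/top0.png

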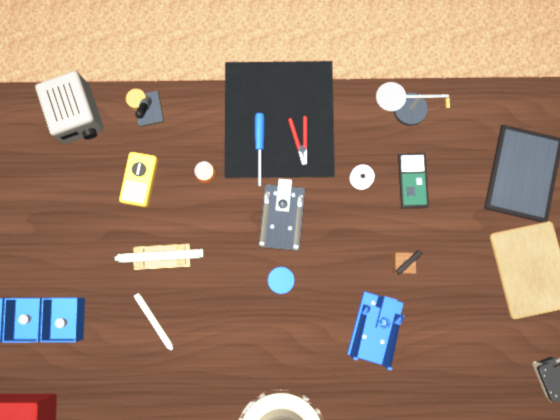

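View pics/side0.png

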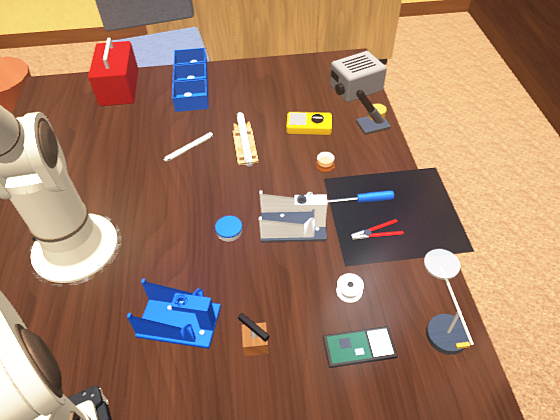

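View pics/wrist0.png

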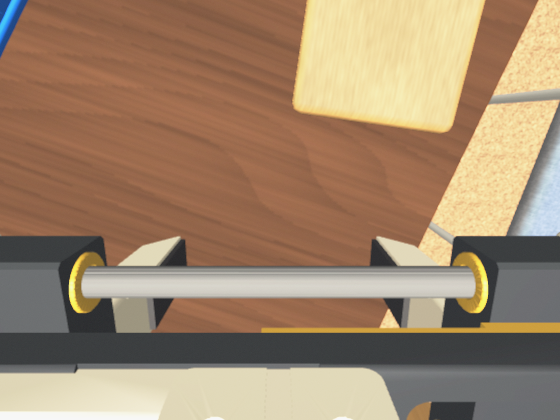

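```bash
cat > h.py <<'E'
import numpy as np, cv2
def ray(K,V,u,v,z):
    R=V[:3,:3];t=V[:3,3];o=-R.T@t
    d=R.T@np.linalg.inv(K)@np.array([u,v,1.0]);return o+d*(z-o[2])/d[2]
def proj(K,V,P):
    c=V[:3,:3]@np.asarray(P,float)+V[:3,3];q=K@c;return q[:2]/q[2]
def ld(f):
    a=np.load(f);return a["p"],a["d"],a["K"],a["V"]
def crop(f,out,x0,y0,x1,y1,s):
    p=ld(f)[0];cv2.imwrite(out,cv2.resize(p[y0:y1,x0:x1,::-1],None,fx=s,fy=s,interpolation=cv2.INTER_CUBIC))
def snap(name,tag):
    from station import status,vision
    c=vision.calibration(name);p,d=vision.read_camera(name)
    cv2.imwrite(f"pics/{tag}.png",p[:,:,::-1]);np.savez(f"{tag}.npz",p=p,d=d,K=c["K"],V=c["view"])
    return p,d,c["K"],c["view"]
E
python3 - <<'E'
from h import *
p,d,K,V=ld("top0.npz")
for n,(u,v,z) in dict(shaftL=(118,257,40),shaftR=(203,254,40),rest=(162,257,47),crad_screw=(283,204,108),key=(408,262,80),stand=(405,263,45),meter=(139,179,40),jar=(204,170,36),spool=(362,177,32),tin=(281,280,24),bluecr=(376,330,12)).items():
    print(n,np.round(ray(K,V,u,v,z)))
crop("top0.npz","pics/t_c.png",240,160,330,270,7) if 0 else crop("top0.npz","pics/t_c.png",230,160,340,270,5)
crop("top0.npz","pics/t_s.png",100,220,220,290,6)
crop("side0.npz","pics/s_s.png",210,90,290,190,6)
crop("side0.npz","pics/s_c.png",240,170,350,260,7)
E
```

```text
shaftL [460. 419.  40.]
shaftR [466. 198.  40.]
rest [458. 303.  47.]
crad_screw [585. -11. 108.]
key [ 440. -324.   80.]
stand [ 439. -324.   45.]
meter [666. 369.  40.]
jar [689. 198.  36.]
spool [ 668. -222.   32.]
tin [397.  -5.  24.]
bluecr [ 267. -250.   12.]
```

View pics/t_c.png

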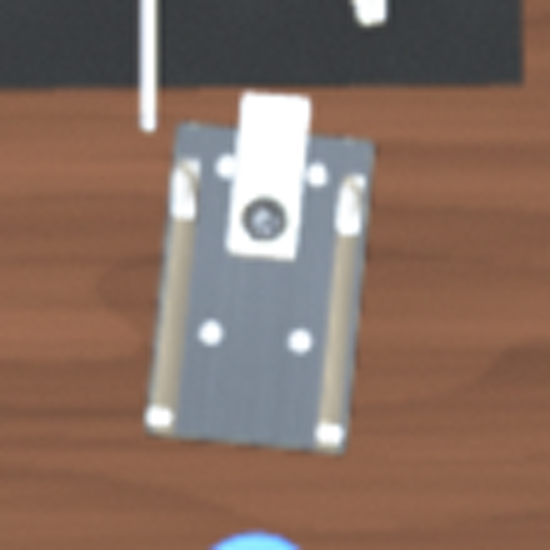

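View pics/t_s.png

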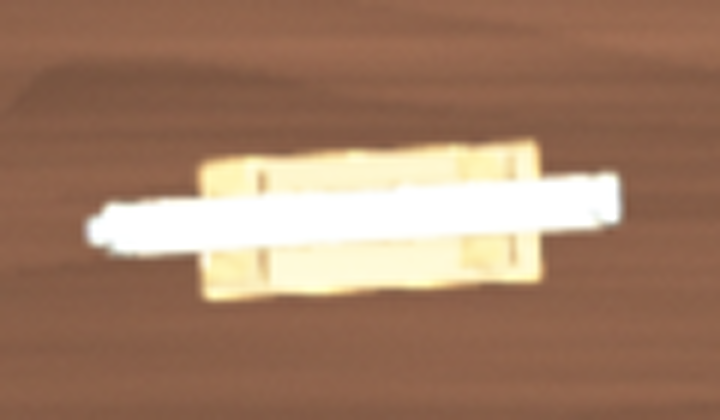

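View pics/s_c.png

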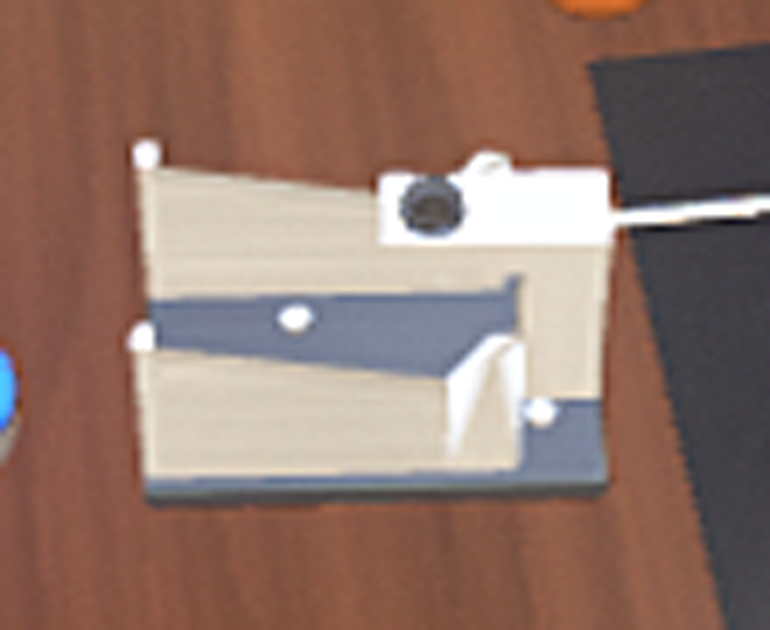

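View pics/s_s.png

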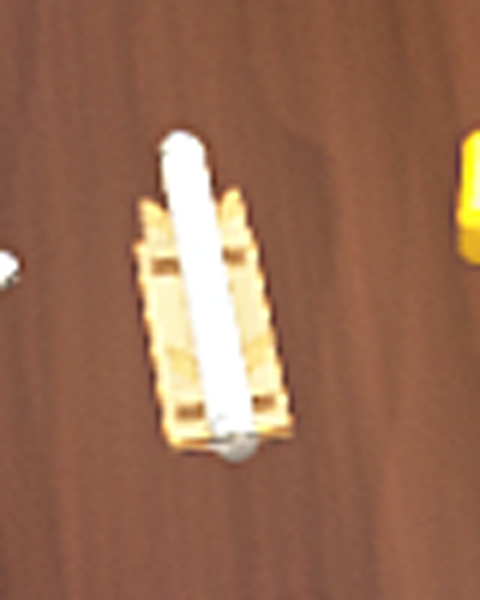

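```bash
python3 - <<'E'
from h import *
p,d,K,V=ld("wrist0.npz")
R=V[:3,:3];o=-R.T@V[:3,3]
T=np.array([[-5.96041060e-04,  9.42835938e-01,  3.33256715e-01],[ 1.88673295e-03,  3.33257241e-01, -9.42834053e-01],[-9.99998042e-01,  6.67986164e-05, -1.97751463e-03]])
tp=np.array([ 216.3496924 , -612.23870423,  250.67587487])
print("cam in tool",T.T@(o-tp)); print("cam axes in tool\n",np.round(T.T@R.T,3))
# top: depth-based points for tall things
p,d,K,V=ld("top0.npz")
def pts(x0,y0,x1,y1):
    v,u=np.mgrid[y0:y1,x0:x1];z=d[y0:y1,x0:x1]
    c=np.stack([(u-K[0,2])/K[0,0]*z,(v-K[1,2])/K[1,1]*z,z],-1).reshape(-1,3)
    return (c-V[:3,3])@V[:3,:3]
q=pts(105,235,215,280); s=q[q[:,2]>38]; m=s.mean(0); _,_,vt=np.linalg.svd(s[:,:2]-m[:2])
print("shaft",len(s),m,vt[0],np.ptp((s[:,:2]-m[:2])@vt[0]), s[:,2].max())
q=pts(240,170,320,260)
s=q[q[:,2]>95];print("arm",len(s),s.mean(0),s[:,2].max())
q=pts(385,240,430,290); s=q[q[:,2]>60];m=s.mean(0);_,_,vt=np.linalg.svd(s[:,:2]-m[:2]);print("key",len(s),m,vt[0],np.ptp((s[:,:2]-m[:2])@vt[0]),s[:,2].max())
s=q[(q[:,2]>30)&(q[:,2]<55)];print("stand",s.mean(0),s.min(0),s.max(0))
E
```

```text
cam in tool [-1.33210909e+02  6.75887581e+01  1.80041393e-02]
cam axes in tool
 [[-0.001 -0.249  0.968]
 [ 0.001 -0.968 -0.249]
 [ 1.     0.     0.001]]
shaft 824 [459.92869426 303.06210607  72.9574146 ] [0.04658035 0.99891455] 434.65772565414227 1412.614956368493
arm 405 [592.54333577 -12.33167405 202.40471905] 1412.614956368493
key 198 [ 436.10214928 -310.7840337   138.71877048] [ 0.22221152 -0.97499848] 357.87964742243736 1412.614956368493
stand [ 440.39979237 -322.78700824   43.59981187] [ 412.78952914 -350.95835773   31.88269377] [ 465.05352473 -298.14518008   52.40263086]
```

```bash
python3 - <<'E'
from h import *
p,d,K,V=ld("top0.npz")
def pts(x0,y0,x1,y1):
    v,u=np.mgrid[y0:y1,x0:x1];z=d[y0:y1,x0:x1]
    c=np.stack([(u-K[0,2])/K[0,0]*z,(v-K[1,2])/K[1,1]*z,z],-1).reshape(-1,3)
    w=(c-V[:3,3])@V[:3,:3]; return w[c[:,2]>100]
def pca(n,s):
    m=s.mean(0);_,_,vt=np.linalg.svd(s[:,:2]-m[:2]);a=(s[:,:2]-m[:2])@vt.T
    print(n,len(s),m.round(1),vt[0].round(3),np.ptp(a,axis=0).round(),s[:,2].max().round(), "mid",(m[:2]+vt[0]*(a[:,0].max()+a[:,0].min())/2).round(1))
q=pts(105,235,215,280); pca("shaft",q[(q[:,2]>41)&(q[:,2]<60)])
q=pts(240,165,320,260);pca("arm",q[(q[:,2]>95)&(q[:,2]<110)]); pca("base",q[(q[:,2]>7)&(q[:,2]<100)])
q=pts(385,240,430,290); pca("key",q[(q[:,2]>65)&(q[:,2]<100)]);pca("stand",q[(q[:,2]>36)&(q[:,2]<52)])
E
```

```text
shaft 730 [461.4 308.8  47.2] [ 0.052 -0.999] [228.  50.] 57.0 mid [461.3 311.9]
arm 368 [610.  -12.9 101.9] [-0.994  0.109] [79. 32.] 109.0 mid [608.7 -12.7]
base 2189 [561.   -6.7  27.7] [-1.     0.003] [255. 208.] 100.0 mid [580.   -6.8]
key 189 [ 438.3 -323.6   85.2] [-0.66   0.751] [81. 15.] 94.0 mid [ 439.  -324.4]
stand 284 [ 440.4 -323.    43.7] [-0.751 -0.66 ] [72. 68.] 51.0 mid [ 438.6 -324.6]
```

>>> {"method": "drive_tool", "body": {"moves": [[1,[0,0.041,-0.027],[0,0,0]],[1,[0,0.041,-0.027],[0,0,0]],[1,[0,0.041,-0.027],[0,0,0]],[1,[0,0.041,-0.027],[0,0,0]],[1,[0,0.041,-0.027],[0,0,0]],[1,[0,0.041,-0.027],[0,0,0]],[1,[0,0.041,-0.027],[0,0,0]],[1,[0,0,0],[0,0,0]]]}}

```text
time_s: 0.95
ee_pos: [427.2, -332.3, 247.8]
eef_rot: [[-0.002, 0.945, 0.326], [0.003, 0.326, -0.945], [-1.0, -0.001, -0.004]]
wrist_force: [0.1, -0.8, 0.0]
grip_width: 92.0
```

```bash
python3 - <<'E'
from h import *
snap("wrist","w_key")
E
```

```text
(no output)
```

View pics/w_key.png

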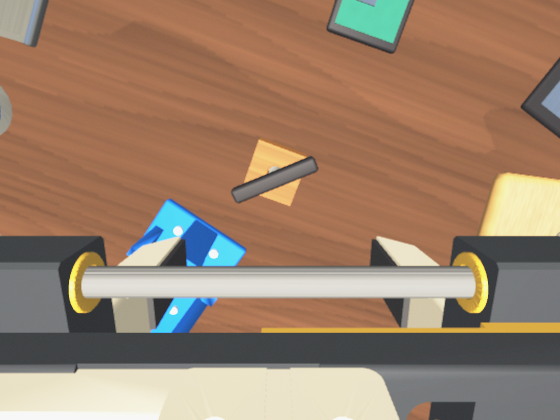

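>>> {"method": "drive_tool", "body": {"moves": [[1,[0,0.026,-0.038],[0,0,0]],[1,[0,0.026,-0.038],[0,0,0]],[1,[0,0.026,-0.038],[0,0,0]],[1,[0,0.026,-0.038],[0,0,0]],[1,[0,0.026,-0.038],[0,0,0]],[1,[0,0.026,-0.038],[0,0,0]],[1,[0,0.015,-0.02],[0,0,0]],[1,[0,0,0],[0,0,0]]]}}

```text
time_s: 1.8
ee_pos: [507.5, -49.3, 245.4]
eef_rot: [[-0.006, 0.952, 0.306], [-0.002, 0.306, -0.952], [-1.0, -0.006, 0.0]]
wrist_force: [0.4, 0.1, -0.2]
grip_width: 91.8
```

```bash
python3 - <<'E'
from h import *
snap("wrist","w_crad")
p,d,K,V=ld("w_key.npz")
for u in [(275,179,87),(236,194,87),(314,162,87),(275,173,45)]: print(ray(K,V,*u).round(1))
E
```

```text
[ 441.7 -324.2   87. ]
[ 417.7 -295.9   87. ]
[ 466.8 -351.2   87. ]
[ 440.4 -324.2   45. ]
```

View pics/w_crad.png

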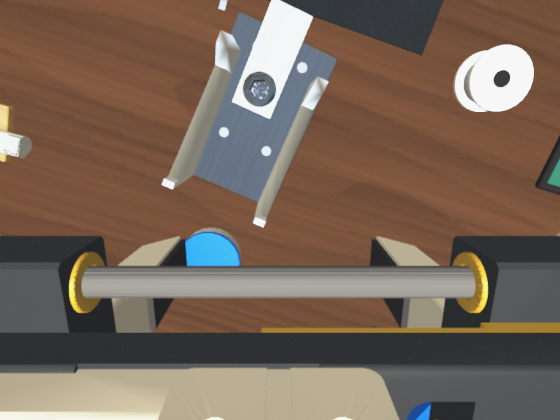

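```bash
python3 - <<'E'
from h import *
crop("w_crad.npz","pics/w_crad_z.png",200,40,320,130,6)
crop("w_crad.npz","pics/w_crad_y.png",150,0,350,240,2.5) if 0 else None
p,d,K,V=ld("w_crad.npz")
print("screw",ray(K,V,259.5,89,108).round(1))
a,b=ray(K,V,168,184,86),ray(K,V,260,222,86);print(a.round(1),b.round(1),np.linalg.norm(a-b))
print("arm corners",[ray(K,V,*c,103).round(1) for c in [(233,104),(270,118),(273,0)]])
print(np.degrees(np.arctan2((a-b)[0],-(a-b)[1])))
E
```

```text
screw [587.5  -9.2 108. ]
[489.   45.4  86. ] [480.3 -41.4  86. ] 87.14188369003003
arm corners [array([570.9,   7.5, 103. ]), array([569.7, -23. , 103. ]), array([ 6.49e+02, -3.00e-01,  1.03e+02])]
174.30086355731856
```

View pics/w_crad_z.png

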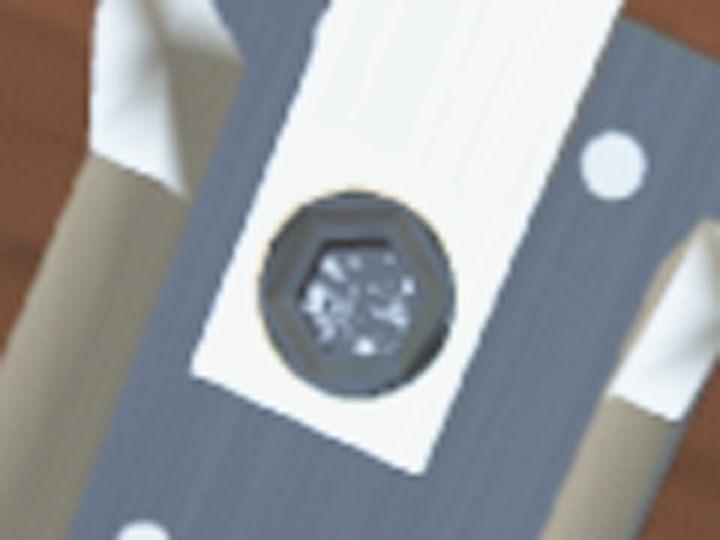

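>>> {"method": "drive_tool", "body": {"moves": [[1,[0,0,-0.049],[0,0,0]],[1,[0,0,-0.049],[0,0,0]],[1,[0,0,-0.049],[0,0,0]],[1,[0,0,-0.049],[0,0,0]],[1,[0,0,-0.049],[0,0,0]],[1,[0,0,-0.049],[0,0,0]],[1,[0,0,-0.049],[0,0,0]],[1,[0,0,-0.02],[0,0,0]],[1,[0,0,0],[0,0,0]]]}}

```text
time_s: 2.75
ee_pos: [406.9, 281.7, 241.3]
eef_rot: [[-0.006, 0.965, 0.264], [-0.012, 0.263, -0.965], [-1.0, -0.009, 0.01]]
wrist_force: [-0.4, 0.3, -0.3]
grip_width: 91.8
```

```bash
python3 - <<'E'
from h import *
snap("wrist","w_sh")
E
```

```text
(no output)
```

View pics/w_sh.png

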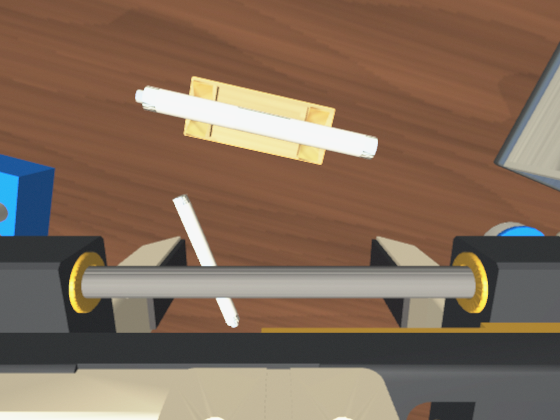

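```bash
python3 - <<'E'
from h import *
crop("w_sh.npz","pics/w_sh_z.png",125,70,255,150,6)
crop("w_sh.npz","pics/w_sh_z2.png",260,90,390,170,6)
p,d,K,V=ld("w_sh.npz")
g=cv2.cvtColor(p,cv2.COLOR_RGB2HSV); m=((g[...,1]<45)&(g[...,2]>130)).astype(np.uint8); m[200:]=0;m[:,400:]=0
n,l,st,c=cv2.connectedComponentsWithStats(m);i=1+np.argmax(st[1:,4]);ys,xs=np.nonzero(l==i)
P=np.array([ray(K,V,x,y,42) for x,y in zip(xs,ys)]);mm=P[:,:2].mean(0);_,_,vt=np.linalg.svd(P[:,:2]-mm);a=(P[:,:2]-mm)@vt.T
print(st[i],mm,vt[0],np.ptp(a,axis=0),a[:,0].min(),a[:,0].max(), [ (mm+vt[0]*t).round(1) for t in (a[:,0].min(),a[:,0].max())])
for q in [(137,97),(377,148),(187,107),(330,134)]:print(ray(K,V,*q,40).round(1))
E
```

```text
[ 135   86  243   73 5550] [462.79224946 314.87153495] [ 0.05267208 -0.99861186] [233.26853483  21.49330482] -115.52153435420749 117.74700047662121 [array([456.7, 430.2]), array([469. , 197.3])]
[455.2 428.7  40. ]
[469.7 196.3  40. ]
[458.7 382.1  40. ]
[470.4 244.6  40. ]
```

View pics/w_sh_z.png

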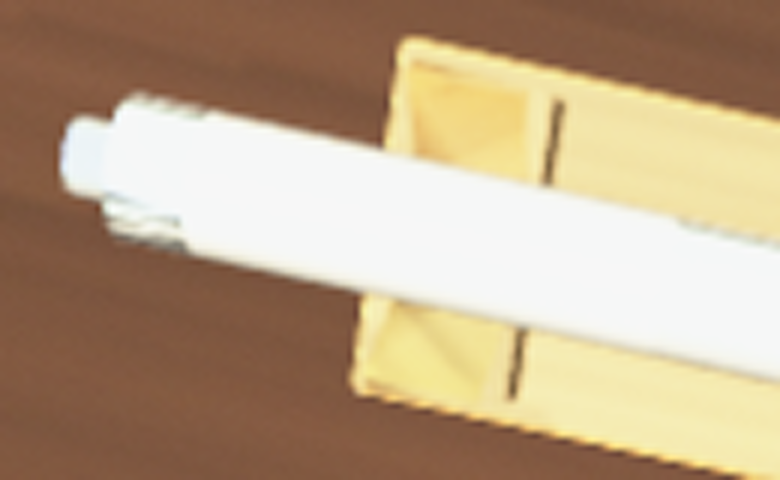

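View pics/w_sh_z2.png

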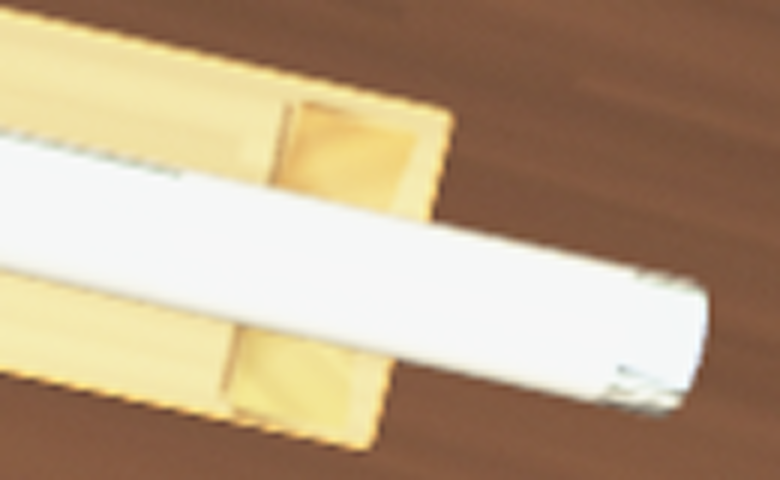

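```bash
cat > plan.py <<'E'
import numpy as np
from scipy.spatial.transform import Rotation as Ro, Slerp
from station import status
YAW=-6.0
def down(az,tilt=0.0):
    """tool x down, tool z at azimuth az(deg); tilt about tool y (deg)"""
    a=np.radians(az);z=np.array([np.cos(a),np.sin(a),0]);x=np.array([0,0,-1.]);y=np.cross(z,x)
    return np.c_[x,y,z]@Ro.from_euler('y',tilt,degrees=True).as_matrix()
def rows(pos,R,n=None,grip=1,tcp=False,vmax=45,wmax=7.8,start=None,prt=True):
    """pos = grasp point target (mm) unless tcp"""
    s=status.sense();p0,R0=(np.array(s["ee_pos"]),np.array(s["eef_rot"])) if start is None else start
    pos=np.array(pos,float)
    if not tcp: pos=pos-6*R[:,0]
    rv=Ro.from_matrix(R0.T@R).as_rotvec(); d=np.linalg.norm(pos-p0)
    if n is None: n=int(np.ceil(max(d/vmax,np.degrees(np.linalg.norm(rv))/wmax,1)))
    out=[];p,Rc=p0,R0
    for i in range(1,n+1):
        pn=p0+(pos-p0)*i/n;Rn=R0@Ro.from_rotvec(rv*i/n).as_matrix()
        t=Rc.T@(pn-p)/1000;w=rv/n
        out.append([grip,[round(float(v),4) for v in t],[round(float(v),3) for v in w]]);p,Rc=pn,Rn
    if prt:
        print("dist",d.round(1),"rot",np.degrees(rv).round(1),"n",n)
        print(str(out).replace(" ",""))
    return pos,R
E
python3 - <<'E'
from plan import *
print(status.sense()["joints"].round(0))
rows([462.5,309,110],down(3))
E
```

```text
[   4.   18.  -50.  110.   16.   60. -127.]
dist 139.7 rot [-77.8   0.2   0.9] n 10
[[1,[0.0124,0.0062,-0.0015],[-0.136,0.0,0.002]],[1,[0.0124,0.0063,-0.0006],[-0.136,0.0,0.002]],[1,[0.0125,0.0063,0.0002],[-0.136,0.0,0.002]],[1,[0.0125,0.0062,0.0011],[-0.136,0.0,0.002]],[1,[0.0125,0.006,0.0019],[-0.136,0.0,0.002]],[1,[0.0125,0.0056,0.0027],[-0.136,0.0,0.002]],[1,[0.0125,0.0052,0.0035],[-0.136,0.0,0.002]],[1,[0.0125,0.0047,0.0041],[-0.136,0.0,0.002]],[1,[0.0125,0.0041,0.0047],[-0.136,0.0,0.002]],[1,[0.0125,0.0034,0.0052],[-0.136,0.0,0.002]]]
```

>>> {"method": "drive_tool", "body": {"moves": [[1,[0.0124,0.0062,-0.0015],[-0.136,0.0,0.002]],[1,[0.0124,0.0063,-0.0006],[-0.136,0.0,0.002]],[1,[0.0125,0.0063,0.0002],[-0.136,0.0,0.002]],[1,[0.0125,0.0062,0.0011],[-0.136,0.0,0.002]],[1,[0.0125,0.006,0.0019],[-0.136,0.0,0.002]],[1,[0.0125,0.0056,0.0027],[-0.136,0.0,0.002]],[1,[0.0125,0.0052,0.0035],[-0.136,0.0,0.002]],[1,[0.0125,0.0047,0.0041],[-0.136,0.0,0.002]],[1,[0.0125,0.0041,0.0047],[-0.136,0.0,0.002]],[1,[0.0125,0.0034,0.0052],[-0.136,0.0,0.002]]]}}

```text
time_s: 3.8
ee_pos: [483.6, 269.4, 107.5]
eef_rot: [[0.009, -0.061, 0.998], [-0.024, 0.998, 0.062], [-1.0, -0.025, 0.007]]
wrist_force: [0.5, 0.2, 1.2]
grip_width: 91.9
```

```bash
python3 - <<'E'
from plan import *
from h import snap
print(status.sense()["joints"].round(0))
snap("wrist","w_sh2"); snap("top","t_sh2")
rows([462.5,309,40],down(3),grip=0.5)
E
```

```text
[  9.  41. -55. 108.  43.  55. -64.]
dist 75.4 rot [0.2 0.2 1.5] n 2
[[0.5,[0.0295,0.0215,-0.0092],[0.002,0.002,0.013]],[0.5,[0.0298,0.0211,-0.0092],[0.002,0.002,0.013]]]
```

View pics/w_sh2.png

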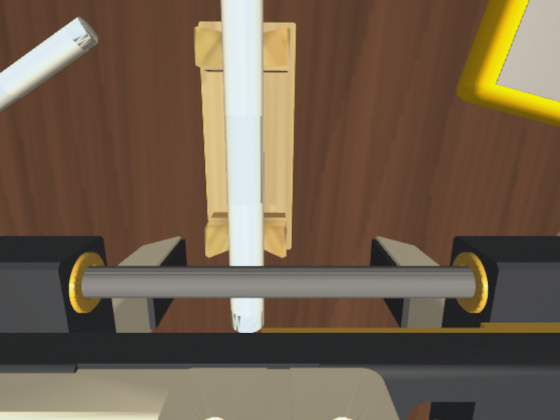

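```bash
python3 - <<'E'
from h import *
crop("w_sh2.npz","pics/w_sh2z.png",190,90,310,250,4)
p,d,K,V=ld("w_sh2.npz")
for q in [(243,116,50),(245,206,50),(242,20,40),(248,325,40),(246,200,40)]: print(ray(K,V,*q).round(1))
E
```

```text
[461.9 335.1  50. ]
[464.8 284.9  50. ]
[458.9 383.6  40. ]
[469.  198.5  40. ]
[464.5 285.8  40. ]
```

View pics/w_sh2z.png

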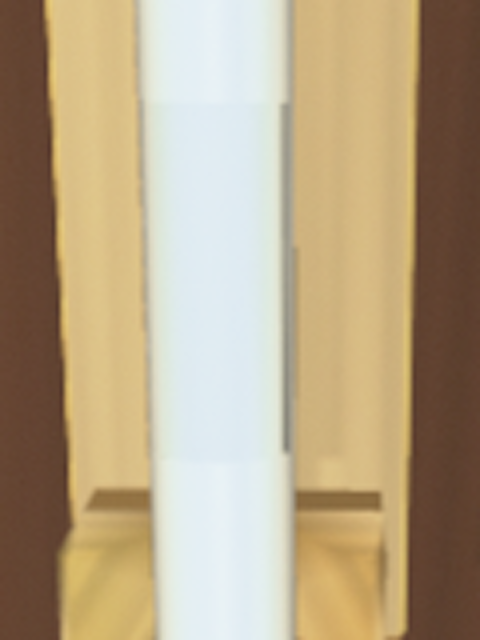

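```bash
python3 - <<'E'
from plan import *
rows([463.3,310,100],down(3),grip=0.6,n=2)
E
```

```text
dist 45.9 rot [0.2 0.2 1.5] n 2
[[0.6,[-0.0005,0.0212,-0.0087],[0.002,0.002,0.013]],[0.6,[-0.0002,0.0212,-0.0087],[0.002,0.002,0.013]]]
```

>>> {"method": "drive_tool", "body": {"moves": [[0.6,[0,0.0212,-0.0087],[0.002,0.002,0.013]],[0.6,[0,0.0212,-0.0087],[0.002,0.002,0.013]],[0.6,[0,0,0],[0,0,0]]]}}

```text
time_s: 4.2
ee_pos: [466.1, 303.1, 104.8]
eef_rot: [[-0.001, -0.029, 1.0], [-0.003, 1.0, 0.029], [-1.0, -0.003, -0.001]]
wrist_force: [-0.0, 0.5, -0.3]
grip_width: 72.6
```

```bash
python3 - <<'E'
from plan import *
s=status.sense();print(s["ee_pos"],s["qd"].round(1))
rows([463.3,310,40],down(3),grip=0.6,n=3)
E
```

```text
[466.10256956 303.10001369 104.84747124] [ 3.  -1.   2.6  0.1  0.4  1.4  0.2]
dist 59.3 rot [-1.3 -0.1  0.2] n 3
[[0.6,[0.0196,0.0024,-0.0008],[-0.008,-0.0,0.001]],[0.6,[0.0196,0.0024,-0.0008],[-0.008,-0.0,0.001]],[0.6,[0.0196,0.0024,-0.0008],[-0.008,-0.0,0.001]]]
```

>>> {"method": "drive_tool", "body": {"moves": [[0.5,[0.0196,0.0024,-0.0008],[-0.008,0,0.001]],[0.5,[0.0196,0.0024,-0.0008],[-0.008,0,0.001]],[0.5,[0.018,0.0024,-0.0008],[-0.008,0,0.001]],[0.5,[0,0,0],[0,0,0]]]}}

```text
time_s: 4.6
ee_pos: [467.7, 302.0, 45.1]
eef_rot: [[0.003, -0.039, 0.999], [-0.007, 0.999, 0.039], [-1.0, -0.007, 0.003]]
wrist_force: [-0.7, -0.5, -0.7]
grip_width: 46.6
```

```bash
python3 - <<'E'
from plan import *
rows([463.3,310,40],down(3),grip=0.5,n=1)
E
```

```text
dist 9.2 rot [-0.8  0.1  0.4] n 1
[[0.5,[-0.001,0.0081,-0.0041],[-0.014,0.002,0.007]]]
```

>>> {"method": "drive_tool", "body": {"moves": [[0.5,[-0.001,0.008,-0.004],[-0.014,0.002,0.007]],[0.5,[0,0.002,-0.001],[0,0,0]]]}}

```text
time_s: 4.8
ee_pos: [462.9, 310.1, 45.9]
eef_rot: [[0.0, -0.049, 0.999], [-0.002, 0.999, 0.049], [-1.0, -0.002, 0.0]]
wrist_force: [-0.8, -0.2, 0.3]
grip_width: 46.0
```

```bash
python3 - <<'E'
from plan import *
rows([463.3,310,40],down(3),grip=0.5,n=1)
E
```

```text
dist 0.4 rot [-0.2 -0.   0.1] n 1
[[0.5,[-0.0001,-0.0001,0.0004],[-0.003,-0.0,0.002]]]
```

>>> {"method": "drive_tool", "body": {"force": 30, "moves": [[0.15,[0,0,0],[0,0,0]],[0.15,[0,0,0],[0,0,0]],[0.1,[0,0,0],[0,0,0]],[0.1,[0,0,0],[0,0,0]]]}}

```text
time_s: 5.2
ee_pos: [462.1, 310.7, 47.9]
eef_rot: [[0.0, -0.049, 0.999], [-0.001, 0.999, 0.049], [-1.0, -0.001, 0.0]]
wrist_force: [-4.9, 0.3, -1.3]
grip_width: 21.3
```

>>> {"method": "drive_tool", "body": {"moves": [[0.1,[-0.02,0,0],[0,0,0]],[0.1,[-0.03,0,0],[0,0,0]],[0.1,[-0.04,0,0],[0,0,0]],[0.1,[-0.03,0,0],[0,0,0]],[0.1,[0,0,0],[0,0,0]]]}}

```text
time_s: 5.7
ee_pos: [460.4, 309.4, 169.9]
eef_rot: [[-0.004, -0.05, 0.999], [-0.004, 0.999, 0.05], [-1.0, -0.004, -0.004]]
wrist_force: [1.3, 0.1, -1.4]
grip_width: 21.0
```

```bash
python3 - <<'E'
from plan import *
from h import snap
snap("wrist","w_g"); snap("side","s_g")
print(status.sense()["joints"].round(0))
seat=np.array([587,-9.5,66]);x=np.array([.9945,-.1045,0])
lay=seat-68*x+[0,0,14.5]; print(lay)
rows(lay+[0,0,80],down(-6),grip=0.1)
E
```

```text
[  8.  37. -60. 106.  37.  60. -64.]
[519.374  -2.394  80.5  ]
dist 315.6 rot [ 8.9 -0.5  0.5] n 8
[[0.1,[0.0002,-0.0391,0.0056],[0.019,-0.001,0.001]],[0.1,[0.0002,-0.0389,0.0063],[0.019,-0.001,0.001]],[0.1,[0.0002,-0.0388,0.0071],[0.019,-0.001,0.001]],[0.1,[0.0001,-0.0387,0.0078],[0.019,-0.001,0.001]],[0.1,[0.0001,-0.0385,0.0086],[0.019,-0.001,0.001]],[0.1,[0.0001,-0.0383,0.0093],[0.019,-0.001,0.001]],[0.1,[0.0,-0.0381,0.0101],[0.019,-0.001,0.001]],[0.1,[0.0,-0.0379,0.0108],[0.019,-0.001,0.001]]]
```

View pics/w_g.png

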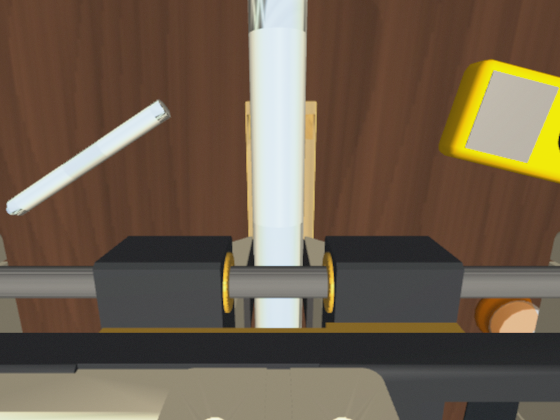

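>>> {"method": "drive_tool", "body": {"moves": [[0.1,[0,-0.039,0.006],[0.019,0,0]],[0.1,[0,-0.039,0.006],[0.019,0,0]],[0.1,[0,-0.039,0.007],[0.019,0,0]],[0.1,[0,-0.039,0.008],[0.019,0,0]],[0.1,[0,-0.039,0.009],[0.019,0,0]],[0.1,[0,-0.038,0.009],[0.019,0,0]],[0.1,[0,-0.038,0.01],[0.019,0,0]],[0.1,[0,-0.037,0.01],[0.019,0,0]],[0.1,[0,0,0],[0,0,0]]]}}

```text
time_s: 6.7
ee_pos: [511.3, -16.7, 151.8]
eef_rot: [[-0.031, 0.103, 0.994], [-0.009, 0.995, -0.104], [-0.999, -0.012, -0.03]]
wrist_force: [-0.7, 0.4, -1.7]
grip_width: 21.1
```

```bash
python3 - <<'E'
from plan import *
from h import snap
print(status.sense()["joints"].round(0))
seat=np.array([587,-9.5,66]);x=np.array([.9945,-.1045,0])
lay=seat-68*x+[0,0,14.5]; print(lay)
rows(lay+[0,0,35],down(-6),grip=0.1)
E
```

```text
[ 45.  34. -59. 111.  36.  57. -38.]
[519.374  -2.394  80.5  ]
dist 34.5 rot [ 0.  -1.7  0.7] n 1
[[0.1,[0.0299,0.0154,0.0074],[0.001,-0.03,0.012]]]
```

>>> {"method": "drive_tool", "body": {"moves": [[0.1,[0.015,0.008,0.004],[0,-0.015,0.006]],[0.1,[0.013,0.008,0.004],[0,-0.015,0.006]],[0.1,[0,0,0],[0,0,0]]]}}

```text
time_s: 7.0
ee_pos: [517.2, -4.8, 117.7]
eef_rot: [[-0.007, 0.11, 0.994], [0.0, 0.994, -0.11], [-1.0, -0.0, -0.007]]
wrist_force: [-1.1, -0.0, -2.4]
grip_width: 20.9
```

```bash
python3 - <<'E'
from plan import *
from h import *
snap("wrist","w_r"); snap("top","t_r"); snap("side","s_r")
seat=np.array([587,-9.5,66]);x=np.array([.9945,-.1045,0])
lay=seat-68*x+[0,0,14.5]
rows(lay+[0,0,2],down(-6),grip=0.1,n=2)
crop("top_r.npz" if 0 else "t_r.npz","pics/t_rz.png",220,150,350,270,5)
crop("s_r.npz","pics/s_rz.png",200,120,360,260,5)
E
```

```text
dist 31.4 rot [-0.3 -0.3  0.1] n 2
[[0.1,[0.0156,0.0014,0.0003],[-0.003,-0.002,0.001]],[0.1,[0.0157,0.0014,0.0003],[-0.003,-0.002,0.001]]]
```

View pics/w_r.png

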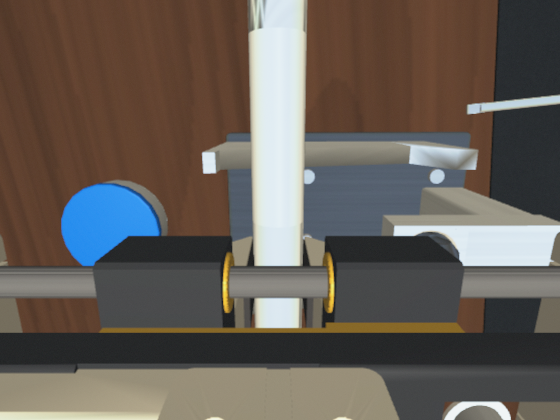

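View pics/s_rz.png

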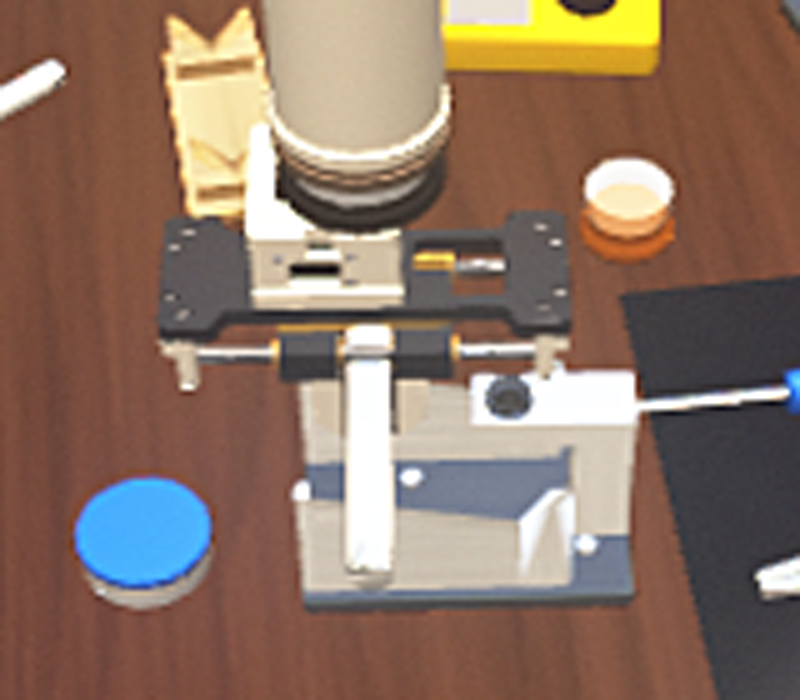

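>>> {"method": "drive_tool", "body": {"moves": [[0.1,[0.0145,0.0014,0.0003],[-0.003,-0.002,0.001]],[0.1,[0.0145,0.0014,0.0003],[-0.003,-0.002,0.001]],[0.1,[0,0,0],[0,0,0]]]}}

```text
time_s: 7.45
ee_pos: [520.0, -2.5, 89.3]
eef_rot: [[0.001, 0.104, 0.995], [0.0, 0.995, -0.104], [-1.0, 0.001, 0.001]]
wrist_force: [-1.0, -1.0, -1.7]
grip_width: 21.0
```

```bash
python3 - <<'E'
from plan import *
seat=np.array([587,-9.5,66]);x=np.array([.9945,-.1045,0])
lay=seat-68*x+[0,0,14.5]
s=status.sense();print(s["ee_pos"],s["wrist_force"])
rows(lay+[0,0,0],down(-6),grip=0.1,n=1)
E
```

```text
[519.99953751  -2.48440039  89.31030203] [-1.03225089 -0.96860334 -1.70890588]
dist 2.9 rot [ 0.   0.1 -0. ] n 1
[[0.1,[0.0028,0.0,-0.0006],[0.001,0.001,-0.001]]]
```

>>> {"method": "drive_tool", "body": {"moves": [[0.1,[0.0025,0,0],[0,0,0]],[0.1,[0,0,0],[0,0,0]]]}}

```text
time_s: 7.65
ee_pos: [521.0, -2.0, 87.9]
eef_rot: [[0.002, 0.103, 0.995], [-0.001, 0.995, -0.103], [-1.0, -0.0, 0.002]]
wrist_force: [0.2, 0.9, -2.9]
grip_width: 21.0
```

>>> {"method": "drive_tool", "body": {"moves": [[0.1,[0.0015,0,0],[0,0,0]],[0.1,[0,0,0],[0,0,0]]]}}

```text
time_s: 7.85
ee_pos: [521.7, -1.9, 87.9]
eef_rot: [[0.003, 0.103, 0.995], [-0.002, 0.995, -0.103], [-1.0, -0.002, 0.004]]
wrist_force: [-0.2, 0.4, -2.0]
grip_width: 20.6
```

>>> {"method": "drive_tool", "body": {"moves": [[0.1,[0.003,0,0],[0,0,0]],[0.1,[0,0,0],[0,0,0]]]}}

```text
time_s: 8.05
ee_pos: [522.8, -1.8, 87.5]
eef_rot: [[0.006, 0.103, 0.995], [-0.005, 0.995, -0.103], [-1.0, -0.004, 0.006]]
wrist_force: [0.4, 0.6, -2.4]
grip_width: 21.0
```

>>> {"method": "drive_tool", "body": {"moves": [[0.1,[0.004,0,-0.001],[0,0,0]],[0.1,[0.003,0,-0.001],[0,0,0]]]}}

```text
time_s: 8.25
ee_pos: [524.3, -1.7, 85.4]
eef_rot: [[0.012, 0.103, 0.995], [-0.009, 0.995, -0.103], [-1.0, -0.008, 0.013]]
wrist_force: [-10.5, -4.2, 30.8]
grip_width: 20.7
```

```bash
python3 - <<'E'
from h import *
snap("side","s_r2"); crop("s_r2.npz","pics/s_r2z.png",240,170,350,260,7)
E
```

```text
(no output)
```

View pics/s_r2z.png

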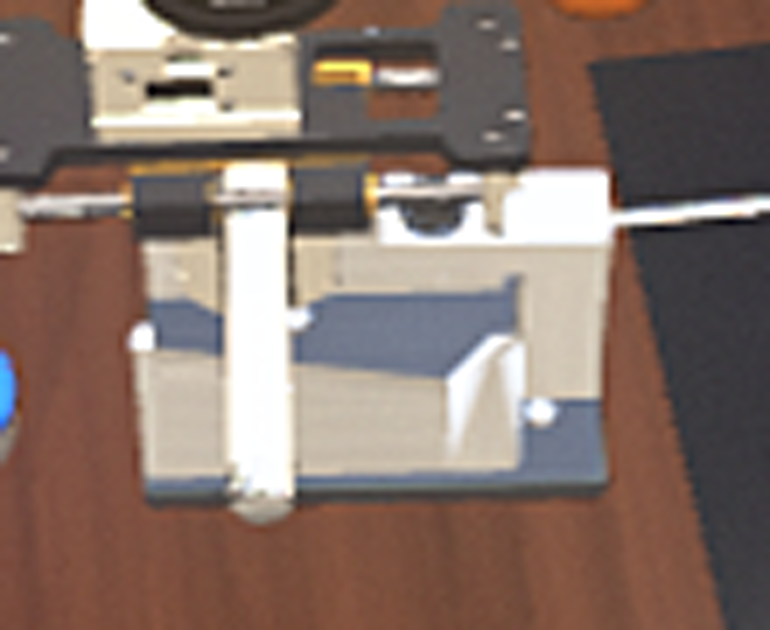

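>>> {"method": "drive_tool", "body": {"moves": [[0.1,[-0.001,0,-0.001],[0,-0.01,0]],[0.35,[0,0,-0.001],[0,0,0]],[0.35,[0,0,0],[0,0,0]]]}}

```text
time_s: 8.6
ee_pos: [523.3, -1.5, 87.0]
eef_rot: [[0.025, 0.103, 0.994], [-0.01, 0.995, -0.103], [-1.0, -0.008, 0.026]]
wrist_force: [-0.1, 0.4, -0.6]
grip_width: 30.2
```

>>> {"method": "drive_tool", "body": {"moves": [[0.35,[-0.03,0,-0.002],[0,0,0]],[0.35,[-0.04,0,0],[0,0,0]],[0.35,[-0.04,0,0],[0,0,0]],[0.35,[-0.03,0,0],[0,0,0]],[0.35,[0,0,0],[0,0,0]]]}}

```text
time_s: 9.1
ee_pos: [516.6, 0.6, 228.4]
eef_rot: [[0.019, 0.102, 0.995], [-0.006, 0.995, -0.102], [-1.0, -0.004, 0.019]]
wrist_force: [0.6, 0.3, -0.1]
grip_width: 32.1
```

```bash
python3 - <<'E'
from h import *
snap("side","s_v"); crop("s_v.npz","pics/s_vz.png",240,170,350,260,7)
snap("wrist","w_v")
E
```

```text
(no output)
```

View pics/s_vz.png

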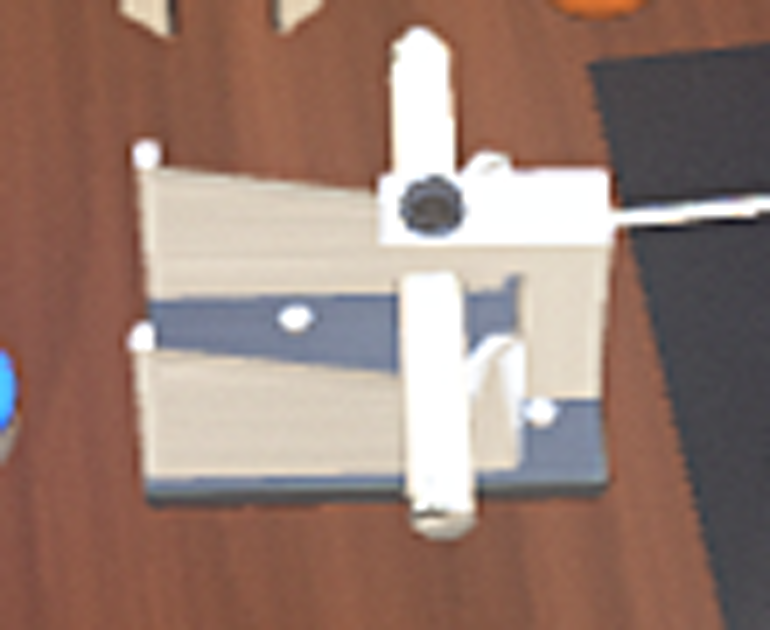

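View pics/w_v.png

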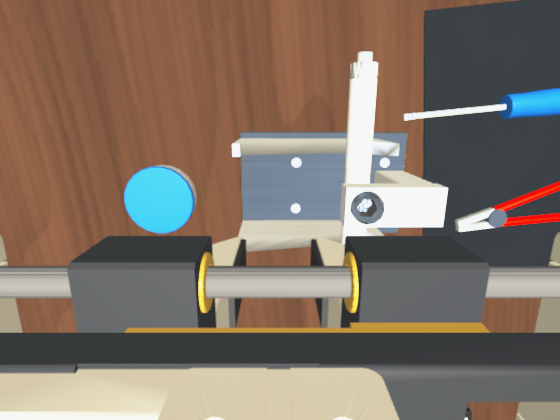

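```bash
python3 - <<'E'
from h import *
p,d,K,V=ld("w_v.npz")
crop("w_v.npz","pics/w_vz.png",330,40,400,140,7)
for q in [(365,54),(366,65),(352,240)]: print(ray(K,V,*q,66).round(1))
print(proj(K,V,[599.3,107.9,66]),proj(K,V,[598.5,99.9,66]))
E
```

```text
[600.6 108.2  66. ]
[601.2  99.9  66. ]
[582.9 -49.3  66. ]
[363.34074812  54.60944853] [362.72683556  65.35496381]
```

View pics/w_vz.png

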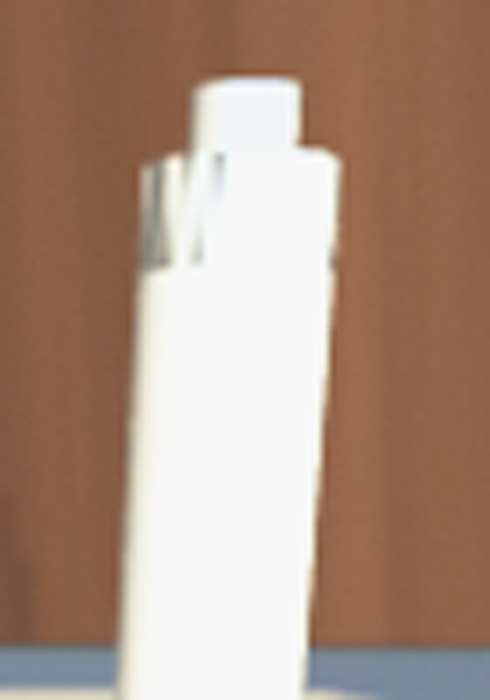

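```bash
python3 - <<'E'
from plan import *
seat=np.array([588,-9.5,66]);y=np.array([.1045,.9945,0])
rows(seat+87*y+[0,0,60],down(-6),grip=0.5)
E
```

```text
dist 146.5 rot [0.1 0.8 0.3] n 4
[[0.5,[0.0235,0.0215,0.0182],[0.001,0.004,0.001]],[0.5,[0.0234,0.0215,0.0182],[0.001,0.004,0.001]],[0.5,[0.0234,0.0214,0.0183],[0.001,0.004,0.001]],[0.5,[0.0233,0.0214,0.0184],[0.001,0.004,0.001]]]
```

>>> {"method": "drive_tool", "body": {"moves": [[0.5,[0.015,0.0215,0.0182],[0.001,0.004,0.001]],[0.5,[0.023,0.0215,0.0182],[0.001,0.004,0.001]],[0.5,[0.023,0.0214,0.0183],[0.001,0.004,0.001]],[0.5,[0.023,0.0214,0.0184],[0.001,0.004,0.001]],[0.5,[0,0,0],[0,0,0]]]}}

```text
time_s: 9.7
ee_pos: [595.4, 73.7, 128.1]
eef_rot: [[-0.014, 0.113, 0.993], [-0.006, 0.994, -0.113], [-1.0, -0.008, -0.014]]
wrist_force: [-0.9, 0.8, -0.2]
grip_width: 46.0
```

```bash
python3 - <<'E'
from plan import *
from h import *
p,d,K,V=snap("wrist","w_e1"); crop("w_e1.npz","pics/w_e1z.png",200,90,360,240,5)
seat=np.array([588,-9.5,66]);y=np.array([.1045,.9945,0])
print(status.sense()["joints"].round(0))
rows(seat+87*y+[0,0,30],down(-6),grip=0.5)
E
```

```text
[ 29.  42. -54. 101.  40.  59. -47.]
dist 27.6 rot [-0.5 -0.8  0.5] n 1
[[0.5,[0.027,0.0051,0.0022],[-0.009,-0.014,0.009]]]
```

View pics/w_e1.png

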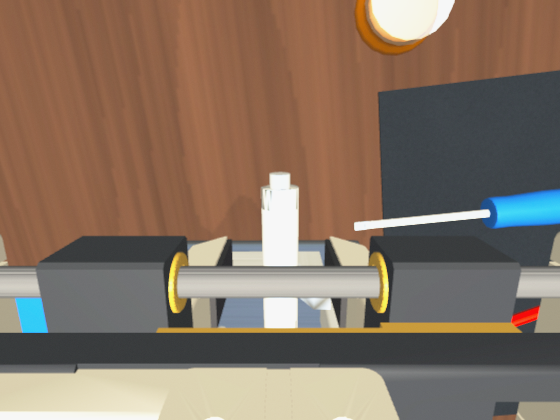

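View pics/w_e1z.png

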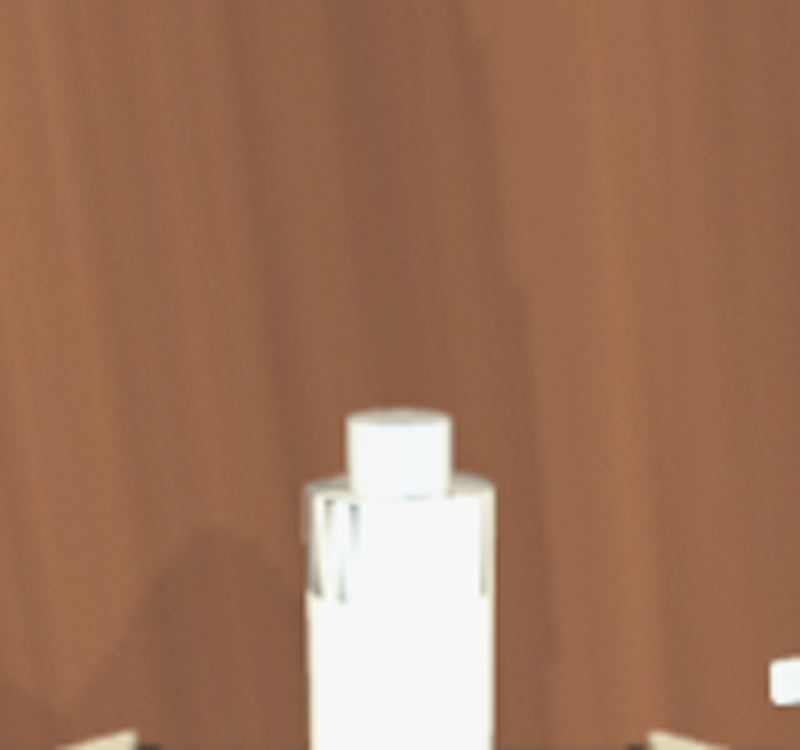

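```bash
cat > prof.py <<'E'
from h import *
def profile(tag,seat,y,s0,s1,half=14,step=2.0):
    """height above/offset profile across shaft, for points with axial coord s0..s1"""
    p,d,K,V=ld(tag)
    v,u=np.mgrid[0:420,0:560];z=d
    c=np.stack([(u-K[0,2])/K[0,0]*z,(v-K[1,2])/K[1,1]*z,z],-1)
    w=(c.reshape(-1,3)-V[:3,3])@V[:3,:3]; ok=(z.reshape(-1)>50)
    x=np.array([y[1],-y[0],0]); r=w-seat
    s=r@y;t=r@x;h=r[:,2]; m=ok&(s>s0)&(s<s1)&(abs(t)<half)&(abs(h)<20)
    return s[m],t[m],h[m]
E
python3 - <<'E'
from prof import *
seat=np.array([588,-9.5,66]);y=np.array([.1045,.9945,0])
for a,b in [(99,109),(80,97)]:
    s,t,h=profile("w_e1.npz",seat,y,a,b)
    print(a,b,len(t)); 
    for k in range(-14,14,2):
        m=(t>=k)&(t<k+2)
        if m.sum()>3: print(k+1,m.sum(),h[m].mean().round(2),h[m].std().round(2))
E
```

```text
99 109 636
-11 33 4.4 1.03
-9 51 6.99 0.81
-7 68 8.99 0.8
-5 52 10.12 0.76
-3 68 10.86 0.72
-1 53 11.17 0.68
1 70 10.97 0.53
3 55 10.47 0.72
5 66 9.59 0.71
7 55 8.26 0.74
9 65 5.44 1.45
80 97 1021
-11 61 4.01 1.46
-9 93 7.19 0.94
-7 85 9.04 0.67
-5 101 10.23 0.73
-3 97 10.8 0.57
-1 104 11.05 0.63
1 95 11.05 0.57
3 107 10.46 0.63
5 86 9.48 0.61
7 83 8.13 0.8
9 94 5.54 1.28
11 15 2.58 0.59
```

```bash
cat >> plan.py <<'E'
SEAT=np.array([587.3,-9.5,66]);YH=np.array([.1045,.9945,0]);XH=np.array([.9945,-.1045,0])
def shaftgrip(tilt,back=0,s=87,**k):
    R=down(-6,tilt); return rows(SEAT+s*YH-back*R[:,0],R,**k)
E
python3 - <<'E'
from plan import *
print(down(-6,35).round(2))
shaftgrip(35,60,grip=0.5)
E
```

```text
[[-0.57  0.1   0.81]
 [ 0.06  0.99 -0.09]
 [-0.82  0.   -0.57]]
dist 40.4 rot [-0.7 34.2  0.3] n 5
[[0.5,[0.0017,0.001,0.0078],[-0.002,0.119,0.001]],[0.5,[0.0007,0.001,0.008],[-0.002,0.119,0.001]],[0.5,[-0.0002,0.001,0.008],[-0.002,0.119,0.001]],[0.5,[-0.0012,0.001,0.0079],[-0.002,0.119,0.001]],[0.5,[-0.0021,0.001,0.0077],[-0.002,0.119,0.001]]]
```

>>> {"method": "drive_tool", "body": {"moves": [[0.5,[0.0,0.001,0.008],[-0.002,0.119,0]],[0.5,[0,0.001,0.008],[-0.002,0.119,0]],[0.5,[0,0.001,0.008],[-0.002,0.119,0]],[0.5,[-0.001,0.001,0.008],[-0.002,0.119,0]],[0.5,[-0.002,0.001,0.008],[-0.002,0.119,0]],[0.5,[0,0,0],[0,0,0]]]}}

```text
time_s: 10.35
ee_pos: [625.4, 68.5, 115.9]
eef_rot: [[-0.6, 0.098, 0.794], [0.05, 0.995, -0.085], [-0.798, -0.011, -0.602]]
wrist_force: [-0.1, -0.9, -0.8]
grip_width: 45.9
```

```bash
python3 - <<'E'
from plan import *
print(status.sense()["joints"].round(0))
shaftgrip(35,30,grip=0.5)
E
```

```text
[ 17.  66. -49.  62.  28. 102. -33.]
dist 23.0 rot [-0.1 -2.   0.7] n 1
[[0.5,[0.0217,0.0057,0.005],[-0.001,-0.035,0.013]]]
```

>>> {"method": "drive_tool", "body": {"moves": [[0.5,[0.016,0.004,0.004],[0,-0.025,0.008]],[0.5,[0.01,0.003,0.002],[0,-0.01,0.005]],[0.5,[0,0,0],[0,0,0]]]}}

```text
time_s: 10.65
ee_pos: [613.7, 75.3, 89.5]
eef_rot: [[-0.569, 0.107, 0.815], [0.061, 0.994, -0.088], [-0.82, -0.0, -0.572]]
wrist_force: [0.2, -0.8, 0.1]
grip_width: 46.1
```

```bash
python3 - <<'E'
from plan import *
shaftgrip(35,0,grip=0.5)
E
```

```text
dist 23.2 rot [-0.1  0.1 -0.1] n 1
[[0.5,[0.0232,-0.0001,-0.0008],[-0.002,0.002,-0.001]]]
```

>>> {"method": "drive_tool", "body": {"moves": [[0.5,[0.012,0,0],[0,0,0]],[0.5,[0.011,0,-0.001],[0,0,0]],[0.5,[0,0,0],[0,0,0]]]}}

```text
time_s: 10.95
ee_pos: [598.9, 74.8, 74.2]
eef_rot: [[-0.565, 0.107, 0.818], [0.059, 0.994, -0.089], [-0.823, -0.001, -0.568]]
wrist_force: [-0.3, -1.0, 0.7]
grip_width: 45.8
```

```bash
python3 - <<'E'
from plan import *
shaftgrip(35,0,grip=0.5)
E
```

```text
dist 3.8 rot [-0.1  0.4 -0. ] n 1
[[0.5,[0.0022,0.0019,0.0024],[-0.003,0.007,-0.0]]]
```

>>> {"method": "drive_tool", "body": {"force": 20, "moves": [[0.5,[0.002,0.002,0.0025],[0,0.007,0]],[0.3,[0,0,0],[0,0,0]],[0.1,[0,0,0],[0,0,0]],[0.1,[0,0,0],[0,0,0]]]}}

```text
time_s: 11.35
ee_pos: [601.5, 76.4, 73.3]
eef_rot: [[-0.568, 0.107, 0.816], [0.06, 0.994, -0.089], [-0.821, -0.001, -0.571]]
wrist_force: [-0.4, -0.6, -0.4]
grip_width: 26.5
```

```bash
python3 - <<'E'
from plan import *
shaftgrip(15,0,grip=0.1,n=4)
E
```

```text
dist 3.9 rot [ -0.2 -19.8  -0. ] n 4
[[0.1,[0.0008,0.0,-0.0005],[-0.001,-0.087,-0.0]],[0.1,[0.0008,0.0,-0.0006],[-0.001,-0.087,-0.0]],[0.1,[0.0007,0.0,-0.0007],[-0.001,-0.087,-0.0]],[0.1,[0.0007,0.0,-0.0007],[-0.001,-0.087,-0.0]]]
```

>>> {"method": "drive_tool", "body": {"moves": [[0.1,[0.0015,0,-0.001],[0,0,0]],[0.1,[0,0,0],[0,0,0]]]}}

```text
time_s: 11.55
ee_pos: [600.7, 76.6, 73.3]
eef_rot: [[-0.567, 0.108, 0.817], [0.061, 0.994, -0.089], [-0.822, -0.001, -0.57]]
wrist_force: [0.3, -1.1, 0.4]
grip_width: 21.5
```

```bash
python3 - <<'E'
from plan import *
s=status.sense(); print(s["ee_pos"]+6*s["eef_rot"][:,0], SEAT+87*YH)
shaftgrip(15,0,grip=0.1,n=4)
E
```

```text
[597.32164394  76.95671995  68.31986867] [596.3915  77.0215  66.    ]
dist 3.2 rot [ -0.2 -19.7  -0. ] n 4
[[0.1,[0.0007,-0.0,-0.0004],[-0.001,-0.086,-0.0]],[0.1,[0.0007,-0.0,-0.0004],[-0.001,-0.086,-0.0]],[0.1,[0.0006,-0.0,-0.0005],[-0.001,-0.086,-0.0]],[0.1,[0.0006,-0.0,-0.0005],[-0.001,-0.086,-0.0]]]
```

```bash
python3 - <<'E'
from plan import *
shaftgrip(10,2.4,grip=0.1,n=4)
E
```

```text
dist 3.1 rot [ -0.2 -24.7  -0. ] n 4
[[0.1,[0.0002,-0.0,-0.0007],[-0.001,-0.108,-0.0]],[0.1,[0.0001,-0.0,-0.0008],[-0.001,-0.108,-0.0]],[0.1,[0.0,-0.0,-0.0008],[-0.001,-0.108,-0.0]],[0.1,[-0.0,-0.0,-0.0008],[-0.001,-0.108,-0.0]]]
```

>>> {"method": "drive_tool", "body": {"moves": [[0.1,[0,0,-0.0007],[0,-0.108,0]],[0.1,[0,0,-0.0008],[0,-0.108,0]],[0.1,[0,0,-0.0008],[0,-0.108,0]],[0.1,[0,0,-0.0008],[0,-0.108,0]]]}}

```text
time_s: 11.95
ee_pos: [597.5, 77.2, 73.9]
eef_rot: [[-0.167, 0.11, 0.98], [0.018, 0.994, -0.109], [-0.986, -0.0, -0.168]]
wrist_force: [-0.1, -1.4, 1.0]
grip_width: 21.9
```

```bash
python3 - <<'E'
from plan import *
s=status.sense(); print(s["ee_pos"]+6*s["eef_rot"][:,0])
shaftgrip(-12,2.4,grip=0.1,n=4)
E
```

```text
[596.47175978  77.32870908  68.00500786]
dist 2.8 rot [ -0.3 -21.6   0. ] n 4
[[0.1,[0.0,-0.0001,-0.0007],[-0.001,-0.094,0.0]],[0.1,[-0.0,-0.0001,-0.0007],[-0.001,-0.094,0.0]],[0.1,[-0.0001,-0.0001,-0.0007],[-0.001,-0.094,0.0]],[0.1,[-0.0002,-0.0001,-0.0007],[-0.001,-0.094,0.0]]]
```

Tracks well with little force; continuing.

>>> {"method": "drive_tool", "body": {"moves": [[0.1,[0,0,-0.0007],[0,-0.1,0]],[0.1,[0,0,-0.0007],[0,-0.1,0]],[0.1,[0,0,-0.0007],[0,-0.1,0]],[0.1,[0,0,-0.0007],[0,-0.1,0]]]}}

```text
time_s: 12.35
ee_pos: [592.9, 77.7, 75.6]
eef_rot: [[0.242, 0.11, 0.964], [-0.023, 0.994, -0.108], [-0.97, 0.004, 0.244]]
wrist_force: [1.5, -0.7, -2.1]
grip_width: 21.3
```

```bash
python3 - <<'E'
from plan import *
from h import *
from prof import *
s=status.sense(); print(s["ee_pos"]+6*s["eef_rot"][:,0],s["joints"].round(0))
snap("wrist","w_e2"); crop("w_e2.npz","pics/w_e2z.png",200,90,360,240,5)
for a,b in [(99,109)]:
    q,t,h=profile("w_e2.npz",SEAT,YH,a,b)
    for k in range(-14,14,2):
        m=(t>=k)&(t<k+2)
        if m.sum()>3: print(k+1,m.sum(),h[m].mean().round(2),h[m].std().round(2))
shaftgrip(-35,2.4,grip=0.1,n=4)
E
```

```text
[594.35798163  77.5565468   69.79257933] [ 23.  37. -45. 115.  57.  36. -66.]
-11 157 4.74 1.96
-9 136 8.43 1.05
-7 121 10.37 0.82
-5 123 11.54 0.64
-3 112 12.13 0.54
-1 98 12.34 0.61
1 114 12.22 0.58
3 87 11.62 0.54
5 84 10.79 0.55
7 67 9.11 0.68
9 27 7.13 0.54
dist 3.4 rot [ -0.2 -20.8  -0.1] n 4
[[0.1,[0.0006,-0.0003,0.0005],[-0.001,-0.091,-0.0]],[0.1,[0.0007,-0.0003,0.0004],[-0.001,-0.091,-0.0]],[0.1,[0.0007,-0.0003,0.0004],[-0.001,-0.091,-0.0]],[0.1,[0.0008,-0.0003,0.0003],[-0.001,-0.091,-0.0]]]
```

View pics/w_e2z.png

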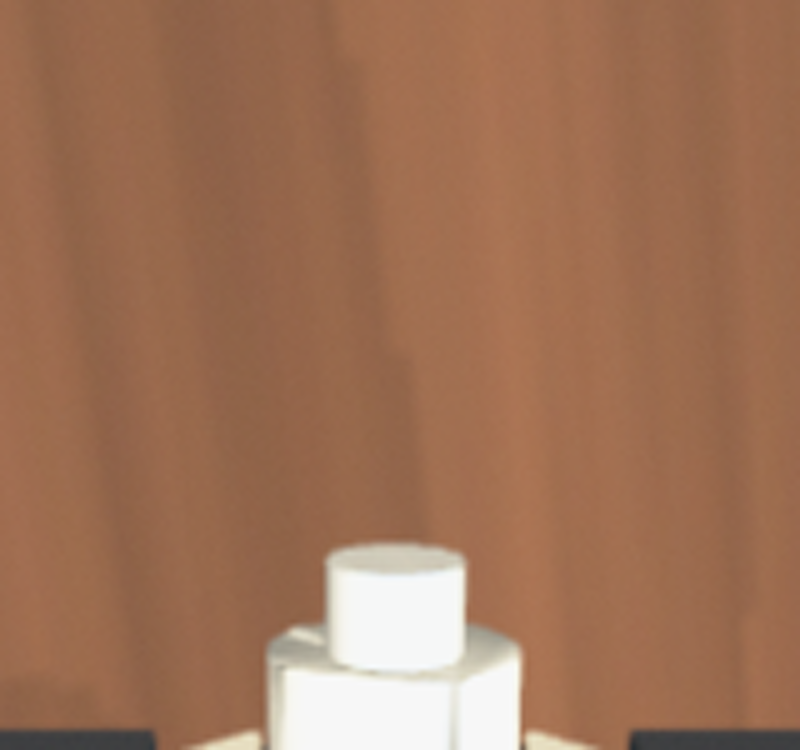

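>>> {"method": "drive_tool", "body": {"moves": [[0.1,[0.0006,0,0.0005],[0,-0.095,0]],[0.1,[0.0007,0,0.0004],[0,-0.095,0]],[0.1,[0.0007,0,0.0004],[0,-0.095,0]],[0.1,[0.0008,0,0.0003],[0,-0.095,0]]]}}

```text
time_s: 12.8
ee_pos: [593.3, 75.0, 73.2]
eef_rot: [[0.507, 0.115, 0.854], [-0.069, 0.993, -0.093], [-0.859, -0.012, 0.511]]
wrist_force: [-4.8, 2.4, -0.3]
grip_width: 21.4
```

```bash
python3 - <<'E'
from plan import *
from h import *
from prof import *
s=status.sense(); print(s["ee_pos"]+6*s["eef_rot"][:,0],s["joints"].round(0))
snap("wrist","w_e3"); crop("w_e3.npz","pics/w_e3z.png",200,90,360,240,5)
for a,b in [(99,109)]:
    q,t,h=profile("w_e3.npz",SEAT,YH,a,b)
    for k in range(-14,14,2):
        m=(t>=k)&(t<k+2)
        if m.sum()>3: print(k+1,m.sum(),h[m].mean().round(2),h[m].std().round(2))
E
```

```text
[596.31817154  74.63183645  68.07756323] [   9.   32.  -30.  127.  102.   26. -115.]
-9 128 0.74 2.01
-7 221 4.17 2.26
-5 152 7.48 1.03
-3 129 9.21 0.78
-1 121 9.87 2.04
1 107 10.31 2.2
3 98 10.64 0.88
5 70 10.48 0.42
7 74 9.26 1.48
9 53 7.51 2.14
11 35 3.97 3.26
13 17 0.29 2.65
```

View pics/w_e3z.png

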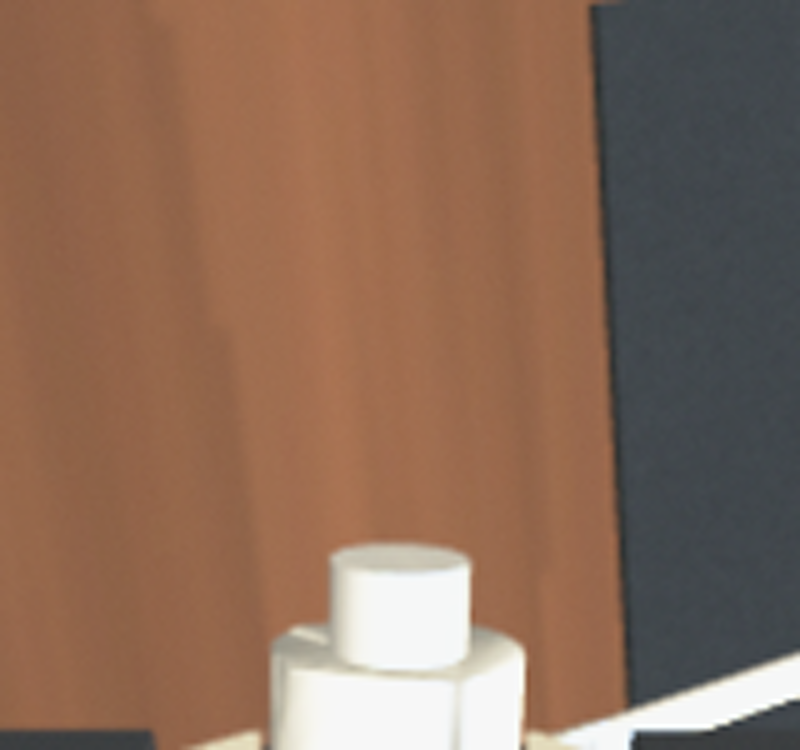

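>>> {"method": "drive_tool", "body": {"moves": [[0.1,[0.0005,0.001,-0.001],[0,0,0]],[0.45,[0,0,0],[0,0,0]],[0.45,[0,0,0],[0,0,0]],[0.45,[-0.02,0,0],[0,0,0]],[0.45,[-0.03,0,0],[0,0,0]],[0.45,[0,0,0],[0,0,0]]]}}

```text
time_s: 13.45
ee_pos: [569.8, 78.4, 115.6]
eef_rot: [[0.506, 0.121, 0.854], [-0.074, 0.993, -0.096], [-0.859, -0.015, 0.511]]
wrist_force: [0.6, 0.6, -0.2]
grip_width: 41.0
```

```bash
python3 - <<'E'
from plan import *
from h import *
shaftgrip(20,45,grip=0.45)
E
```

```text
dist 44.1 rot [-0.9 50.8  1. ] n 7
[[0.45,[0.0034,0.0003,0.0053],[-0.002,0.127,0.002]],[0.45,[0.0027,0.0003,0.0057],[-0.002,0.127,0.002]],[0.45,[0.002,0.0003,0.006],[-0.002,0.127,0.002]],[0.45,[0.0012,0.0003,0.0062],[-0.002,0.127,0.002]],[0.45,[0.0004,0.0002,0.0063],[-0.002,0.127,0.002]],[0.45,[-0.0004,0.0002,0.0063],[-0.002,0.127,0.002]],[0.45,[-0.0012,0.0002,0.0062],[-0.002,0.127,0.002]]]
```

>>> {"method": "drive_tool", "body": {"moves": [[0.45,[0.001,0,0.005],[0,0.127,0.002]],[0.45,[0.001,0,0.006],[0,0.127,0.002]],[0.45,[0.001,0,0.006],[0,0.127,0.002]],[0.45,[0.001,0,0.006],[0,0.127,0.002]],[0.45,[0,0,0.006],[0,0.127,0.002]],[0.45,[0,0,0.006],[0,0.127,0.002]],[0.45,[-0.001,0,0.006],[0,0.127,0.002]],[0.45,[0,0,0],[0,0,0]]]}}

```text
time_s: 14.25
ee_pos: [608.0, 59.7, 117.2]
eef_rot: [[-0.196, 0.142, 0.97], [0.005, 0.99, -0.144], [-0.981, -0.023, -0.195]]
wrist_force: [0.2, -0.6, -0.7]
grip_width: 41.3
```

```bash
python3 - <<'E'
from plan import *
from h import *
from prof import *
snap("wrist","w_e4"); crop("w_e4.npz","pics/w_e4z.png",200,90,360,240,5)
for a,b in [(99,109),(80,96)]:
    q,t,h=profile("w_e4.npz",SEAT,YH,a,b)
    for k in range(-14,14,2):
        m=(t>=k)&(t<k+2)
        if m.sum()>3: print(k+1,m.sum(),h[m].mean().round(2),h[m].std().round(2))
shaftgrip(20,20,grip=0.45)
E
```

```text
-9 14 4.79 0.6
-7 44 6.9 0.73
-5 53 8.97 0.73
-3 60 9.97 0.65
-1 66 10.71 0.52
1 69 10.78 0.56
3 76 10.75 0.75
5 77 10.25 0.78
7 75 9.2 0.71
9 81 7.67 0.84
11 93 4.75 1.5
13 22 1.96 0.98
-9 32 5.21 1.03
-7 72 7.39 0.84
-5 82 9.17 0.68
-3 87 10.21 0.66
-1 104 10.64 0.63
1 98 10.96 0.57
3 108 10.72 0.56
5 111 10.28 0.63
7 118 9.16 0.8
9 121 7.25 0.97
11 153 3.61 2.29
dist 31.3 rot [-2.4  8.9  0.8] n 2
[[0.45,[0.0134,0.0079,0.0008],[-0.021,0.078,0.007]],[0.45,[0.0134,0.0078,0.002],[-0.021,0.078,0.007]]]
```

View pics/w_e4z.png

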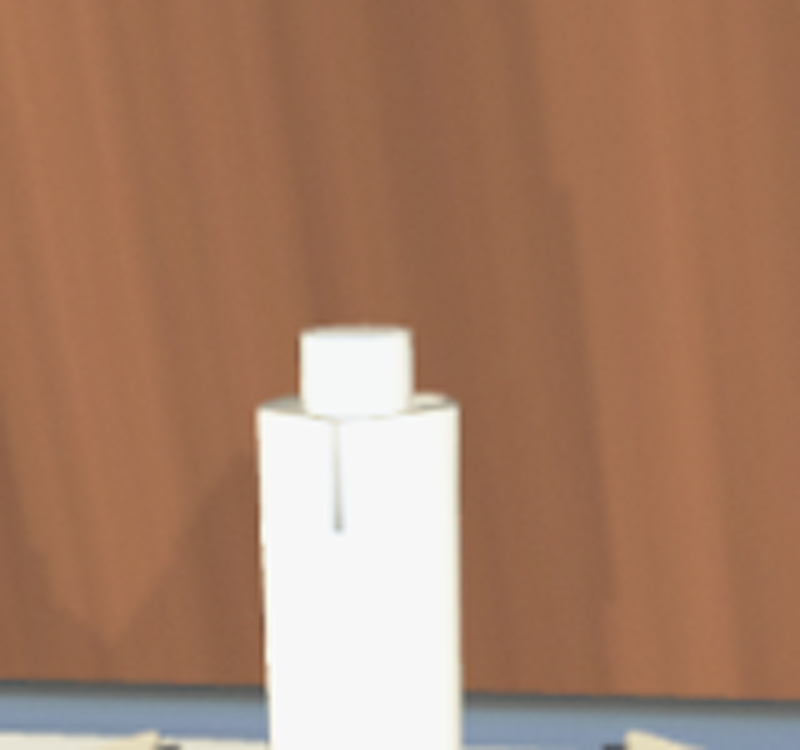

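```bash
cat > resid.py <<'E'
from prof import *
from plan import SEAT,YH
from scipy.optimize import least_squares
def resid(tag,rr=(80,96),er=(99.5,108.5),show=True):
    s,t,h=profile(tag,SEAT,YH,*rr,half=16)
    f=least_squares(lambda c:np.hypot(t-c[0]-c[2]*(s-90)/100,h-c[1]-c[3]*(s-90)/100)-11,[0,0,0,0],loss='soft_l1',f_scale=.5).x
    out=[]
    for nm,(a,b) in dict(round=rr,end=er).items():
        s,t,h=profile(tag,SEAT,YH,a,b,half=16)
        tt=t-f[0]-f[2]*(s-90)/100;hh=h-f[1]-f[3]*(s-90)/100;r=np.hypot(tt,hh)-11;ph=np.degrees(np.arctan2(tt,hh))
        out.append([(k+5,int(m.sum()),round(float(np.median(r[m])),2)) for k in range(-90,90,10) for m in [(ph>=k)&(ph<k+10)] if m.sum()>4])
    if show:
        print(tag,f.round(2));print("round",[(o[0],o[2]) for o in out[0]]);print("end",out[1])
E
python3 - <<'E'
from resid import *
for t in ["w_e1.npz","w_e4.npz"]: resid(t)
E
```

```text
w_e1.npz [ 0.08  0.12 -0.08 -0.  ]
round [(-85, -0.06), (-75, 0.0), (-65, -0.06), (-55, -0.01), (-45, -0.02), (-35, 0.07), (-25, 0.07), (-15, 0.01), (-5, -0.16), (5, 0.04), (15, 0.1), (25, -0.03), (35, -0.02), (45, -0.06), (55, -0.06), (65, -0.13), (75, 0.01)]
end [(-75, 11, -0.11), (-65, 14, -0.09), (-55, 28, -0.04), (-45, 32, -0.37), (-35, 40, 0.01), (-25, 47, -0.18), (-15, 52, 0.13), (-5, 49, -0.11), (5, 57, -0.01), (15, 48, 0.03), (25, 48, 0.13), (35, 41, 0.11), (45, 39, 0.08), (55, 27, -0.06), (65, 15, 0.08), (75, 14, -0.01)]
w_e4.npz [ 1.01 -0.06  2.09 -0.4 ]
round [(-65, 0.01), (-55, -0.08), (-45, -0.11), (-35, -0.12), (-25, 0.02), (-15, 0.1), (-5, -0.09), (5, 0.03), (15, -0.09), (25, 0.21), (35, 0.02), (45, -0.05), (55, -0.04), (65, -0.05), (75, 0.11), (85, -0.15)]
end [(-65, 10, -0.01), (-55, 18, -0.08), (-45, 28, -0.13), (-35, 31, -0.0), (-25, 50, 0.13), (-15, 56, 0.13), (-5, 58, -0.06), (5, 62, 0.09), (15, 57, -0.19), (25, 63, -0.01), (35, 56, -0.12), (45, 49, -0.02), (55, 42, 0.06), (65, 38, -0.01), (75, 22, 0.02), (85, 13, 0.06)]
```

```bash
python3 - <<'E'
from plan import *
shaftgrip(35,35,grip=0.45)
E
```

```text
dist 26.3 rot [-2.4 23.9  0.5] n 4
[[0.45,[0.0038,0.004,0.0035],[-0.011,0.104,0.002]],[0.45,[0.0034,0.004,0.0039],[-0.011,0.104,0.002]],[0.45,[0.003,0.004,0.0043],[-0.011,0.104,0.002]],[0.45,[0.0025,0.0039,0.0047],[-0.011,0.104,0.002]]]
```

>>> {"method": "drive_tool", "body": {"moves": [[0.45,[0.001,0.004,0.004],[-0.011,0.104,0.002]],[0.45,[0.001,0.004,0.004],[-0.011,0.104,0.002]],[0.45,[0.001,0.004,0.004],[-0.011,0.104,0.002]],[0.45,[0.001,0.004,0.005],[-0.011,0.104,0.002]],[0.45,[0,0,0],[0,0,0]]]}}

```text
time_s: 14.8
ee_pos: [616.7, 76.1, 105.2]
eef_rot: [[-0.58, 0.096, 0.809], [0.055, 0.995, -0.078], [-0.813, -0.001, -0.582]]
wrist_force: [0.0, 0.2, -1.2]
grip_width: 41.2
```

```bash
python3 - <<'E'
from plan import *
shaftgrip(35,15,grip=0.45,n=2)
E
```

```text
dist 23.6 rot [ 0.4 -0.6  0.3] n 2
[[0.45,[0.0114,-0.0006,0.003],[0.003,-0.005,0.003]],[0.45,[0.0114,-0.0006,0.003],[0.003,-0.005,0.003]]]
```

>>> {"method": "drive_tool", "body": {"moves": [[0.45,[0.0114,0,0.003],[0.003,-0.005,0.003]],[0.45,[0.0114,0,0.003],[0.003,-0.005,0.003]],[0.45,[0,0,0],[0,0,0]]]}}

```text
time_s: 15.1
ee_pos: [606.1, 78.5, 82.9]
eef_rot: [[-0.564, 0.101, 0.82], [0.057, 0.995, -0.084], [-0.824, -0.001, -0.566]]
wrist_force: [-0.4, -0.6, 0.1]
grip_width: 41.4
```

```bash
python3 - <<'E'
from plan import *
shaftgrip(35,0,grip=0.45,n=2)
E
```

```text
dist 13.7 rot [0.1 0.5 0.1] n 2
[[0.45,[0.0067,-0.0012,0.0009],[0.001,0.004,0.001]],[0.45,[0.0067,-0.0012,0.0009],[0.001,0.004,0.001]]]
```

>>> {"method": "drive_tool", "body": {"moves": [[0.45,[0.0067,-0.0012,0.001],[0,0.004,0]],[0.35,[0.0067,-0.0012,0.001],[0,0.004,0]],[0.1,[0.002,0,0.001],[0,0,0]],[0.1,[0,0,0],[0,0,0]],[0.1,[0,0,0],[0,0,0]],[0.1,[0,0,0],[0,0,0]]]}}

```text
time_s: 15.7
ee_pos: [599.2, 75.8, 71.7]
eef_rot: [[-0.563, 0.1, 0.82], [0.055, 0.995, -0.084], [-0.824, -0.002, -0.566]]
wrist_force: [0.3, -0.6, -0.6]
grip_width: 21.1
```

```bash
python3 - <<'E'
from plan import *
s=status.sense(); print(s["ee_pos"]+6*s["eef_rot"][:,0], SEAT+87*YH)
shaftgrip(10,1,grip=0.1,n=4)
E
```

```text
[595.84160695  76.1493548   66.79404794] [596.3915  77.0215  66.    ]
dist 2.3 rot [  0.2 -24.5   0.2] n 4
[[0.1,[0.0,0.0002,-0.0005],[0.001,-0.107,0.001]],[0.1,[-0.0,0.0002,-0.0005],[0.001,-0.107,0.001]],[0.1,[-0.0001,0.0002,-0.0005],[0.001,-0.107,0.001]],[0.1,[-0.0002,0.0002,-0.0005],[0.001,-0.107,0.001]]]
```

>>> {"method": "drive_tool", "body": {"moves": [[0.1,[0,0,-0.0005],[0.001,-0.107,0.001]],[0.1,[0,0,-0.0005],[0.001,-0.107,0.001]],[0.1,[0,0,-0.0005],[0.001,-0.107,0.001]],[0.1,[0,0,-0.0005],[0.001,-0.107,0.001]]]}}

```text
time_s: 16.1
ee_pos: [597.8, 76.2, 71.7]
eef_rot: [[-0.166, 0.109, 0.98], [0.019, 0.994, -0.107], [-0.986, 0.001, -0.167]]
wrist_force: [-0.8, -1.1, -0.3]
grip_width: 21.8
```

```bash
python3 - <<'E'
from plan import *
s=status.sense(); print(s["ee_pos"]+6*s["eef_rot"][:,0], SEAT+87*YH)
shaftgrip(-15,1,grip=0.1,n=4)
E
```

```text
[596.76075492  76.34998945  65.7890182 ] [596.3915  77.0215  66.    ]
dist 3.5 rot [ -0.2 -24.6  -0.1] n 4
[[0.1,[-0.0001,0.0002,-0.0008],[-0.001,-0.107,-0.0]],[0.1,[-0.0002,0.0002,-0.0008],[-0.001,-0.107,-0.0]],[0.1,[-0.0003,0.0002,-0.0008],[-0.001,-0.107,-0.0]],[0.1,[-0.0004,0.0002,-0.0008],[-0.001,-0.107,-0.0]]]
```

>>> {"method": "drive_tool", "body": {"moves": [[0.1,[0,0,-0.0007],[0,-0.107,0]],[0.1,[0,0,-0.0007],[0,-0.107,0]],[0.1,[0.0003,0,-0.0005],[0,-0.107,0]],[0.1,[0.0003,0,-0.0005],[0,-0.107,0]]]}}

```text
time_s: 16.5
ee_pos: [595.2, 77.4, 73.8]
eef_rot: [[0.273, 0.11, 0.956], [-0.023, 0.994, -0.107], [-0.962, 0.008, 0.274]]
wrist_force: [0.5, -2.2, -2.1]
grip_width: 21.5
```

```bash
python3 - <<'E'
from plan import *
s=status.sense(); print(s["ee_pos"]+6*s["eef_rot"][:,0], SEAT+87*YH)
shaftgrip(-30,1,grip=0.1,n=3)
E
```

```text
[596.82947676  77.29176268  67.9942871 ] [596.3915  77.0215  66.    ]
dist 2.8 rot [ -0.4 -14.1  -0.3] n 3
[[0.1,[0.0003,-0.0001,-0.0009],[-0.003,-0.082,-0.002]],[0.1,[0.0003,-0.0001,-0.0009],[-0.003,-0.082,-0.002]],[0.1,[0.0002,-0.0001,-0.0009],[-0.003,-0.082,-0.002]]]
```

>>> {"method": "drive_tool", "body": {"moves": [[0.1,[0.0003,0,-0.0009],[-0.003,-0.085,-0.002]],[0.1,[0.0005,0,-0.0009],[-0.003,-0.085,-0.002]],[0.1,[0.001,0,-0.0009],[-0.003,-0.085,-0.002]],[0.45,[0,0,0],[0,0,0]],[0.45,[0,0,0],[0,0,0]],[0.45,[-0.02,0,0],[0,0,0]],[0.45,[-0.03,0,0],[0,0,0]],[0.45,[0,0,0],[0,0,0]]]}}

```text
time_s: 17.3
ee_pos: [573.0, 80.9, 118.8]
eef_rot: [[0.446, 0.104, 0.889], [-0.054, 0.994, -0.09], [-0.894, -0.008, 0.449]]
wrist_force: [0.6, 0.3, 1.6]
grip_width: 41.3
```

```bash
python3 - <<'E'
from plan import *
from resid import *
snap("wrist","w_e5"); resid("w_e5.npz"); crop("w_e5.npz","pics/w_e5z.png",200,90,360,240,5)
s=status.sense();print(s["joints"].round(0))
shaftgrip(30,45,grip=0.45)
E
```

```text
w_e5.npz [ 0.9  -0.06  1.72 -0.61]
round [(-85, -0.05), (-75, -0.18), (-65, -0.02), (-55, 0.01), (-45, -0.06), (-35, 0.11), (-25, 0.16), (-15, -0.03), (-5, -0.05), (5, -0.0), (15, 0.0), (25, -0.04), (35, -0.0), (45, -0.13), (55, -0.08)]
end [(-85, 23, -0.06), (-75, 36, -0.11), (-65, 38, 0.02), (-55, 47, 0.07), (-45, 49, -0.03), (-35, 49, 0.14), (-25, 57, 0.06), (-15, 53, 0.03), (-5, 44, 0.04), (5, 49, 0.1), (15, 30, 0.06), (25, 32, 0.01), (35, 21, -0.11), (45, 18, 0.03)]
[  2.  22. -21. 126.  68.  20. -85.]
dist 49.3 rot [-0.1 56.6  0.5] n 8
[[0.45,[0.0036,-0.0001,0.005],[-0.0,0.124,0.001]],[0.45,[0.0029,-0.0001,0.0054],[-0.0,0.124,0.001]],[0.45,[0.0023,-0.0001,0.0057],[-0.0,0.124,0.001]],[0.45,[0.0015,-0.0001,0.006],[-0.0,0.124,0.001]],[0.45,[0.0008,-0.0001,0.0061],[-0.0,0.124,0.001]],[0.45,[0.0,-0.0001,0.0062],[-0.0,0.124,0.001]],[0.45,[-0.0007,-0.0001,0.0061],[-0.0,0.124,0.001]],[0.45,[-0.0015,-0.0001,0.006],[-0.0,0.124,0.001]]]
```

View pics/w_e5z.png

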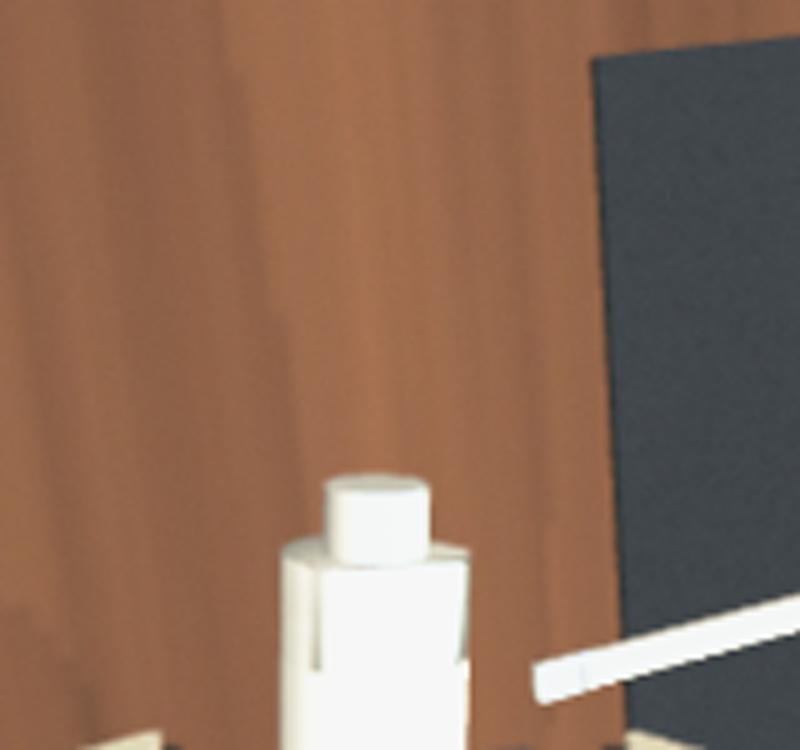

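>>> {"method": "drive_tool", "body": {"moves": [[0.45,[0.002,0,0.005],[0,0.124,0.001]],[0.45,[0.002,0,0.005],[0,0.124,0.001]],[0.45,[0.001,0,0.006],[0,0.124,0.001]],[0.45,[0.001,0,0.006],[0,0.124,0.001]],[0.45,[0.001,0,0.006],[0,0.124,0.001]],[0.45,[0,0,0.006],[0,0.124,0.001]],[0.45,[0,0,0.006],[0,0.124,0.001]],[0.45,[-0.001,0,0.006],[0,0.124,0.001]],[0.45,[0,0,0],[0,0,0]]]}}

```text
time_s: 18.25
ee_pos: [621.7, 63.8, 107.5]
eef_rot: [[-0.452, 0.123, 0.883], [0.055, 0.992, -0.11], [-0.89, -0.001, -0.456]]
wrist_force: [-0.3, -1.0, -1.2]
grip_width: 41.3
```

```bash
python3 - <<'E'
from plan import *
from resid import *
shaftgrip(35,35,grip=0.45)
E
```

```text
dist 13.5 rot [-0.9  7.9 -0.5] n 2
[[0.45,[0.0043,0.0052,0.0003],[-0.008,0.069,-0.005]],[0.45,[0.0042,0.0052,0.0007],[-0.008,0.069,-0.005]]]
```

>>> {"method": "drive_tool", "body": {"moves": [[0.45,[0.004,0.0055,0.001],[-0.008,0.075,-0.005]],[0.45,[0.004,0.0055,0.001],[-0.008,0.075,-0.005]],[0.45,[0,0,0],[0,0,0]]]}}

```text
time_s: 18.55
ee_pos: [620.9, 73.5, 95.1]
eef_rot: [[-0.585, 0.108, 0.804], [0.066, 0.994, -0.086], [-0.808, 0.003, -0.589]]
wrist_force: [0.5, 0.4, -0.3]
grip_width: 41.7
```

```bash
python3 - <<'E'
from plan import *
from resid import *
snap("wrist","w_e6"); resid("w_e6.npz"); crop("w_e6.npz","pics/w_e6z.png",200,90,360,240,5)
shaftgrip(35,12,grip=0.45,n=2)
E
```

```text
w_e6.npz [ 0.92 -0.07  2.81 -0.22]
round [(-35, 0.05), (-25, -0.05), (-15, 0.05), (-5, -0.05), (5, -0.07), (15, 0.08), (25, 0.03), (35, 0.07), (45, -0.02), (55, -0.04), (65, 0.04), (75, 0.01), (85, -0.1)]
end [(-35, 17, 0.05), (-25, 30, 0.0), (-15, 36, -0.15), (-5, 49, 0.05), (5, 59, 0.06), (15, 58, -0.04), (25, 64, -0.08), (35, 66, -0.04), (45, 70, -0.13), (55, 65, -0.05), (65, 56, 0.02), (75, 34, -0.18), (85, 20, -1.16)]
dist 21.2 rot [-0.1 -0.9 -0.3] n 2
[[0.45,[0.0105,0.0007,-0.0015],[-0.001,-0.008,-0.002]],[0.45,[0.0105,0.0007,-0.0016],[-0.001,-0.008,-0.002]]]
```

View pics/w_e6z.png

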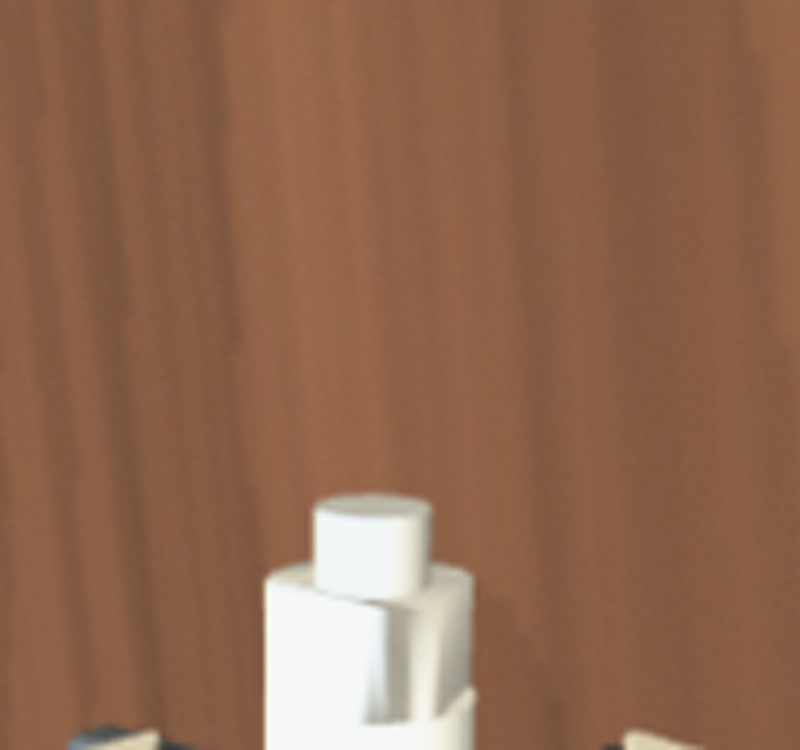

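>>> {"method": "drive_tool", "body": {"moves": [[0.45,[0.0105,0.001,-0.0015],[0,-0.008,0]],[0.45,[0.0105,0.001,-0.0015],[0,-0.008,0]],[0.4,[0.009,0,0],[0,0,0]],[0.35,[0,0,0],[0,0,0]]]}}

```text
time_s: 19.0
ee_pos: [602.2, 76.1, 75.8]
eef_rot: [[-0.558, 0.11, 0.822], [0.066, 0.994, -0.089], [-0.827, 0.004, -0.562]]
wrist_force: [0.5, -0.8, -0.1]
grip_width: 33.7
```

```bash
python3 - <<'E'
from plan import *
shaftgrip(35,0,grip=0.35,n=1)
E
```

```text
dist 5.5 rot [-0.1  0.8 -0.4] n 1
[[0.35,[0.0054,0.0003,0.0007],[-0.002,0.014,-0.007]]]
```

>>> {"method": "drive_tool", "body": {"moves": [[0.33,[0.006,0,0.001],[0,0.014,-0.007]],[0.1,[0.001,0,0],[0,0.01,0]],[0.1,[0,0,0],[0,0,0]],[0.1,[0,0,0],[0,0,0]]]}}

```text
time_s: 19.4
ee_pos: [600.3, 75.5, 71.3]
eef_rot: [[-0.577, 0.107, 0.81], [0.061, 0.994, -0.089], [-0.815, -0.002, -0.58]]
wrist_force: [-1.1, -0.3, 0.5]
grip_width: 21.6
```

>>> {"method": "drive_tool", "body": {"moves": [[0.1,[0,0,-0.0005],[0.001,-0.107,0.001]],[0.1,[0,0,-0.0005],[0.001,-0.107,0.001]],[0.1,[0,0,-0.0005],[0.001,-0.107,0.001]],[0.1,[0,0,-0.0005],[0.001,-0.107,0.001]]]}}

```text
time_s: 19.8
ee_pos: [598.4, 76.0, 71.7]
eef_rot: [[-0.183, 0.115, 0.976], [0.022, 0.993, -0.113], [-0.983, 0.001, -0.185]]
wrist_force: [-1.3, -1.0, 2.1]
grip_width: 21.6
```

```bash
python3 - <<'E'
from plan import *
s=status.sense(); print(s["ee_pos"]+6*s["eef_rot"][:,0], SEAT+87*YH)
shaftgrip(-15,1,grip=0.1,n=4)
E
```

```text
[597.34780068  76.08864342  65.80321107] [596.3915  77.0215  66.    ]
dist 4.2 rot [ -0.6 -25.6  -0. ] n 4
[[0.1,[-0.0001,0.0002,-0.001],[-0.003,-0.112,-0.0]],[0.1,[-0.0002,0.0002,-0.001],[-0.003,-0.112,-0.0]],[0.1,[-0.0003,0.0002,-0.001],[-0.003,-0.112,-0.0]],[0.1,[-0.0004,0.0002,-0.0009],[-0.003,-0.112,-0.0]]]
```

>>> {"method": "drive_tool", "body": {"moves": [[0.1,[0,0,-0.0009],[-0.002,-0.11,0]],[0.1,[0,0,-0.0009],[-0.002,-0.11,0]],[0.1,[0.0003,0,-0.0007],[-0.002,-0.11,0]],[0.1,[0.0003,0,-0.0007],[-0.002,-0.11,0]],[0.1,[0.0005,0,-0.0009],[-0.003,-0.09,-0.002]],[0.1,[0.001,0,-0.0009],[-0.003,-0.09,-0.002]],[0.45,[0,0,0],[0,0,0]],[0.45,[0,0,0],[0,0,0]],[0.45,[-0.02,0,0],[0,0,0]],[0.45,[-0.02,0,0],[0,0.06,0]],[0.45,[0,0,0.006],[0,0.12,0]]]}}

```text
time_s: 20.9
ee_pos: [581.3, 81.4, 109.1]
eef_rot: [[0.249, 0.095, 0.964], [-0.033, 0.995, -0.09], [-0.968, -0.009, 0.251]]
wrist_force: [2.4, -1.0, -0.6]
grip_width: 41.2
```

```bash
python3 - <<'E'
from plan import *
from resid import *
snap("wrist","w_e7"); resid("w_e7.npz"); crop("w_e7.npz","pics/w_e7z.png",200,90,360,240,5)
shaftgrip(25,40,grip=0.45)
E
```

```text
w_e7.npz [ 0.94 -0.03  1.86 -0.07]
round [(-85, 0.02), (-75, -0.07), (-65, 0.02), (-55, 0.03), (-45, -0.01), (-35, -0.04), (-25, -0.09), (-15, 0.05), (-5, -0.01), (5, 0.02), (15, 0.03), (25, 0.07), (35, -0.0), (45, -0.08), (55, -0.05), (65, -0.1)]
end [(-85, 15, -0.16), (-75, 30, -0.19), (-65, 29, -0.09), (-55, 42, 0.07), (-45, 56, 0.08), (-35, 58, 0.09), (-25, 59, -0.1), (-15, 61, 0.04), (-5, 62, -0.04), (5, 51, -0.02), (15, 52, -0.16), (25, 22, -0.81), (35, 19, -1.42), (45, 15, -1.71), (55, 15, -1.67), (65, 16, -1.47), (75, 14, -0.95), (85, 12, -0.24)]
dist 29.3 rot [ 0.4 39.5  0.4] n 6
[[0.45,[0.0017,-0.0003,0.0046],[0.001,0.115,0.001]],[0.45,[0.0012,-0.0003,0.0047],[0.001,0.115,0.001]],[0.45,[0.0006,-0.0003,0.0048],[0.001,0.115,0.001]],[0.45,[0.0001,-0.0003,0.0049],[0.001,0.115,0.001]],[0.45,[-0.0005,-0.0003,0.0049],[0.001,0.115,0.001]],[0.45,[-0.001,-0.0003,0.0048],[0.001,0.115,0.001]]]
```

View pics/w_e7z.png

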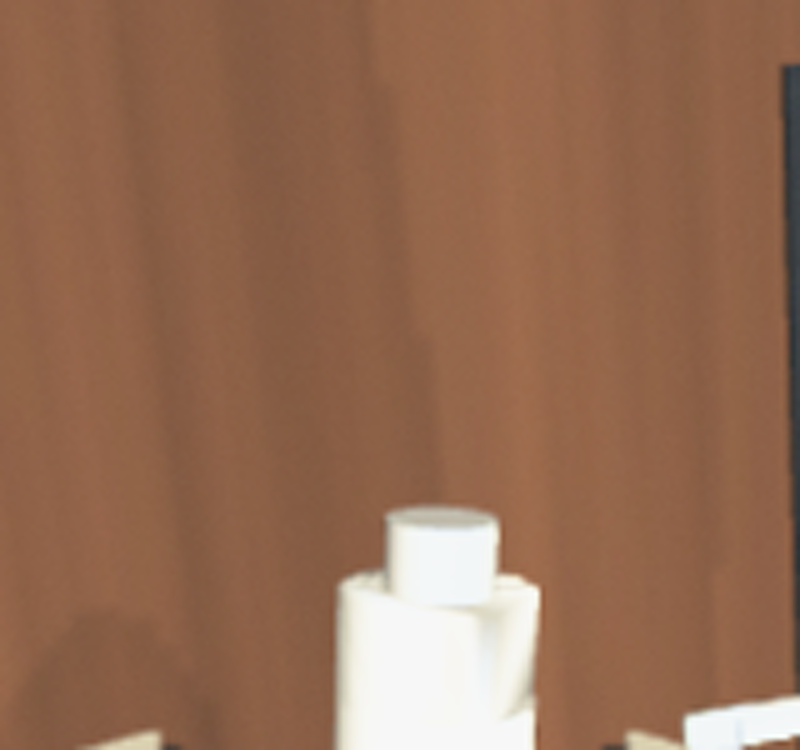

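```bash
cat >> resid.py <<'E'
def flat(tag,rr=(80,96),er=(99.5,108.5)):
    s,t,h=profile(tag,SEAT,YH,*rr,half=16)
    f=least_squares(lambda c:np.hypot(t-c[0]-c[2]*(s-90)/100,h-c[1]-c[3]*(s-90)/100)-11,[0,0,0,0],loss='soft_l1',f_scale=.5).x
    s,t,h=profile(tag,SEAT,YH,*er,half=16)
    tt=t-f[0]-f[2]*(s-90)/100;hh=h-f[1]-f[3]*(s-90)/100;r=np.hypot(tt,hh);ph=np.arctan2(tt,hh)
    def mod(a):
        dl=np.cos(ph-a); return np.where(dl>9.2/11,9.2/np.maximum(dl,.1),11)
    g=np.radians(np.arange(-90,90,1.0));c=[np.minimum(abs(r-mod(a)),1.5).sum() for a in g]
    a=g[np.argmin(c)]
    print(tag,"flat angle",np.degrees(a).round(1),"cost",min(c).round(1),"next", [round(float(c[max(0,min(len(c)-1,np.argmin(c)+k))]),1) for k in(-6,-3,3,6)],"axis",f.round(2)); return np.degrees(a)
E
python3 - <<'E'
from resid import *
flat("w_e7.npz")
E
```

```text
w_e7.npz flat angle 51.0 cost 227.2 next [251.8, 236.6, 232.1, 246.2] axis [ 0.94 -0.03  1.86 -0.07]
```

>>> {"method": "drive_tool", "body": {"moves": [[0.45,[0.001,0,0.005],[0,0.115,0]],[0.45,[0.001,0,0.005],[0,0.115,0]],[0.45,[0,0,0.005],[0,0.115,0]],[0.45,[0,0,0.005],[0,0.115,0]],[0.45,[0,0,0.005],[0,0.115,0]],[0.45,[-0.001,0,0.005],[0,0.125,0]],[0.45,[0,0,0],[0,0,0]]]}}

```text
time_s: 21.65
ee_pos: [622.7, 69.4, 108.3]
eef_rot: [[-0.45, 0.12, 0.885], [0.068, 0.993, -0.1], [-0.891, 0.015, -0.454]]
wrist_force: [-0.6, -0.4, -1.1]
grip_width: 41.7
```

```bash
python3 - <<'E'
from plan import *
shaftgrip(28,20,grip=0.45,n=2)
E
```

```text
dist 24.8 rot [-0.4  1.  -1.2] n 2
[[0.45,[0.012,0.0021,-0.0022],[-0.003,0.009,-0.01]],[0.45,[0.012,0.0023,-0.0021],[-0.003,0.009,-0.01]]]
```

>>> {"method": "drive_tool", "body": {"moves": [[0.45,[0.012,0.002,-0.002],[-0.003,0.009,-0.01]],[0.45,[0.012,0.002,-0.002],[-0.003,0.009,-0.01]],[0.4,[0.014,0,0],[0,0,0]],[0.35,[0,0,0],[0,0,0]]]}}

```text
time_s: 22.05
ee_pos: [599.7, 76.7, 74.6]
eef_rot: [[-0.463, 0.106, 0.88], [0.05, 0.994, -0.093], [-0.885, 0.001, -0.466]]
wrist_force: [-1.5, -0.2, 0.6]
grip_width: 33.5
```

```bash
python3 - <<'E'
from plan import *
shaftgrip(28,0,grip=0.35,n=1)
E
```

```text
dist 3.3 rot [-0.   0.2 -0.1] n 1
[[0.35,[0.0031,0.0,0.0011],[-0.001,0.004,-0.001]]]
```

>>> {"method": "drive_tool", "body": {"moves": [[0.33,[0.0035,0,0.001],[0,0.005,0]],[0.1,[0.001,0,0],[0,0.003,0]],[0.1,[0,0,0],[0,0,0]],[0.1,[0,0,0],[0,0,0]]]}}

```text
time_s: 22.45
ee_pos: [598.2, 77.7, 73.5]
eef_rot: [[-0.466, 0.103, 0.879], [0.048, 0.995, -0.091], [-0.884, 0.0, -0.468]]
wrist_force: [-0.9, 0.0, -1.0]
grip_width: 21.5
```

>>> {"method": "drive_tool", "body": {"moves": [[0.1,[0,0,-0.0005],[0,-0.107,0]],[0.1,[0,0,-0.0005],[0,-0.107,0]],[0.1,[0,0,-0.0007],[0,-0.107,0]],[0.1,[0,0,-0.0007],[0,-0.107,0]]]}}

```text
time_s: 22.85
ee_pos: [597.3, 78.2, 74.1]
eef_rot: [[-0.049, 0.107, 0.993], [0.008, 0.994, -0.107], [-0.999, 0.003, -0.049]]
wrist_force: [-0.4, -0.9, -0.9]
grip_width: 21.2
```

```bash
python3 - <<'E'
from plan import *
s=status.sense(); print(s["ee_pos"]+6*s["eef_rot"][:,0], SEAT+87*YH)
shaftgrip(-22.5,1,grip=0.1,n=5)
E
```

```text
[597.00797862  78.27238017  68.08008208] [596.3915  77.0215  66.    ]
dist 4.0 rot [ -0.2 -25.3  -0.1] n 5
[[0.1,[0.0004,-0.0003,-0.0007],[-0.001,-0.088,-0.0]],[0.1,[0.0003,-0.0003,-0.0007],[-0.001,-0.088,-0.0]],[0.1,[0.0002,-0.0003,-0.0007],[-0.001,-0.088,-0.0]],[0.1,[0.0002,-0.0003,-0.0007],[-0.001,-0.088,-0.0]],[0.1,[0.0001,-0.0003,-0.0008],[-0.001,-0.088,-0.0]]]
```

>>> {"method": "drive_tool", "body": {"moves": [[0.1,[0.0004,-0.0003,-0.0007],[0,-0.088,0]],[0.1,[0.0003,-0.0003,-0.0007],[0,-0.088,0]],[0.1,[0.0003,-0.0003,-0.0007],[0,-0.088,0]],[0.1,[0.0003,-0.0003,-0.0007],[0,-0.088,0]],[0.1,[0.0003,0,-0.0008],[0,-0.06,0]],[0.1,[0,0,0],[0,0,0]]]}}

```text
time_s: 23.45
ee_pos: [591.3, 79.4, 76.4]
eef_rot: [[0.371, 0.104, 0.923], [-0.031, 0.995, -0.1], [-0.928, 0.009, 0.373]]
wrist_force: [-0.3, -0.8, -1.4]
grip_width: 21.4
```

```bash
python3 - <<'E'
from plan import *
from resid import *
s=status.sense(); print(s["ee_pos"]+6*s["eef_rot"][:,0], np.degrees(np.arctan2(s["eef_rot"][2,2],-s["eef_rot"][2,0])))
snap("wrist","w_e8");resid("w_e8.npz",rr=(97,98.5)) if 0 else None
from prof import *
q,t,h=profile("w_e8.npz",SEAT,YH,99.5,108.5)
for k in range(-14,14,2):
    m=(t>=k)&(t<k+2)
    if m.sum()>3: print(k+1,m.sum(),h[m].mean().round(2),h[m].std().round(2))
E
```

```text
[593.49137697  79.22807679  70.85070557] 21.87555398422226
-13 195 3.52 7.08
-11 153 7.38 8.21
-9 122 9.58 8.64
-7 105 12.84 2.96
-5 91 13.33 0.55
-3 95 13.34 0.55
-1 87 13.5 0.52
1 93 13.65 0.51
3 74 13.63 0.52
5 51 12.57 1.09
7 32 14.54 3.52
9 40 15.4 2.86
11 48 12.61 4.3
13 66 9.61 5.21
```

>>> {"method": "drive_tool", "body": {"moves": [[0.1,[0.0025,0,0.001],[0,0.02,0]],[0.1,[0.0025,0,0.001],[0,0.02,0]]]}}

```text
time_s: 23.7
ee_pos: [596.1, 80.1, 73.7]
eef_rot: [[0.33, 0.103, 0.938], [-0.027, 0.995, -0.1], [-0.943, 0.008, 0.331]]
wrist_force: [-5.7, -1.1, 3.2]
grip_width: 21.5
```

```bash
cat > chk.py <<'E'
import sys
from plan import *
from prof import *
def chk(tag,a=99.5,b=108.5):
    s=status.sense(); print((s["ee_pos"]+6*s["eef_rot"][:,0]).round(1), "tilt",-np.degrees(np.arctan2(s["eef_rot"][2,2],-s["eef_rot"][2,0])).round(1))
    snap("wrist",tag); q,t,h=profile(tag+".npz",SEAT,YH,a,b)
    for k in range(-7,9,2):
        m=(t>=k)&(t<k+2)
        if m.sum()>3: print(k+1,m.sum(),np.median(h[m]).round(2))
    m=(abs(t)<4.5); print("slope deg",np.degrees(np.arctan(np.polyfit(t[m],h[m],1)))[0].round(1))
E
python3 - <<'E'
from chk import *
chk("w_e9")
E
```

```text
[598.  80.  68.] tilt -19.4
-6 159 7.59
-4 115 9.66
-2 106 10.06
0 97 10.1
2 94 10.13
4 107 10.16
6 89 10.24
8 82 10.11
slope deg 14.0
```

>>> {"method": "drive_tool", "body": {"moves": [[0.1,[0.0015,0,-0.0015],[0,0,0]],[0.1,[0.0005,0,0],[0,0,0]]]}}

```text
time_s: 23.95
ee_pos: [596.9, 80.1, 71.6]
eef_rot: [[0.328, 0.107, 0.938], [-0.025, 0.994, -0.105], [-0.944, 0.011, 0.329]]
wrist_force: [-5.7, 2.3, 4.3]
grip_width: 21.1
```

```bash
python3 - <<'E'
from chk import *
chk("w_e10")
E
```

```text
[598.9  80.   66. ] tilt -19.2
-6 187 3.47
-4 139 6.55
-2 100 7.63
0 99 7.65
2 110 7.88
4 94 7.96
6 99 7.87
8 90 7.89
slope deg 15.8
```

>>> {"method": "drive_tool", "body": {"moves": [[0.1,[-0.0015,-0.001,-0.001],[0,0,0]],[0.3,[0,0,0],[0,0,0]],[0.4,[0,0,0],[0,0,0]],[0.4,[-0.01,0,0],[0,0,0]],[0.4,[-0.03,0,0],[0,0,0]],[0.4,[-0.01,0,0],[0,0.08,0]],[0.4,[0,0,0],[0,0,0]]]}}

```text
time_s: 24.7
ee_pos: [579.9, 79.8, 123.8]
eef_rot: [[0.253, 0.105, 0.962], [-0.017, 0.994, -0.104], [-0.967, 0.01, 0.253]]
wrist_force: [1.3, 0.2, 0.9]
grip_width: 36.8
```

```bash
python3 - <<'E'
from chk import *
chk("w_e11")
from resid import *
resid("w_e11.npz"); flat("w_e11.npz")
E
```

```text
[581.4  79.7 118. ] tilt -14.7
-6 64 7.97
-4 56 8.95
-2 53 8.73
0 50 9.09
2 53 9.01
4 51 9.3
6 59 9.2
8 33 8.68
slope deg 2.2
w_e11.npz [ 1.14 -0.11  2.69 -0.29]
round [(-85, -0.11), (-75, -0.03), (-65, 0.05), (-55, 0.01), (-45, 0.05), (-35, -0.09), (-25, 0.16), (-15, -0.03), (-5, 0.05), (5, 0.12), (15, 0.1), (25, -0.06), (35, -0.02), (45, -0.05), (55, -0.07), (65, -0.07)]
end [(-85, 14, -0.02), (-75, 24, -0.02), (-65, 30, 0.04), (-55, 44, -0.01), (-45, 43, 0.05), (-35, 51, -0.08), (-25, 56, -1.0), (-15, 41, -1.6), (-5, 40, -1.77), (5, 46, -1.78), (15, 43, -1.38), (25, 58, -0.54), (35, 28, -0.07), (45, 23, -0.17), (55, 15, -0.06), (65, 7, 0.0)]
w_e11.npz flat angle -2.0 cost 227.2 next [256.6, 234.8, 236.6, 257.4] axis [ 1.14 -0.11  2.69 -0.29]
```

```bash
python3 - <<'E'
from chk import *
for tag in ["w_e1","w_e7","w_e11"]:
    s,t,h=profile(tag+".npz",SEAT,YH,90,130,half=16)
    m=(abs(t-1)>6.5)&(abs(t-1)<9)&(h>3); print(tag,"body end",np.percentile(s[m],98).round(1), "stub end",np.percentile(s[(abs(t-1)<3)&(h>-2)],99).round(1))
E
```

```text
w_e1 body end 111.5 stub end 119.4
w_e7 body end 109.8 stub end 117.6
w_e11 body end 111.3 stub end 119.3
```

```bash
python3 - <<'E'
from plan import *
P=rows([570,60,240],down(-6,0),grip=0.5)
E
```

```text
dist 125.2 rot [-0.1 14.7 -0.5] n 3
[[0.5,[-0.0404,-0.0065,0.0083],[-0.001,0.085,-0.003]],[0.5,[-0.0409,-0.0067,0.0048],[-0.001,0.085,-0.003]],[0.5,[-0.0412,-0.0068,0.0013],[-0.001,0.085,-0.003]]]
```

>>> {"method": "drive_tool", "body": {"moves": [[0.5,[-0.0404,-0.005,0.005],[0,0.05,0]],[0.5,[-0.041,-0.006,0.005],[0,0.1,0]],[0.5,[-0.041,-0.006,0.002],[0,0.1,0]],[0.5,[0,0,0],[0,0,0]]]}}

```text
time_s: 25.15
ee_pos: [561.5, 61.5, 244.4]
eef_rot: [[-0.004, 0.105, 0.994], [0.002, 0.994, -0.105], [-1.0, 0.002, -0.004]]
wrist_force: [2.1, 0.7, 0.5]
grip_width: 46.4
```

```bash
python3 - <<'E'
from plan import *
s=status.sense();print(s["joints"].round(0),s["ee_pos"].round(0))
P=rows([510,-180,240],down(18,0),grip=0.6)
E
```

```text
[ 23.  24. -41. 101.  17.  62. -30.] [561.  61. 244.]
dist 246.9 rot [-24.   -0.2  -0.1] n 6
[[0.6,[-0.0003,-0.0409,-0.0043],[-0.07,-0.001,-0.0]],[0.6,[-0.0003,-0.0405,-0.0072],[-0.07,-0.001,-0.0]],[0.6,[-0.0003,-0.0399,-0.01],[-0.07,-0.001,-0.0]],[0.6,[-0.0003,-0.0391,-0.0127],[-0.07,-0.001,-0.0]],[0.6,[-0.0003,-0.0381,-0.0154],[-0.07,-0.001,-0.0]],[0.6,[-0.0003,-0.037,-0.0181],[-0.07,-0.001,-0.0]]]
```

>>> {"method": "drive_tool", "body": {"moves": [[0.6,[0.01,-0.042,0.005],[0,0,0]],[0.6,[0.013,-0.044,0],[0,0,0]],[0.6,[0.012,-0.044,0],[0,0,0]],[0.6,[0,0,0],[0,0,0]]]}}

```text
time_s: 25.55
ee_pos: [553.6, -72.3, 204.9]
eef_rot: [[0.006, 0.105, 0.994], [-0.009, 0.994, -0.105], [-1.0, -0.008, 0.006]]
wrist_force: [0.0, -0.0, 0.2]
grip_width: 54.7
```

```bash
python3 - <<'E'
from plan import *
from h import *
s=status.sense();print(s["joints"].round(0),s["ee_pos"].round(0))
p,d,K,V=snap("wrist","w_sk");c=proj(K,V,[587,-9.5,108]);print(c)
x,y=int(c[0]),int(c[1]);crop("w_sk.npz","pics/w_skz.png",max(0,x-45),max(0,y-35),x+45,y+35,8)
P=rows([500,-200,220],down(20,0),grip=0.6)
E
```

```text
[ 34.  25. -38. 105.  19.  56. -17.] [554. -72. 205.]
[316.48206673 119.04204153]
dist 143.9 rot [-25.8   0.3   0.4] n 4
[[0.6,[-0.005,-0.0342,-0.0101],[-0.113,0.001,0.002]],[0.6,[-0.005,-0.0328,-0.0139],[-0.113,0.001,0.002]],[0.6,[-0.0051,-0.031,-0.0175],[-0.113,0.001,0.002]],[0.6,[-0.0051,-0.0289,-0.0209],[-0.113,0.001,0.002]]]
```

View pics/w_skz.png

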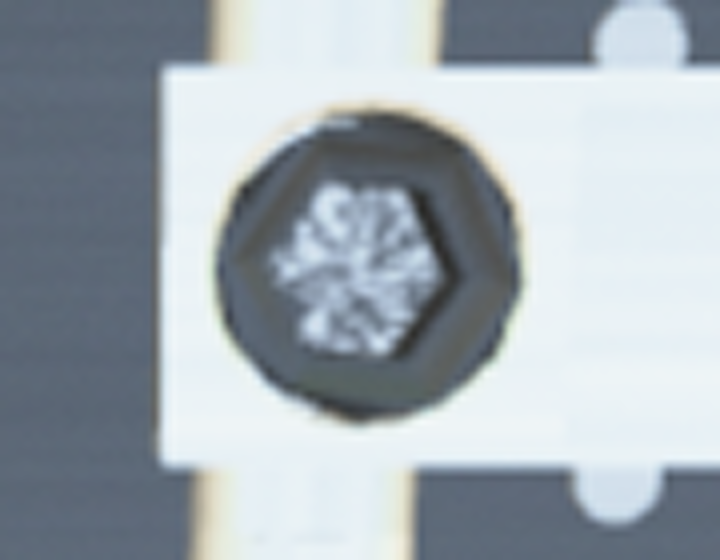

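View pics/w_sk.png

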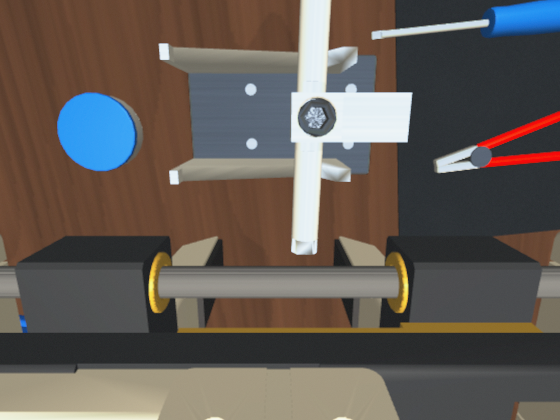

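```bash
python3 - <<'E'
from h import *
p,d,K,V=ld("w_sk.npz")
print(ray(K,V,317,117.1,108),ray(K,V,271+357/8,84+268/8,89))
# depth of arm top around
v,u=np.mgrid[95:140,292:410];z=d[95:140,292:410]
c=np.stack([(u-K[0,2])/K[0,0]*z,(v-K[1,2])/K[1,1]*z,z],-1).reshape(-1,3);w=(c-V[:3,3])@V[:3,:3]
m=(w[:,2]>98)&(w[:,2]<106);print(np.median(w[m,2]))
m=(w[:,2]>106.5)&(w[:,2]<111);print(w[m].mean(0),m.sum())
m=(w[:,2]>86)&(w[:,2]<92)&(np.hypot(w[:,0]-588,w[:,1]+9)<7);print(w[m].mean(0),m.sum())
E
```

```text
[587.42958284  -8.30856091 108.        ] [588.67714983  -8.80939699  89.        ]
103.26247064743053
[587.53388548  -8.59721088 107.84048182] 498
[588.04574565  -8.86492041  89.04801332] 302
```

>>> {"method": "drive_tool", "body": {"moves": [[0.6,[-0.005,-0.034,-0.01],[-0.113,0,0]],[0.6,[-0.005,-0.034,-0.014],[-0.113,0,0]],[0.6,[-0.005,-0.032,-0.0175],[-0.113,0,0]],[0.6,[-0.005,-0.03,-0.021],[-0.113,0,0]],[0.6,[0,0,0],[0,0,0]]]}}

```text
time_s: 26.1
ee_pos: [500.0, -200.1, 221.9]
eef_rot: [[0.009, -0.369, 0.929], [-0.012, 0.929, 0.369], [-1.0, -0.015, 0.004]]
wrist_force: [0.2, -0.9, -0.1]
grip_width: 55.2
```

```bash
python3 - <<'E'
from plan import *
s=status.sense();print(s["joints"].round(0),s["ee_pos"].round(0))
# want camera to look at key: key at tool +y ~55
R=down(41.6); print(R[:,1])
P=rows(np.array([441,-324,150])-60*R[:,1],R,grip=0.6)
E
```

```text
[ 54.  22. -43. 107.  19.  57.  24.] [ 500. -200.  222.]
[-0.66392621  0.74779809  0.        ]
dist 182.2 rot [-19.9   0.1   0.9] n 5
[[0.6,[0.0136,-0.0298,-0.0161],[-0.07,0.0,0.003]],[0.6,[0.0135,-0.0286,-0.0181],[-0.07,0.0,0.003]],[0.6,[0.0134,-0.0273,-0.0201],[-0.07,0.0,0.003]],[0.6,[0.0133,-0.0259,-0.0219],[-0.07,0.0,0.003]],[0.6,[0.0132,-0.0244,-0.0237],[-0.07,0.0,0.003]]]
```

>>> {"method": "drive_tool", "body": {"moves": [[0.6,[0.0136,-0.03,-0.016],[-0.07,0,0.003]],[0.6,[0.0135,-0.029,-0.018],[-0.07,0,0.003]],[0.6,[0.0134,-0.0275,-0.02],[-0.07,0,0.003]],[0.6,[0.0133,-0.026,-0.022],[-0.07,0,0.003]],[0.6,[0.012,-0.0244,-0.023],[-0.07,0,0.003]],[0.6,[0,0,0],[0,0,0]]]}}

```text
time_s: 26.7
ee_pos: [488.6, -365.6, 152.6]
eef_rot: [[0.007, -0.681, 0.732], [-0.009, 0.732, 0.681], [-1.0, -0.011, -0.0]]
wrist_force: [-0.4, -0.0, -0.2]
grip_width: 55.0
```

```bash
python3 - <<'E'
from plan import *
from h import *
p,d,K,V=snap("wrist","w_k2")
s=status.sense();print(s["joints"].round(0),s["ee_pos"].round(0))
v,u=np.mgrid[0:235,0:560];z=d[0:235]
c=np.stack([(u-K[0,2])/K[0,0]*z,(v-K[1,2])/K[1,1]*z,z],-1).reshape(-1,3);w=(c-V[:3,3])@V[:3,:3]
m=(z.reshape(-1)>50)&(w[:,2]>78)&(w[:,2]<96)&(np.hypot(w[:,0]-441,w[:,1]+324)<60)
q=w[m];mm=q.mean(0);_,_,vt=np.linalg.svd(q-mm,full_matrices=False);a=(q-mm)@vt.T
print(len(q),mm,vt[0],np.ptp(a,axis=0),"mid",mm+vt[0]*(a[:,0].max()+a[:,0].min())/2,"az",np.degrees(np.arctan2(vt[0][1],vt[0][0])), "normal",vt[2])
E
```

```text
[ 64.  35. -41. 100.  28.  55.  55.] [ 490. -362.  153.]
3473 [ 440.13587382 -320.70980054   86.73352859] [ 0.66270685 -0.74887757  0.00141806] [80.14196446 14.036278    6.72311356] mid [ 441.55548829 -322.31400522   86.73656628] az -48.49330812563786 normal [0.01893022 0.01864489 0.99964695]
```

View pics/w_k2.png

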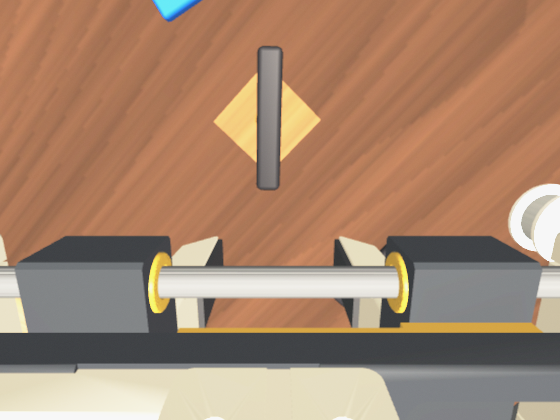

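```bash
cat >> plan.py <<'E'
KEY=np.array([441.5,-322.9,80]);RK=down(41.5)
E
python3 - <<'E'
from plan import *
rows(KEY+[0,0,50],RK,grip=0.5,n=3)
E
```

```text
dist 64.7 rot [1.5 0.1 0.6] n 3
[[0.5,[0.0055,0.0206,-0.0029],[0.009,0.001,0.004]],[0.5,[0.0056,0.0206,-0.0031],[0.009,0.001,0.004]],[0.5,[0.0057,0.0205,-0.0033],[0.009,0.001,0.004]]]
```

>>> {"method": "drive_tool", "body": {"moves": [[0.5,[0.0055,0.0206,-0.003],[0.009,0,0.004]],[0.5,[0.0055,0.0206,-0.003],[0.009,0,0.004]],[0.5,[0.0055,0.0206,-0.003],[0.009,0,0.004]],[0.5,[0,0,0],[0,0,0]]]}}

```text
time_s: 27.15
ee_pos: [445.5, -311.3, 135.0]
eef_rot: [[0.005, -0.665, 0.747], [0.003, 0.747, 0.665], [-1.0, -0.001, 0.005]]
wrist_force: [0.1, -0.3, 0.4]
grip_width: 46.1
```

```bash
python3 - <<'E'
from plan import *
rows(KEY+[0,0,15],RK,grip=0.4,n=2)
E
```

```text
dist 36.1 rot [0.2 0.3 0.1] n 2
[[0.4,[0.017,-0.003,-0.0054],[0.002,0.003,0.001]],[0.4,[0.017,-0.003,-0.0054],[0.002,0.003,0.001]]]
```

>>> {"method": "drive_tool", "body": {"moves": [[0.4,[0.017,-0.003,-0.0054],[0.002,0.003,0]],[0.4,[0.017,-0.003,-0.0054],[0.002,0.003,0]],[0.4,[0,0,0],[0,0,0]]]}}

```text
time_s: 27.45
ee_pos: [445.1, -321.8, 99.7]
eef_rot: [[0.004, -0.665, 0.747], [-0.005, 0.747, 0.665], [-1.0, -0.007, -0.001]]
wrist_force: [-1.0, 0.7, -0.1]
grip_width: 36.8
```

```bash
python3 - <<'E'
from plan import *
rows(KEY,RK,grip=0.4,n=2)
E
```

```text
dist 14.2 rot [ 0.2 -0.   0.4] n 2
[[0.4,[0.0069,0.0008,-0.0017],[0.002,-0.0,0.003]],[0.4,[0.0069,0.0008,-0.0017],[0.002,-0.0,0.003]]]
```

>>> {"method": "drive_tool", "body": {"moves": [[0.4,[0.007,0.001,-0.002],[0.002,0,0.003]],[0.4,[0.007,0.001,-0.002],[0.002,0,0.003]],[0.35,[0,0,0],[0,0,0]]]}}

```text
time_s: 27.75
ee_pos: [441.6, -323.3, 83.5]
eef_rot: [[-0.0, -0.661, 0.75], [0.001, 0.75, 0.661], [-1.0, 0.001, 0.0]]
wrist_force: [0.1, 0.7, 0.1]
grip_width: 33.5
```

```bash
python3 - <<'E'
from plan import *
rows(KEY,RK,grip=0.35,n=1)
E
```

```text
dist 2.5 rot [-0.1  0.  -0. ] n 1
[[0.35,[-0.0025,0.0004,0.0002],[-0.002,0.0,-0.001]]]
```

>>> {"method": "drive_tool", "body": {"force": 40, "moves": [[0.35,[-0.0015,0,0],[0,0,0]],[0.1,[0,0,0],[0,0,0]],[0.1,[0,0,0],[0,0,0]],[0.1,[0,0,0],[0,0,0]]]}}

```text
time_s: 28.15
ee_pos: [442.0, -324.0, 85.7]
eef_rot: [[0.001, -0.661, 0.751], [0.0, 0.751, 0.661], [-1.0, -0.0, 0.001]]
wrist_force: [-1.4, -1.1, -1.2]
grip_width: 13.6
```

>>> {"method": "drive_tool", "body": {"moves": [[0.1,[-0.015,0,0],[0,0,0]],[0.1,[-0.025,0,0],[0,0,0]],[0.1,[-0.04,0,0],[0,0,0]],[0.1,[-0.04,0,0],[0,0,0]],[0.1,[-0.02,0,0],[0,0,0]],[0.1,[0,0,0],[0,0,0]]]}}

```text
time_s: 28.75
ee_pos: [442.2, -323.0, 234.9]
eef_rot: [[0.002, -0.662, 0.749], [0.0, 0.749, 0.662], [-1.0, -0.001, 0.002]]
wrist_force: [0.5, 0.4, -1.4]
grip_width: 13.3
```

```bash
python3 - <<'E'
from plan import *
from h import *
snap("wrist","w_k3"); snap("side","s_k3")
s=status.sense();print(s["joints"].round(0),s["ee_pos"].round(0),s["wrist_force"].round(1))
crop("s_k3.npz","pics/s_k3z.png",190,220,330,360,5)
rows([500,-180,240],down(60),grip=0.1)
E
```

```text
[ 71.  24. -47. 104.  20.  60.  58.] [ 441. -322.  232.] [-0.5  0.1 -1.9]
dist 154.9 rot [-18.5   0.1  -0.2] n 4
[[0.1,[-0.0035,0.0169,0.0347],[-0.081,0.0,-0.001]],[0.1,[-0.0035,0.014,0.0359],[-0.081,0.0,-0.001]],[0.1,[-0.0035,0.0111,0.037],[-0.081,0.0,-0.001]],[0.1,[-0.0035,0.008,0.0377],[-0.081,0.0,-0.001]]]
```

View pics/s_k3z.png

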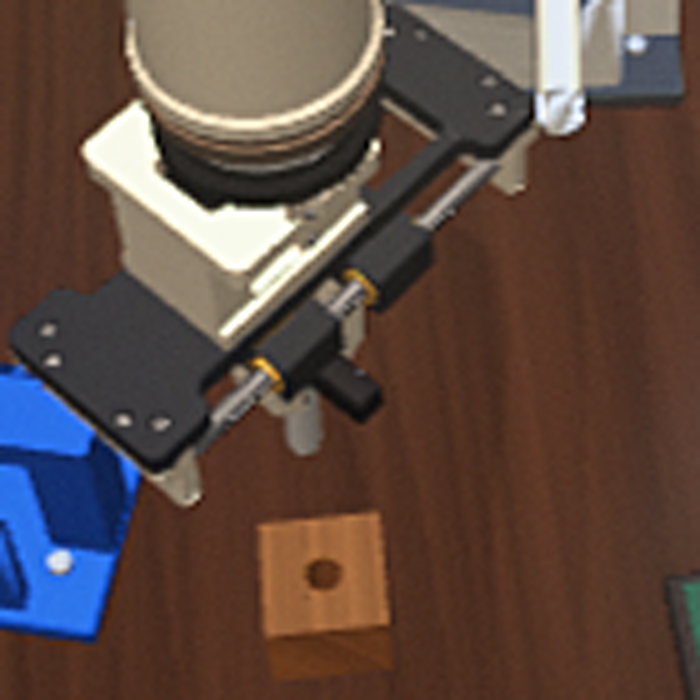

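View pics/w_k3.png

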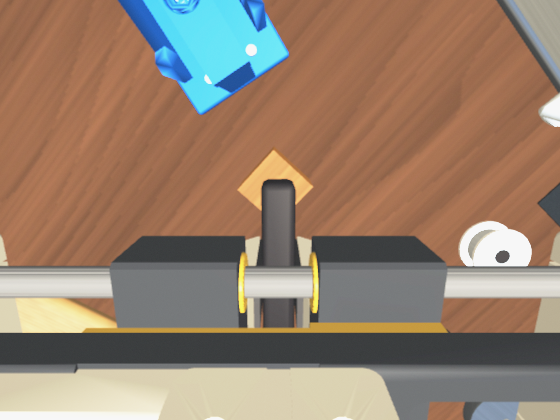

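```bash
python3 - <<'E'
from plan import *
R=down(82);print(R[:,1].round(3))
rows([587.7,-8.6,210]-1.1*R[:,1],R,grip=0.1,vmax=42)
E
```

```text
[-0.99   0.139  0.   ]
dist 347.2 rot [-40.5   0.1  -0.1] n 9
[[0.1,[0.0018,0.0152,0.0354],[-0.079,0.0,-0.0]],[0.1,[0.0018,0.0124,0.0365],[-0.079,0.0,-0.0]],[0.1,[0.0018,0.0095,0.0374],[-0.079,0.0,-0.0]],[0.1,[0.0018,0.0065,0.038],[-0.079,0.0,-0.0]],[0.1,[0.0018,0.0035,0.0384],[-0.079,0.0,-0.0]],[0.1,[0.0018,0.0005,0.0385],[-0.079,0.0,-0.0]],[0.1,[0.0018,-0.0025,0.0385],[-0.079,0.0,-0.0]],[0.1,[0.0018,-0.0055,0.0381],[-0.079,0.0,-0.0]],[0.1,[0.0018,-0.0085,0.0376],[-0.079,0.0,-0.0]]]
```

>>> {"method": "drive_tool", "body": {"moves": [[0.1,[0,0.0152,0.0354],[-0.079,0,0]],[0.1,[0,0.0124,0.0365],[-0.079,0,0]],[0.1,[0,0.0095,0.0374],[-0.079,0,0]],[0.1,[0,0.0065,0.038],[-0.079,0,0]],[0.1,[0,0.0035,0.0384],[-0.079,0,0]],[0.1,[0,0.0005,0.0385],[-0.079,0,0]],[0.1,[0,-0.0025,0.0385],[-0.079,0,0]],[0.1,[0,-0.0055,0.0381],[-0.079,0,0]],[0.1,[0,-0.0085,0.0376],[-0.079,0,0]],[0.1,[0,0,0],[0,0,0]]]}}

```text
time_s: 29.85
ee_pos: [577.8, 3.4, 212.8]
eef_rot: [[-0.03, -0.993, 0.113], [0.014, 0.112, 0.994], [-0.999, 0.031, 0.01]]
wrist_force: [-0.6, 0.1, -2.2]
grip_width: 13.4
```

```bash
cat >> plan.py <<'E'
SCR=np.array([587.7,-8.6,0])
def keyat(z,az=82,off=1.1,**k):
    R=down(az); return rows(SCR+[0,0,z]-off*R[:,1],R,grip=0.1,**k)
E
python3 - <<'E'
from plan import *
s=status.sense();print(s["joints"].round(0),s["wrist_force"].round(1))
keyat(200)
E
```

```text
[ 38.  34. -56. 100.  30.  65.  57.] [-0.6  0.1 -2.2]
dist 17.8 rot [ 1.5  0.6 -1.8] n 1
[[0.1,[0.0063,-0.0125,-0.0109],[0.027,0.01,-0.032]]]
```

>>> {"method": "drive_tool", "body": {"moves": [[0.1,[0.003,-0.0065,-0.006],[0.014,0.005,-0.017]],[0.1,[0.003,-0.0065,-0.006],[0.014,0.005,-0.017]],[0.1,[0,0,0],[0,0,0]]]}}

```text
time_s: 30.15
ee_pos: [587.2, -11.5, 201.2]
eef_rot: [[-0.003, -0.99, 0.142], [-0.001, 0.142, 0.99], [-1.0, 0.002, -0.002]]
wrist_force: [-0.8, -0.5, -0.9]
grip_width: 13.8
```

```bash
python3 - <<'E'
from plan import *
keyat(190)
from h import *
snap("side","s_k4");crop("s_k4.npz","pics/s_k4z.png",240,140,350,240,7)
snap("wrist","w_k4"); snap("top","t_k4")
E
```

```text
dist 6.1 rot [-0.2 -0.1 -0.1] n 1
[[0.1,[0.0052,-0.0012,0.0029],[-0.003,-0.002,-0.002]]]
```

View pics/s_k4z.png

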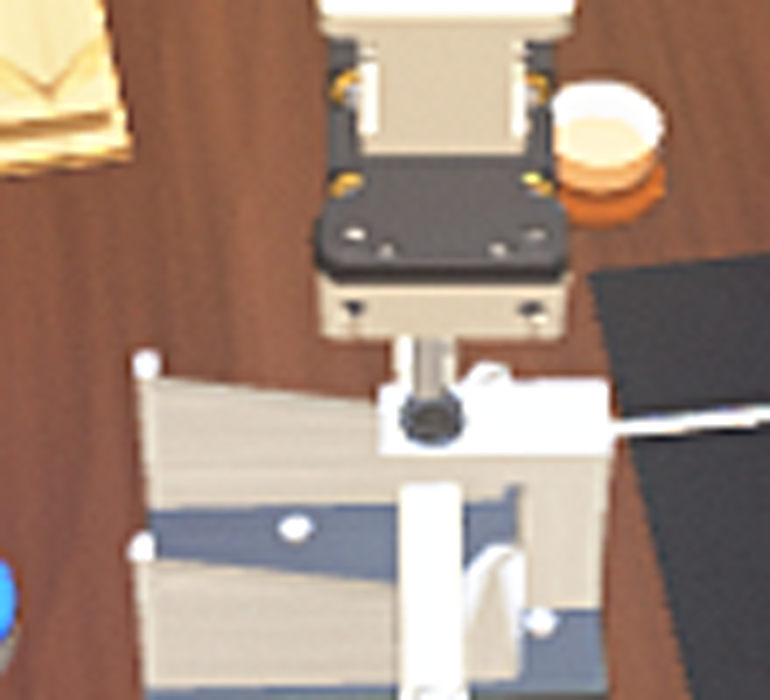

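View pics/w_k4.png

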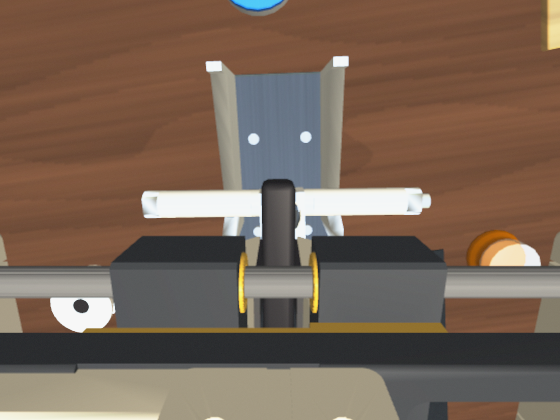

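>>> {"method": "drive_tool", "body": {"moves": [[0.1,[0.004,-0.001,0.003],[-0.003,0,0]],[0.1,[0.004,0,0.001],[0,0,0]]]}}

```text
time_s: 30.5
ee_pos: [589.4, -7.5, 195.0]
eef_rot: [[-0.0, -0.99, 0.14], [-0.001, 0.14, 0.99], [-1.0, 0.0, -0.001]]
wrist_force: [-0.9, 0.6, -1.6]
grip_width: 13.7
```

```bash
python3 - <<'E'
from plan import *
keyat(180)
E
```

```text
dist 9.1 rot [-0. -0. -0.] n 1
[[0.1,[0.009,0.0004,-0.0013],[-0.001,-0.001,-0.0]]]
```

>>> {"method": "drive_tool", "body": {"moves": [[0.1,[0.006,0.0004,-0.0013],[0,0,0]],[0.1,[0.005,0,0],[0,0,0]]]}}

```text
time_s: 30.7
ee_pos: [588.9, -8.9, 183.4]
eef_rot: [[0.0, -0.99, 0.14], [-0.001, 0.14, 0.99], [-1.0, -0.001, -0.001]]
wrist_force: [-0.5, -0.7, -1.2]
grip_width: 13.9
```

```bash
python3 - <<'E'
from plan import *
keyat(172)
from h import *
p,d,K,V=snap("side","s_k5");crop("s_k5.npz","pics/s_k5z.png",280,170,320,210,18)
E
```

```text
dist 5.4 rot [-0.  -0.1  0. ] n 1
[[0.1,[0.0054,0.0001,0.0001],[-0.001,-0.001,0.001]]]
```

View pics/s_k5z.png

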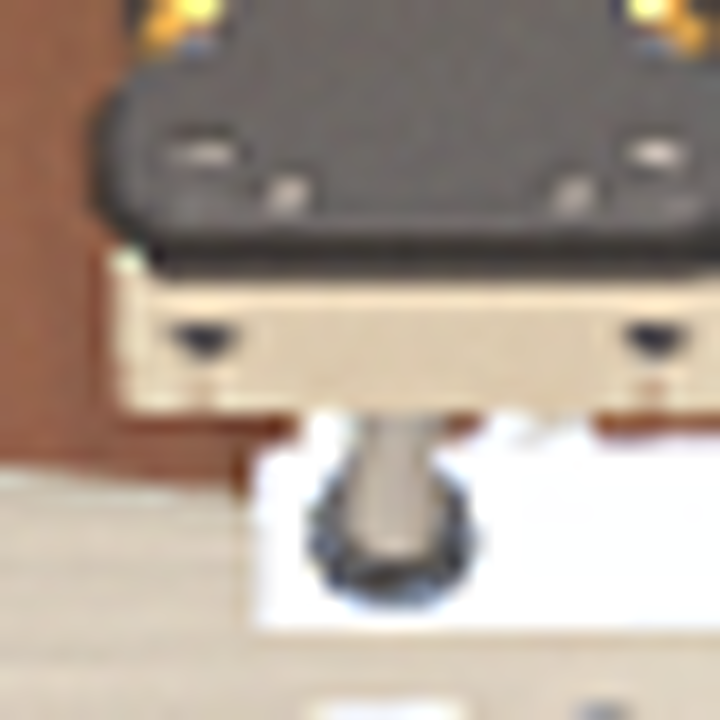

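>>> {"method": "drive_tool", "body": {"moves": [[0.1,[0.005,0,0],[0,0,0]],[0.1,[0.004,0,0],[0,0,0]]]}}

```text
time_s: 30.95
ee_pos: [588.8, -8.6, 173.1]
eef_rot: [[0.0, -0.99, 0.14], [-0.0, 0.14, 0.99], [-1.0, -0.0, -0.0]]
wrist_force: [1.0, 0.6, -0.8]
grip_width: 13.7
```

```bash
python3 - <<'E'
from plan import *
keyat(164)
E
```

```text
dist 3.1 rot [-0. -0.  0.] n 1
[[0.1,[0.0031,0.0,-0.0002],[-0.0,-0.0,0.0]]]
```

>>> {"method": "drive_tool", "body": {"moves": [[0.1,[0.004,0,0],[0,0,0]],[0.1,[0.002,0,0],[0,0,0]]]}}

```text
time_s: 31.15
ee_pos: [588.8, -8.2, 166.3]
eef_rot: [[0.0, -0.99, 0.139], [0.0, 0.139, 0.99], [-1.0, -0.0, 0.0]]
wrist_force: [0.8, 0.6, -1.1]
grip_width: 13.5
```

>>> {"method": "drive_tool", "body": {"moves": [[0.1,[0,0,0],[0.1,0,0]],[0.1,[0,0,0],[0.1,0,0]],[0.1,[0,0,0],[0.1,0,0]]]}}

```text
time_s: 31.45
ee_pos: [588.9, -8.1, 165.4]
eef_rot: [[-0.0, -0.901, 0.434], [0.001, 0.434, 0.901], [-1.0, 0.001, 0.001]]
wrist_force: [0.5, -0.4, -1.1]
grip_width: 13.5
```

```bash
cat > kt.py <<'E'
from plan import *
s=status.sense();R=s["eef_rot"];az=np.degrees(np.arctan2(R[1,2],R[0,2]))
print("az",az.round(2),"turned from 82:",np.radians(82-az).round(3),"T",s["wrist_torque"].round(3),"F",s["wrist_force"].round(1),s["ee_pos"].round(1),"j",s["joints"].round(0))
E
python3 kt.py
```

```text
az 64.27 turned from 82: 0.31 T [ 0.059 -0.396  0.039] F [ 0.5 -0.4 -1.1] [588.9  -8.1 165.4] j [ 34.  35. -49. 102.  31.  58.  38.]
```

```bash
python3 - <<'E'
from plan import *
keyat(159,az=41,n=4)
E
```

```text
dist 1.5 rot [23.3  0.  -0.1] n 4
[[0.1,[0.0001,-0.0,-0.0003],[0.102,0.0,-0.0]],[0.1,[0.0001,-0.0001,-0.0003],[0.102,0.0,-0.0]],[0.1,[0.0001,-0.0001,-0.0003],[0.102,0.0,-0.0]],[0.1,[0.0001,-0.0001,-0.0003],[0.102,0.0,-0.0]]]
```

>>> {"method": "drive_tool", "body": {"moves": [[0.1,[0.0001,0,-0.0003],[0.1,0,0]],[0.1,[0.0001,-0.0001,-0.0003],[0.1,0,0]],[0.1,[0.0001,-0.0001,-0.0003],[0.1,0,0]],[0.1,[0.0001,-0.0001,-0.0003],[0.1,0,0]],[0.1,[0.0001,-0.0001,-0.0003],[0.1,0,0]]]}}

```text
time_s: 31.95
ee_pos: [588.8, -9.3, 164.5]
eef_rot: [[0.001, -0.566, 0.824], [0.001, 0.824, 0.566], [-1.0, 0.0, 0.001]]
wrist_force: [1.0, 0.2, -1.4]
grip_width: 13.5
```

```bash
python3 kt.py; python3 -c "
from plan import *
keyat(158,az=10,n=5)"
```

```text
az 34.49 turned from 82: 0.829 T [ 0.028 -0.317  0.043] F [ 1.   0.2 -1.4] [588.8  -9.3 164.5] j [ 30.  33. -42. 102.  26.  56.  12.]
dist 1.1 rot [24.5  0.1 -0. ] n 5
[[0.1,[0.0001,0.0,-0.0002],[0.085,0.0,-0.0]],[0.1,[0.0001,0.0,-0.0002],[0.085,0.0,-0.0]],[0.1,[0.0001,0.0,-0.0002],[0.085,0.0,-0.0]],[0.1,[0.0001,-0.0,-0.0002],[0.085,0.0,-0.0]],[0.1,[0.0001,-0.0,-0.0002],[0.085,0.0,-0.0]]]
```

>>> {"method": "drive_tool", "body": {"moves": [[0.1,[0.0001,0,-0.0002],[0.1,0,0]],[0.1,[0.0001,0,-0.0002],[0.1,0,0]],[0.1,[0.0001,0,-0.0002],[0.1,0,0]],[0.1,[0.0001,0,-0.0002],[0.1,0,0]],[0.1,[0.0001,0,-0.0002],[0.1,0,0]],[0.1,[0.0001,0,-0.0002],[0.08,0,0]]]}}

```text
time_s: 32.55
ee_pos: [588.0, -10.2, 163.4]
eef_rot: [[0.002, 0.002, 1.0], [-0.0, 1.0, -0.002], [-1.0, -0.0, 0.002]]
wrist_force: [1.3, -0.3, -2.1]
grip_width: 13.7
```

```bash
python3 kt.py; python3 -c "
from plan import *
keyat(157,az=-15,n=3)"
```

```text
az -0.09 turned from 82: 1.433 T [-0.123 -0.215  0.016] F [ 1.3 -0.3 -2.1] [588.  -10.2 163.4] j [ 25.  30. -34. 102.  21.  54. -19.]
dist 0.9 rot [14.9  0.1 -0. ] n 3
[[0.1,[0.0001,0.0002,-0.0002],[0.087,0.001,-0.0]],[0.1,[0.0001,0.0002,-0.0002],[0.087,0.001,-0.0]],[0.1,[0.0001,0.0001,-0.0002],[0.087,0.001,-0.0]]]
```

>>> {"method": "drive_tool", "body": {"moves": [[0.1,[0.0003,0.0002,-0.0002],[0.1,0,0]],[0.1,[0.0003,0.0002,-0.0002],[0.1,0,0]],[0.1,[0.0003,0.0002,-0.0002],[0.1,0,0]],[0.1,[0.0003,0.0001,-0.0002],[0.08,0,0]]]}}

```text
time_s: 32.95
ee_pos: [587.4, -10.4, 162.5]
eef_rot: [[0.002, 0.386, 0.922], [-0.003, 0.922, -0.386], [-1.0, -0.002, 0.003]]
wrist_force: [0.5, 0.6, 1.1]
grip_width: 13.8
```

```bash
python3 kt.py; python3 -c "
from plan import *
from h import *
keyat(157,az=-25,n=1)
snap('wrist','w_t1'); snap('side','s_t1'); crop('s_t1.npz','pics/s_t1z.png',250,150,350,230,8)"
```

```text
az -22.73 turned from 82: 1.828 T [-0.173 -0.023  0.125] F [0.5 0.6 1.1] [587.4 -10.4 162.5] j [ 21.  29. -29. 103.  17.  53. -39.]
dist 0.9 rot [2.3 0.2 0.1] n 1
[[0.1,[-0.0005,0.0006,-0.0005],[0.04,0.003,0.002]]]
```

View pics/w_t1.png

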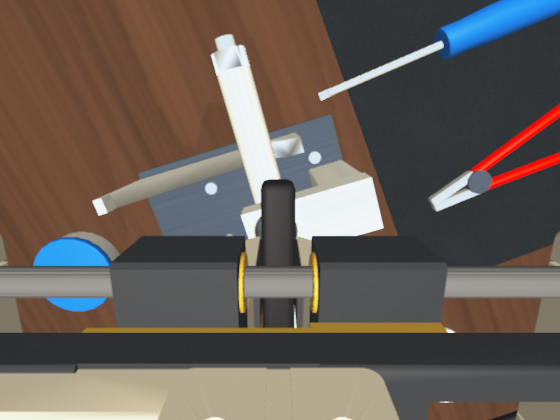

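View pics/s_t1z.png

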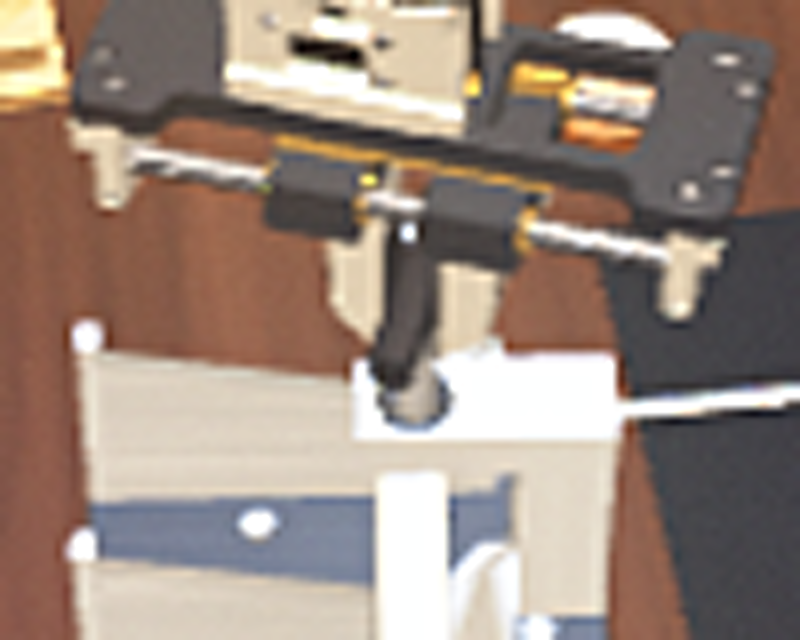

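>>> {"method": "drive_tool", "body": {"moves": [[0.1,[0,0.0004,-0.0004],[0.06,0,0]],[0.1,[0,0.0002,-0.0002],[0.05,0,0]]]}}

```text
time_s: 33.25
ee_pos: [587.1, -10.2, 162.4]
eef_rot: [[0.002, 0.48, 0.877], [-0.004, 0.877, -0.48], [-1.0, -0.002, 0.004]]
wrist_force: [0.1, -1.0, -2.7]
grip_width: 13.5
```

```bash
python3 kt.py
```

```text
az -28.71 turned from 82: 1.932 T [-0.256 -0.169  0.055] F [ 0.1 -1.  -2.7] [587.1 -10.2 162.4] j [ 20.  29. -28. 103.  17.  53. -44.]
```

>>> {"method": "drive_tool", "body": {"moves": [[0.1,[0.0003,0.0002,-0.0002],[0.06,0,0]],[0.1,[0.0002,0.0002,-0.0002],[0.05,0,0]]]}}

```text
time_s: 33.45
ee_pos: [587.0, -10.2, 162.1]
eef_rot: [[0.002, 0.573, 0.82], [-0.005, 0.82, -0.573], [-1.0, -0.003, 0.005]]
wrist_force: [-0.7, 0.3, 1.1]
grip_width: 13.7
```

```bash
python3 kt.py
```

```text
az -34.95 turned from 82: 2.041 T [-0.317  0.07   0.068] F [-0.7  0.3  1.1] [587.  -10.2 162.1] j [ 18.  29. -26. 103.  16.  52. -50.]
```

>>> {"method": "drive_tool", "body": {"moves": [[0.1,[0.0003,0.0002,-0.0002],[0.06,0,0]],[0.1,[0.0002,0.0002,-0.0002],[0.05,0,0]]]}}

```text
time_s: 33.65
ee_pos: [586.8, -10.2, 161.9]
eef_rot: [[0.002, 0.659, 0.752], [-0.006, 0.752, -0.659], [-1.0, -0.003, 0.005]]
wrist_force: [-0.7, -2.2, -0.1]
grip_width: 13.2
```

```bash
python3 kt.py
```

```text
az -41.2 turned from 82: 2.15 T [-0.269  0.147  0.101] F [-0.7 -2.2 -0.1] [586.8 -10.2 161.9] j [ 17.  28. -25. 103.  15.  52. -55.]
```

>>> {"method": "drive_tool", "body": {"moves": [[0.1,[0.0002,0.0002,-0.0002],[0.05,0,0]],[0.1,[0.0002,0.0002,-0.0002],[0.04,0,0]]]}}

```text
time_s: 33.85
ee_pos: [586.6, -10.0, 161.8]
eef_rot: [[0.001, 0.722, 0.691], [-0.007, 0.691, -0.722], [-1.0, -0.004, 0.006]]
wrist_force: [-1.3, -0.9, 1.3]
grip_width: 13.6
```

```bash
python3 kt.py
```

```text
az -46.25 turned from 82: 2.238 T [-0.297  0.06   0.117] F [-1.3 -0.9  1.3] [586.6 -10.  161.8] j [ 16.  28. -24. 103.  14.  52. -60.]
```

>>> {"method": "drive_tool", "body": {"moves": [[0.1,[0.0002,0,0.0002],[0.05,0,0]],[0.1,[0.0002,0,0.0002],[0.04,0,0]]]}}

```text
time_s: 34.05
ee_pos: [586.5, -10.1, 161.7]
eef_rot: [[0.0, 0.78, 0.626], [-0.007, 0.626, -0.78], [-1.0, -0.004, 0.006]]
wrist_force: [-1.1, 0.9, 1.4]
grip_width: 13.6
```

```bash
python3 kt.py; python3 -c "
from h import *
snap('wrist','w_t2')"
```

```text
az -51.26 turned from 82: 2.326 T [-0.075  0.243  0.076] F [-1.1  0.9  1.4] [586.5 -10.1 161.7] j [ 16.  28. -23. 103.  14.  52. -64.]
```

View pics/w_t2.png

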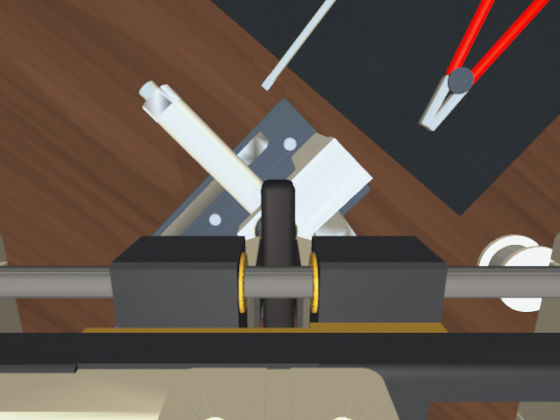

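>>> {"method": "drive_tool", "body": {"moves": [[0.1,[0,0,0.0004],[0.05,0,0]],[0.1,[0,0,0.0002],[0.04,0,0]]]}}

```text
time_s: 34.3
ee_pos: [586.4, -10.1, 161.6]
eef_rot: [[-0.001, 0.832, 0.555], [-0.007, 0.555, -0.832], [-1.0, -0.005, 0.005]]
wrist_force: [0.3, 0.4, -0.5]
grip_width: 13.7
```

```bash
python3 kt.py
```

```text
az -56.28 turned from 82: 2.413 T [-0.092  0.148  0.097] F [ 0.3  0.4 -0.5] [586.4 -10.1 161.6] j [ 15.  28. -21. 103.  13.  52. -69.]
```

>>> {"method": "drive_tool", "body": {"moves": [[0.1,[0,0,0.0003],[0.05,0,0]],[0.1,[0,0,0.0002],[0.04,0,0]]]}}

```text
time_s: 34.5
ee_pos: [586.2, -10.0, 161.5]
eef_rot: [[-0.002, 0.877, 0.481], [-0.007, 0.481, -0.877], [-1.0, -0.005, 0.005]]
wrist_force: [0.2, -0.2, -0.7]
grip_width: 13.4
```

```bash
python3 kt.py
```

```text
az -61.23 turned from 82: 2.5 T [-0.063  0.152  0.116] F [ 0.2 -0.2 -0.7] [586.2 -10.  161.5] j [ 14.  28. -20. 103.  12.  52. -73.]
```

>>> {"method": "drive_tool", "body": {"moves": [[0.35,[0,0,0],[0,0,0]],[0.4,[0,0,0],[0,0,0]],[0.4,[-0.02,0,0],[0,0,0]],[0.4,[-0.04,0,0],[0,0,0]],[0.4,[-0.02,-0.03,0],[0,0,0]],[0.4,[0,-0.035,0],[0,0,0]],[0.4,[0,0,0],[0,0,0]]]}}

```text
time_s: 35.2
ee_pos: [528.8, -40.4, 244.0]
eef_rot: [[-0.002, 0.867, 0.498], [-0.006, 0.498, -0.867], [-1.0, -0.005, 0.004]]
wrist_force: [1.2, -0.2, -0.4]
grip_width: 37.1
```

```bash
python3 - <<'E'
from plan import *
from h import *
p,d,K,V=snap("wrist","w_t3");c=proj(K,V,[587.7,-8.6,105]);print(c)
x,y=int(c[0]),int(c[1]);crop("w_t3.npz","pics/w_t3z.png",max(0,x-50),max(0,y-50),x+50,y+50,6)
snap("side","s_t3");crop("s_t3.npz","pics/s_t3z.png",250,150,350,230,8)
v,u=np.mgrid[0:235,0:560];z=d[0:235]
c=np.stack([(u-K[0,2])/K[0,0]*z,(v-K[1,2])/K[1,1]*z,z],-1).reshape(-1,3);w=(c-V[:3,3])@V[:3,:3];ok=z.reshape(-1)>50
r=np.hypot(w[:,0]-587.7,w[:,1]+8.6)
m=ok&(r>8.5)&(r<12)&(w[:,2]>99)&(w[:,2]<112);print("rim",m.sum(),np.median(w[m,2]) if m.any() else None)
m=ok&(r>15)&(r<40)&(w[:,2]>99)&(w[:,2]<107);print("arm",m.sum(),np.median(w[m,2]))
m=ok&(r<45)&(w[:,2]>140)&(w[:,2]<185);q=w[m];mm=q.mean(0);_,_,vt=np.linalg.svd(q-mm,full_matrices=False);a=(q-mm)@vt.T
print("bar",len(q),mm,np.ptp(a,axis=0),"az",np.degrees(np.arctan2(vt[0][1],vt[0][0])),"mid",mm+vt[0]*(a[:,0].max()+a[:,0].min())/2,"n",vt[2], "top",np.percentile(q[:,2],[50,90]))
E
python3 kt.py
```

```text
[279.14763332 118.60238328]
rim 272 103.60728031686097
arm 880 103.26623204752713
bar 3244 [595.8686363  -17.41767024 159.73779961] [80.04026724 20.51996848 20.81320951] az -136.73962786273893 mid [594.30000761 -18.89382411 159.66393782] n [-0.19351519  0.15718139  0.96842443] top [160.3226967  162.05225577]
az -60.07 turned from 82: 2.48 T [ 0.019 -0.016 -0.024] F [0.5 0.  0.6] [531.9 -38.  244.3] j [ 20.  17. -22. 106.   8.  58. -66.]
```

View pics/w_t3z.png

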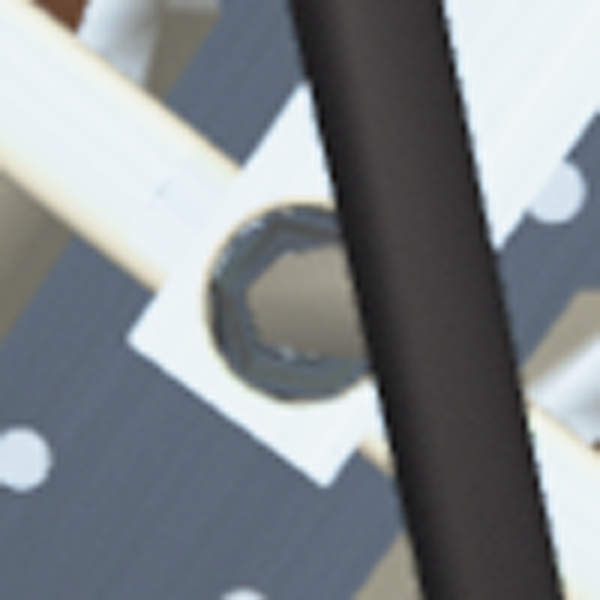

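View pics/s_t3z.png

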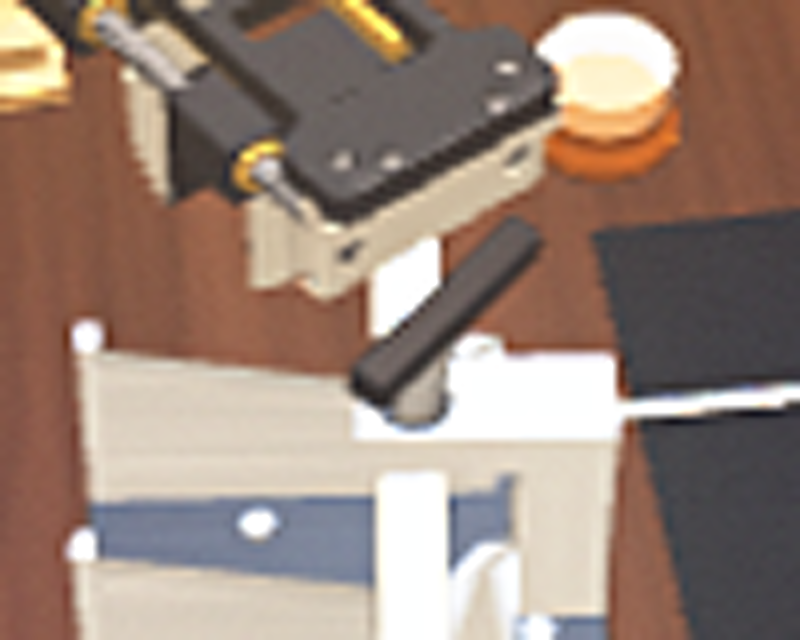

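```bash
python3 - <<'E'
from h import *
def an(tag,armlo,armhi):
    p,d,K,V=ld(tag)
    v,u=np.mgrid[0:235,0:560];z=d[0:235]
    c=np.stack([(u-K[0,2])/K[0,0]*z,(v-K[1,2])/K[1,1]*z,z],-1).reshape(-1,3);w=(c-V[:3,3])@V[:3,:3];ok=z.reshape(-1)>50
    w=w[ok];r=np.hypot(w[:,0]-587.7,w[:,1]+8.6);print(tag)
    # arm local plane
    x=(w[:,:2]-[587.7,-8.6])@[.9945,-.1045];y=(w[:,:2]-[587.7,-8.6])@[.1045,.9945]
    m=(x>-15)&(x<28)&(abs(y)<14)&(r>14.5)&(w[:,2]>100)&(w[:,2]<107);print("arm",m.sum(),np.median(w[m,2]))
    for a,b in [(7,8),(8,9),(9,10),(10,11),(11,12),(12,13)]:
        m=(r>a)&(r<b)&(w[:,2]>97)&(w[:,2]<112);print((a,b),m.sum(),np.round(np.percentile(w[m,2],[20,50,80]),2))
an("w_sk.npz",0,0);an("w_crad.npz",0,0);an("w_t3.npz",0,0)
E
```

```text
w_sk.npz
arm 1239 103.24499152750218
(7, 8) 94 [103.15 104.63 105.61]
(8, 9) 132 [104.97 105.84 106.72]
(9, 10) 147 [106.38 107.28 108.16]
(10, 11) 163 [107.45 107.91 108.53]
(11, 12) 159 [107.26 107.87 108.51]
(12, 13) 100 [101.63 103.59 107.87]
w_crad.npz
arm 1017 103.1754754177411
(7, 8) 78 [102.53 104.4  105.33]
(8, 9) 99 [104.86 105.92 106.78]
(9, 10) 122 [106.21 107.18 108.16]
(10, 11) 121 [107.38 108.12 108.6 ]
(11, 12) 125 [107.22 108.   108.53]
(12, 13) 73 [101.73 103.05 108.17]
w_t3.npz
arm 297 103.24803869879536
(7, 8) 26 [ 99.69 100.47 101.41]
(8, 9) 66 [100.41 101.57 102.52]
(9, 10) 70 [102.19 102.93 103.85]
(10, 11) 83 [103.32 103.89 104.44]
(11, 12) 82 [103.38 103.9  104.5 ]
(12, 13) 27 [102.62 103.72 104.37]
```

```bash
python3 - <<'E'
from h import *
p,d,K,V=ld("w_t3.npz")
v,u=np.mgrid[0:235,0:560];z=d[0:235]
c=np.stack([(u-K[0,2])/K[0,0]*z,(v-K[1,2])/K[1,1]*z,z],-1).reshape(-1,3);w=(c-V[:3,3])@V[:3,:3];ok=z.reshape(-1)>50
q=w[ok];q=q[(np.hypot(q[:,0]-587.7,q[:,1]+8.6)<55)&(q[:,2]>140)&(q[:,2]<190)]
rng=np.random.default_rng(0);best=None
for _ in range(400):
    a=q[rng.choice(len(q),3,replace=False)];n=np.cross(a[1]-a[0],a[2]-a[0]);l=np.linalg.norm(n)
    if l<50: continue
    n/=l;n*=np.sign(n[2]); 
    if n[2]<.85: continue
    i=abs((q-a[0])@n)<1
    if best is None or i.sum()>best.sum(): best=i
t=q[best];mm=t.mean(0);_,_,vt=np.linalg.svd(t-mm,full_matrices=False);a=(t-mm)@vt.T;n=vt[2]*np.sign(vt[2][2])
print(len(t),len(q),"n",n.round(3),"lean",np.degrees(np.arccos(n[2])).round(1),np.ptp(a,axis=0).round(1),"az",np.degrees(np.arctan2(vt[0][1],vt[0][0])).round(1))
mid=mm+vt[0]*(a[:,0].max()+a[:,0].min())/2+vt[1]*(a[:,1].max()+a[:,1].min())/2
print("top mid",mid,"tip",mid-77*n)
E
```

```text
2170 3245 n [ 0.11  -0.163  0.98 ] lean 11.4 [78.4 13.1  2.1] az -136.7
top mid [595.28480323 -19.87199081 160.570687  ] tip [586.79046851  -7.29030307  85.08196326]
```

```bash
cat >> plan.py <<'E'
n=np.array([.11,-.163,.98]);n/=np.linalg.norm(n);_b=np.array([np.cos(np.radians(43.3)),np.sin(np.radians(43.3)),0]);_b-=n*(_b@n);_b/=np.linalg.norm(_b)
RL=np.c_[-n,_b,np.cross(-n,_b)];KL=np.array([595.3,-19.9,160.6])-7*n
E
python3 - <<'E'
from plan import *
print(RL.round(3),np.linalg.det(RL))
rows(KL-45*RL[:,0],RL,grip=0.5)
E
```

```text
[[-0.11   0.732  0.673]
 [ 0.163  0.681 -0.714]
 [-0.98   0.031 -0.194]] 0.9999999999999999
dist 80.2 rot [-13.2  11.6   0.6] n 3
[[0.5,[0.0135,0.0215,0.0081],[-0.077,0.067,0.003]],[0.5,[0.013,0.0208,0.0106],[-0.077,0.067,0.003]],[0.5,[0.0123,0.0198,0.0131],[-0.077,0.067,0.003]]]
```

>>> {"method": "drive_tool", "body": {"moves": [[0.5,[0.01,0.0215,0.008],[-0.077,0.067,0.003]],[0.5,[0.012,0.0208,0.0106],[-0.077,0.067,0.003]],[0.5,[0.011,0.0198,0.013],[-0.077,0.067,0.003]],[0.5,[0,0,0],[0,0,0]]]}}

```text
time_s: 35.7
ee_pos: [604.5, -22.9, 207.2]
eef_rot: [[-0.114, 0.719, 0.685], [0.169, 0.694, -0.7], [-0.979, 0.036, -0.201]]
wrist_force: [-0.6, -0.2, -1.1]
grip_width: 45.8
```

```bash
python3 - <<'E'
from plan import *
rows(KL-20*RL[:,0],RL,grip=0.5,n=2)
E
```

```text
dist 28.8 rot [ 1.1 -0.4 -0.1] n 2
[[0.5,[0.0141,-0.0031,0.0004],[0.009,-0.004,-0.001]],[0.5,[0.0141,-0.0031,0.0004],[0.009,-0.004,-0.001]]]
```

>>> {"method": "drive_tool", "body": {"moves": [[0.5,[0.0141,-0.003,0],[0.009,-0.004,0]],[0.5,[0.0141,-0.003,0],[0.009,-0.004,0]],[0.5,[0,0,0],[0,0,0]]]}}

```text
time_s: 36.0
ee_pos: [598.4, -19.6, 176.2]
eef_rot: [[-0.11, 0.731, 0.674], [0.166, 0.682, -0.713], [-0.98, 0.034, -0.196]]
wrist_force: [-1.1, 0.5, 0.4]
grip_width: 45.5
```

```bash
python3 - <<'E'
from plan import *
rows(KL,RL,grip=0.5,n=2)
E
```

```text
dist 16.9 rot [ 0.1 -0.1 -0.1] n 2
[[0.5,[0.0083,-0.0015,0.0006],[0.001,-0.001,-0.001]],[0.5,[0.0083,-0.0015,0.0006],[0.001,-0.001,-0.001]]]
```

>>> {"method": "drive_tool", "body": {"moves": [[0.5,[0.0083,-0.0015,0.0006],[0,0,0]],[0.4,[0.0075,-0.0015,0.0006],[0,0,0]],[0.35,[0,0,0],[0,0,0]]]}}

```text
time_s: 36.3
ee_pos: [596.0, -18.5, 161.0]
eef_rot: [[-0.107, 0.729, 0.676], [0.165, 0.683, -0.711], [-0.98, 0.035, -0.194]]
wrist_force: [-0.8, -0.7, -0.3]
grip_width: 34.7
```

```bash
python3 - <<'E'
from plan import *
rows(KL,RL,grip=0.5,n=1)
E
```

```text
dist 2.0 rot [ 0.2  0.  -0.2] n 1
[[0.5,[0.0012,-0.0015,0.0006],[0.004,0.0,-0.003]]]
```

>>> {"method": "drive_tool", "body": {"force": 40, "moves": [[0.3,[0.001,-0.001,0.0005],[0,0,0]],[0.1,[0,0,0],[0,0,0]],[0.1,[0,0,0],[0,0,0]],[0.1,[0,0,0],[0,0,0]]]}}

```text
time_s: 36.7
ee_pos: [596.2, -19.4, 161.4]
eef_rot: [[-0.105, 0.729, 0.676], [0.165, 0.683, -0.711], [-0.981, 0.037, -0.192]]
wrist_force: [-1.1, 0.7, -0.9]
grip_width: 13.4
```

```bash
python3 kt.py; python3 - <<'E'
from plan import *
rows([587.5,-8.4,155.5],down(-46.7),grip=0.1,n=3)
E
```

```text
az -46.43 turned from 82: 2.242 T [-0.128 -0.045  0.006] F [-1.1  0.7 -0.9] [596.2 -19.4 161.4] j [ 22.  33. -25.  96.   4.  60. -49.]
dist 14.0 rot [  0.1 -11.1  -2.1] n 3
[[0.1,[0.0009,0.0004,-0.0046],[0.0,-0.064,-0.012]],[0.1,[0.0006,0.0004,-0.0046],[0.0,-0.064,-0.012]],[0.1,[0.0003,0.0004,-0.0047],[0.0,-0.064,-0.012]]]
```

>>> {"method": "drive_tool", "body": {"moves": [[0.1,[0.0005,0.0004,-0.0046],[0,-0.064,-0.012]],[0.1,[0.0003,0.0004,-0.0046],[0,-0.064,-0.012]],[0.1,[0,0.0004,-0.0047],[0,-0.064,-0.012]],[0.1,[0,0,0],[0,0,0]]]}}

```text
time_s: 37.1
ee_pos: [587.9, -6.5, 163.4]
eef_rot: [[0.004, 0.728, 0.686], [0.0, 0.686, -0.728], [-1.0, 0.003, 0.003]]
wrist_force: [0.7, -1.4, -0.8]
grip_width: 13.6
```

```bash
python3 kt.py; python3 - <<'E'
from plan import *
rows([587.5,-8.4,155.5],down(-46.7),grip=0.1,n=1)
E
```

```text
az -46.7 turned from 82: 2.246 T [-0.116 -0.116 -0.001] F [ 0.7 -1.4 -0.8] [587.9  -6.5 163.4] j [ 15.  28. -21. 103.  12.  52. -59.]
dist 2.7 rot [-0.   0.2 -0.2] n 1
[[0.1,[0.0019,-0.0016,0.0011],[-0.0,0.003,-0.003]]]
```

>>> {"method": "drive_tool", "body": {"moves": [[0.1,[0.001,-0.0016,0.001],[0.06,0,0]],[0.1,[0,0,0],[0.06,0,0]]]}}

```text
time_s: 37.3
ee_pos: [588.1, -8.6, 162.9]
eef_rot: [[0.004, 0.806, 0.592], [0.002, 0.592, -0.806], [-1.0, 0.005, 0.001]]
wrist_force: [0.7, 0.5, -1.4]
grip_width: 13.3
```

```bash
python3 kt.py
```

```text
az -53.72 turned from 82: 2.369 T [ 0.189 -0.098  0.01 ] F [ 0.7  0.5 -1.4] [588.1  -8.6 162.9] j [ 14.  27. -20. 103.  11.  51. -65.]
```

>>> {"method": "drive_tool", "body": {"moves": [[0.1,[0,0,0],[0.06,0,0]],[0.1,[0,0,0],[0.06,0,0]]]}}

```text
time_s: 37.5
ee_pos: [588.5, -8.9, 162.8]
eef_rot: [[0.002, 0.874, 0.486], [0.006, 0.486, -0.874], [-1.0, 0.005, -0.004]]
wrist_force: [-1.0, 1.5, 0.1]
grip_width: 14.2
```

```bash
python3 kt.py
```

```text
az -60.95 turned from 82: 2.495 T [0.248 0.153 0.079] F [-1.   1.5  0.1] [588.5  -8.9 162.8] j [ 13.  27. -18. 103.  10.  51. -71.]
```

>>> {"method": "drive_tool", "body": {"moves": [[0.1,[0,0,0],[0.06,0,0]],[0.1,[0,0,0],[0.06,0,0]]]}}

```text
time_s: 37.7
ee_pos: [589.0, -10.1, 162.8]
eef_rot: [[0.0, 0.928, 0.371], [0.008, 0.371, -0.928], [-1.0, 0.003, -0.008]]
wrist_force: [-0.4, -0.8, -0.9]
grip_width: 13.8
```

```bash
python3 kt.py
```

```text
az -68.2 turned from 82: 2.621 T [-0.406 -0.028  0.008] F [-0.4 -0.8 -0.9] [589.  -10.1 162.8] j [ 12.  27. -17. 102.   9.  51. -77.]
```

```bash
python3 - <<'E'
from h import *
p,d,K,V=snap("wrist","w_t4"); crop("w_t4.npz","pics/w_t4z.png",220,160,350,330,4)
v,u=np.mgrid[0:340,0:560];z=d[0:340]
c=np.stack([(u-K[0,2])/K[0,0]*z,(v-K[1,2])/K[1,1]*z,z],-1).reshape(-1,3);w=(c-V[:3,3])@V[:3,:3];ok=z.reshape(-1)>50
w=w[ok];r=np.hypot(w[:,0]-587.7,w[:,1]+8.6)
for a,b in [(9,10),(10,11),(11,12)]:
    m=(r>a)&(r<b)&(w[:,2]>97)&(w[:,2]<112);print((a,b),m.sum(),np.round(np.percentile(w[m,2],[20,50,80]),2) if m.any() else 0)
q=w[(np.hypot(w[:,0]-587.7,w[:,1]+8.6)<50)&(w[:,2]>155)&(w[:,2]<175)];print(len(q));mm=q.mean(0);_,_,vt=np.linalg.svd(q[:,:2]-mm[:2],full_matrices=False);print(mm,np.degrees(np.arctan2(vt[0][1],vt[0][0])))
E
```

```text
(9, 10) 16 [101.2  102.39 102.88]
(10, 11) 15 [103.41 104.08 104.51]
(11, 12) 32 [103.39 103.78 104.23]
3875
[601.04149626  -5.15949249 161.7801809 ] -158.14209197815336
```

View pics/w_t4z.png

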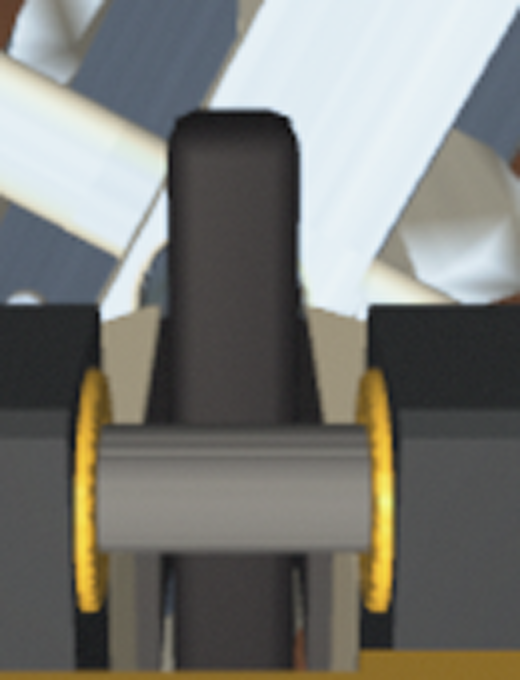

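```bash
python3 - <<'E'
from plan import *
rows([587.6,-8.6,155.3],down(-46),grip=0.1,n=4)
E
```

```text
dist 2.9 rot [-22.4  -0.4  -0.3] n 4
[[0.1,[0.0004,-0.0002,-0.0006],[-0.098,-0.002,-0.001]],[0.1,[0.0004,-0.0001,-0.0006],[-0.098,-0.002,-0.001]],[0.1,[0.0004,-0.0001,-0.0006],[-0.098,-0.002,-0.001]],[0.1,[0.0004,-0.0,-0.0006],[-0.098,-0.002,-0.001]]]
```

>>> {"method": "drive_tool", "body": {"moves": [[0.1,[0.0003,-0.0002,-0.0006],[-0.1,-0.002,0]],[0.1,[0.0004,-0.0001,-0.0006],[-0.1,-0.002,0]],[0.1,[0.0004,-0.0001,-0.0006],[-0.1,-0.002,0]],[0.1,[0.0004,0,-0.0006],[-0.08,-0.002,0]],[0.1,[0,0,0],[0,0,0]]]}}

```text
time_s: 38.25
ee_pos: [590.1, -10.4, 163.0]
eef_rot: [[0.004, 0.717, 0.697], [0.007, 0.697, -0.717], [-1.0, 0.008, -0.003]]
wrist_force: [-1.3, 1.0, -0.3]
grip_width: 14.0
```

```bash
python3 kt.py; python3 - <<'E'
from plan import *
rows([587.6,-8.6,154.5],down(-46.5),grip=0.1,n=2)
E
```

```text
az -45.8 turned from 82: 2.231 T [ 0.246  0.276 -0.025] F [-1.3  1.  -0.3] [590.1 -10.4 163. ] j [ 15.  28. -22. 102.  12.  52. -57.]
dist 4.0 rot [ 0.7 -0.2 -0.5] n 2
[[0.1,[0.0012,-0.0003,-0.0015],[0.006,-0.001,-0.004]],[0.1,[0.0012,-0.0003,-0.0015],[0.006,-0.001,-0.004]]]
```

>>> {"method": "drive_tool", "body": {"moves": [[0.1,[0.002,-0.0003,-0.0015],[0,0,-0.004]],[0.1,[0.002,-0.0003,-0.0015],[0,0,-0.004]]]}}

```text
time_s: 38.45
ee_pos: [590.7, -9.7, 162.5]
eef_rot: [[0.003, 0.721, 0.693], [0.003, 0.693, -0.721], [-1.0, 0.004, 0.0]]
wrist_force: [-3.1, -0.6, 14.2]
grip_width: 13.5
```

```bash
python3 kt.py; python3 - <<'E'
from plan import *
rows([587.6,-8.6,154.5],down(-46.5),grip=0.1,n=2)
E
```

```text
az -46.12 turned from 82: 2.236 T [-0.163  0.778 -0.012] F [-3.1 -0.6 14.2] [590.7  -9.7 162.5] j [ 15.  28. -22. 102.  13.  52. -58.]
dist 3.8 rot [ 0.4  0.  -0.2] n 2
[[0.1,[0.001,-0.0007,-0.0015],[0.003,0.0,-0.002]],[0.1,[0.001,-0.0007,-0.0015],[0.003,0.0,-0.002]]]
```

>>> {"method": "drive_tool", "body": {"moves": [[0.1,[-0.001,-0.0015,-0.0028],[0,0,0]],[0.1,[0,0,0],[0,0,0]]]}}

```text
time_s: 38.65
ee_pos: [589.4, -10.1, 164.1]
eef_rot: [[0.006, 0.724, 0.69], [0.002, 0.69, -0.724], [-1.0, 0.006, 0.003]]
wrist_force: [-0.3, 1.3, 0.4]
grip_width: 13.6
```

```bash
python3 kt.py
```

```text
az -46.37 turned from 82: 2.241 T [ 0.163 -0.068 -0.024] F [-0.3  1.3  0.4] [589.4 -10.1 164.1] j [ 15.  28. -22. 103.  12.  52. -58.]
```

>>> {"method": "drive_tool", "body": {"moves": [[0.1,[0.0015,-0.0003,-0.0022],[0,0,-0.004]],[0.1,[0.0012,0,-0.0005],[0,0,0]]]}}

```text
time_s: 38.85
ee_pos: [589.5, -9.4, 162.7]
eef_rot: [[0.007, 0.726, 0.688], [-0.001, 0.688, -0.726], [-1.0, 0.005, 0.006]]
wrist_force: [-0.2, -1.3, 9.7]
grip_width: 13.6
```

```bash
python3 kt.py
```

```text
az -46.51 turned from 82: 2.243 T [-0.323  0.088 -0.05 ] F [-0.2 -1.3  9.7] [589.5  -9.4 162.7] j [ 15.  28. -21. 103.  13.  51. -59.]
```

>>> {"method": "drive_tool", "body": {"moves": [[0.2,[0,0,0],[0,0,0]],[0.35,[0,0,0],[0,0,0]],[0.4,[0,0,0],[0,0,0]],[0.4,[-0.015,0,0],[0,0,0]],[0.4,[-0.03,0,0],[0,0,0]],[0.4,[-0.04,0,0],[0,0,0]],[0.4,[-0.01,-0.035,0],[0,0,0]],[0.4,[0,-0.035,0],[0,0,0]],[0.4,[0,0,0],[0,0,0]]]}}

```text
time_s: 39.75
ee_pos: [534.4, -56.1, 263.1]
eef_rot: [[0.0, 0.722, 0.691], [0.0, 0.691, -0.722], [-1.0, 0.001, -0.0]]
wrist_force: [1.5, -0.4, 0.0]
grip_width: 37.0
```

```bash
cat > fin.py <<'E'
import sys
from h import *
tag=sys.argv[1]
p,d,K,V=snap("wrist",tag)
v,u=np.mgrid[0:235,0:560];z=d[0:235]
c=np.stack([(u-K[0,2])/K[0,0]*z,(v-K[1,2])/K[1,1]*z,z],-1).reshape(-1,3);w=(c-V[:3,3])@V[:3,:3];ok=z.reshape(-1)>50
w=w[ok];r=np.hypot(w[:,0]-587.7,w[:,1]+8.6)
x=(w[:,:2]-[587.7,-8.6])@[.9945,-.1045];y=(w[:,:2]-[587.7,-8.6])@[.1045,.9945]
m=(x>-15)&(x<28)&(abs(y)<14)&(r>14.5)&(w[:,2]>100)&(w[:,2]<107);print("arm",m.sum(),np.median(w[m,2]))
for a,b in [(10,11),(11,12)]:
    m=(r>a)&(r<b)&(w[:,2]>97)&(w[:,2]<112);print((a,b),m.sum(),np.round(np.median(w[m,2]),2))
q=w[(r<60)&(w[:,2]>140)&(w[:,2]<190)]
rng=np.random.default_rng(0);best=None
for _ in range(400):
    a=q[rng.choice(len(q),3,replace=False)];n=np.cross(a[1]-a[0],a[2]-a[0]);l=np.linalg.norm(n)
    if l<50: continue
    n/=l;n*=np.sign(n[2])
    if n[2]<.85: continue
    i=abs((q-a[0])@n)<1
    if best is None or i.sum()>best.sum(): best=i
t=q[best];mm=t.mean(0);_,_,vt=np.linalg.svd(t-mm,full_matrices=False);a=(t-mm)@vt.T;n=vt[2]*np.sign(vt[2][2])
mid=mm+vt[0]*(a[:,0].max()+a[:,0].min())/2+vt[1]*(a[:,1].max()+a[:,1].min())/2
print("n",n.round(3),"lean",np.degrees(np.arccos(n[2])).round(1),np.ptp(a,axis=0).round(1),"az",np.degrees(np.arctan2(vt[0][1],vt[0][0])).round(1),"top",mid.round(1),"tip",(mid-77*n).round(1))
E
python3 fin.py w_f1; python3 kt.py
```

```text
arm 548 103.25248576460143
(10, 11) 28 104.46
(11, 12) 45 104.26
n [ 0.032 -0.037  0.999] lean 2.8 [78.6 13.4  2.2] az -139.7 top [588.6 -10.3 162.2] tip [586.1  -7.5  85.3]
az -46.17 turned from 82: 2.237 T [ 0.075 -0.099  0.052] F [ 1.1 -0.4  0.1] [536.1 -54.2 263.5] j [ 22.  16. -23. 104.   7.  61. -49.]
```

View pics/w_f1.png

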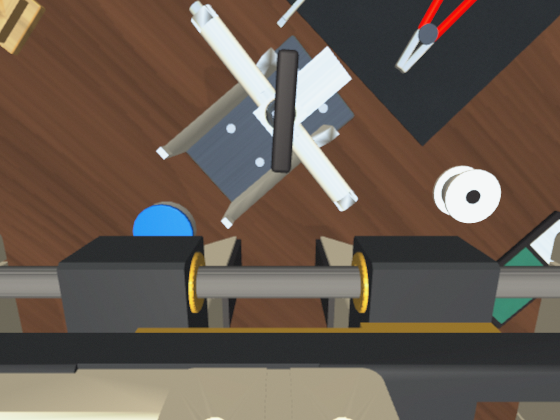

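>>> {"method": "drive_tool", "body": {"moves": [[0.4,[0.02,-0.01,-0.03],[0,0,0]],[0.4,[0.02,-0.005,-0.03],[0,0,0]],[0.4,[0,0,0],[0,0,0]]]}}

```text
time_s: 40.1
ee_pos: [484.8, -18.3, 224.4]
eef_rot: [[0.007, 0.721, 0.693], [0.003, 0.693, -0.721], [-1.0, 0.007, 0.003]]
wrist_force: [-0.3, 0.1, 0.4]
grip_width: 36.7
```

```bash
python3 fin.py w_f2; python3 kt.py; python3 - <<'E'
from h import *
p,d,K,V=ld("w_f2.npz");c=proj(K,V,[587.7,-8.6,104]);print(c);x,y=int(c[0]),int(c[1])
crop("w_f2.npz","pics/w_f2z.png",max(0,x-35),max(0,y-35),x+35,y+35,8)
E
```

```text
arm 379 103.3095687584223
(10, 11) 98 104.43
(11, 12) 102 104.47
n [-0.011  0.013  1.   ] lean 1.0 [78.7 13.6  2.1] az -139.7 top [587.9  -9.6 162.3] tip [588.8 -10.6  85.3]
az -46.21 turned from 82: 2.238 T [-0.036 -0.052  0.009] F [1.1 0.4 1.6] [487.4 -19.5 225.8] j [ 21.  13. -24. 114.   6.  54. -53.]
[366.52076092 100.56170593]
```

View pics/w_f2z.png

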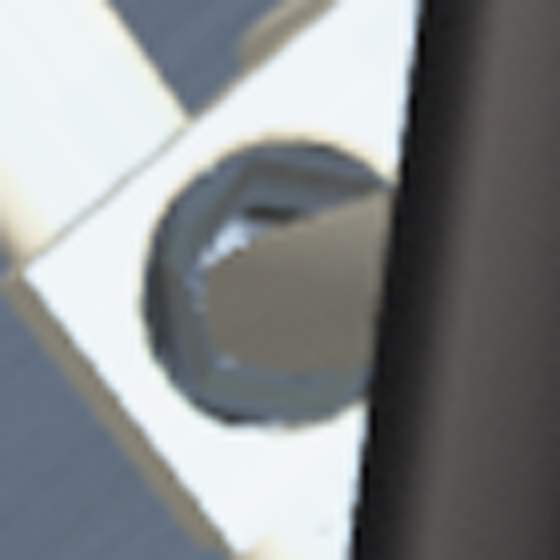

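```bash
python3 - <<'E'
from plan import *
rows([588,-9.8,205],down(-49.7),grip=0.4)
E
```

```text
dist 102.2 rot [ 3.5  0.3 -0.6] n 3
[[0.4,[0.0053,0.0264,0.0208],[0.02,0.002,-0.003]],[0.4,[0.0052,0.0268,0.0203],[0.02,0.002,-0.003]],[0.4,[0.0051,0.0273,0.0198],[0.02,0.002,-0.003]]]
```

>>> {"method": "drive_tool", "body": {"moves": [[0.45,[0.003,0.0264,0.0208],[0.02,0,-0.003]],[0.45,[0.005,0.0268,0.0203],[0.02,0,-0.003]],[0.45,[0.005,0.0273,0.0198],[0.02,0,-0.003]],[0.45,[0,0,0],[0,0,0]]]}}

```text
time_s: 40.55
ee_pos: [596.5, -8.9, 216.5]
eef_rot: [[0.01, 0.763, 0.646], [-0.004, 0.646, -0.763], [-1.0, 0.005, 0.01]]
wrist_force: [-0.2, -0.6, -1.0]
grip_width: 41.7
```

```bash
python3 - <<'E'
from plan import *
rows([588,-9.8,175],down(-49.7),grip=0.4,n=2)
E
```

```text
dist 36.5 rot [-0.1  0.6 -0.3] n 2
[[0.4,[0.0177,-0.0037,-0.0026],[-0.001,0.005,-0.003]],[0.4,[0.0177,-0.0036,-0.0025],[-0.001,0.005,-0.003]]]
```

>>> {"method": "drive_tool", "body": {"moves": [[0.45,[0.0177,-0.0037,-0.0026],[0,0.005,-0.003]],[0.45,[0.0177,-0.0037,-0.0026],[0,0.005,-0.003]],[0.45,[0,0,0],[0,0,0]]]}}

```text
time_s: 40.85
ee_pos: [592.2, -8.8, 181.7]
eef_rot: [[0.003, 0.763, 0.647], [0.002, 0.647, -0.763], [-1.0, 0.003, 0.001]]
wrist_force: [0.0, 0.9, -1.4]
grip_width: 41.1
```

```bash
python3 - <<'E'
from plan import *
rows([588,-9.8,156],down(-49.7),grip=0.4,n=2)
E
```

```text
dist 20.2 rot [-0.   0.  -0.2] n 2
[[0.4,[0.0098,-0.002,-0.001],[-0.0,0.0,-0.002]],[0.4,[0.0099,-0.002,-0.001],[-0.0,0.0,-0.002]]]
```

>>> {"method": "drive_tool", "body": {"moves": [[0.4,[0.0098,-0.002,-0.001],[0,0,0]],[0.4,[0.009,-0.002,-0.001],[0,0,0]],[0.35,[0,-0.001,0],[0,0,0]]]}}

```text
time_s: 41.15
ee_pos: [588.8, -10.4, 163.8]
eef_rot: [[0.006, 0.763, 0.647], [0.002, 0.647, -0.763], [-1.0, 0.006, 0.003]]
wrist_force: [0.4, -0.2, 0.4]
grip_width: 33.7
```

```bash
python3 - <<'E'
from plan import *
rows([588,-9.8,156],down(-49.7),grip=0.4,n=1)
E
```

```text
dist 2.0 rot [ 0.   0.2 -0.3] n 1
[[0.4,[0.0018,-0.0002,-0.001],[0.0,0.003,-0.006]]]
```

>>> {"method": "drive_tool", "body": {"force": 50, "moves": [[0.3,[0.0015,0,-0.001],[0,0,0]],[0.1,[0,0,0],[0,0,0]],[0.1,[0,0,0],[0,0,0]],[0.1,[0,0,0],[0,0,0]]]}}

```text
time_s: 41.55
ee_pos: [588.7, -9.8, 163.6]
eef_rot: [[0.009, 0.763, 0.647], [0.001, 0.647, -0.763], [-1.0, 0.007, 0.005]]
wrist_force: [-0.2, 0.2, -1.1]
grip_width: 13.8
```

```bash
python3 kt.py;python3 - <<'E'
from plan import *
rows([587.8,-9,155.5],down(-68),grip=0.1,n=4)
E
```

```text
az -49.71 turned from 82: 2.299 T [-0.041 -0.052  0.011] F [-0.2  0.2 -1.1] [588.7  -9.8 163.6] j [ 15.  28. -21. 103.  12.  51. -62.]
dist 2.5 rot [18.3  0.2 -0.5] n 4
[[0.1,[0.0005,-0.0,-0.0003],[0.08,0.001,-0.002]],[0.1,[0.0005,-0.0001,-0.0003],[0.08,0.001,-0.002]],[0.1,[0.0005,-0.0001,-0.0003],[0.08,0.001,-0.002]],[0.1,[0.0005,-0.0001,-0.0003],[0.08,0.001,-0.002]]]
```

>>> {"method": "drive_tool", "body": {"moves": [[0.1,[0.0002,0,-0.0003],[0.08,0,-0.002]],[0.1,[0.0002,0,-0.0003],[0.08,0,-0.002]],[0.1,[0.0002,0,-0.0003],[0.08,0,-0.002]],[0.1,[0.0002,0,-0.0003],[0.06,0,-0.002]]]}}

```text
time_s: 41.95
ee_pos: [589.0, -10.0, 163.5]
eef_rot: [[0.004, 0.924, 0.382], [-0.004, 0.382, -0.924], [-1.0, 0.002, 0.005]]
wrist_force: [-0.2, -1.3, -1.5]
grip_width: 13.6
```

```bash
python3 kt.py
```

```text
az -67.56 turned from 82: 2.61 T [-0.161 -0.145  0.08 ] F [-0.2 -1.3 -1.5] [589.  -10.  163.5] j [ 12.  27. -17. 103.  10.  51. -78.]
```

>>> {"method": "drive_tool", "body": {"moves": [[0.1,[0,0,0],[0.05,0,0]],[0.1,[0,0,0],[0.05,0,0]]]}}

```text
time_s: 42.15
ee_pos: [588.9, -10.3, 163.4]
eef_rot: [[0.004, 0.959, 0.283], [-0.005, 0.283, -0.959], [-1.0, 0.002, 0.005]]
wrist_force: [0.3, -0.8, -1.5]
grip_width: 13.6
```

```bash
python3 kt.py
```

```text
az -73.53 turned from 82: 2.715 T [-0.017 -0.017  0.05 ] F [ 0.3 -0.8 -1.5] [588.9 -10.3 163.4] j [ 11.  27. -16. 103.  10.  51. -83.]
```

>>> {"method": "drive_tool", "body": {"moves": [[0.1,[0,0,0],[0.05,0,0]]]}}

```text
time_s: 42.25
ee_pos: [588.8, -10.3, 163.3]
eef_rot: [[0.003, 0.972, 0.233], [-0.005, 0.233, -0.972], [-1.0, 0.002, 0.005]]
wrist_force: [-0.1, -0.2, -1.9]
grip_width: 13.5
```

```bash
python3 kt.py
```

```text
az -76.5 turned from 82: 2.766 T [-0.112 -0.005  0.071] F [-0.1 -0.2 -1.9] [588.8 -10.3 163.3] j [ 10.  27. -15. 103.   9.  51. -86.]
```

```bash
cat > rim.py <<'E'
import sys
from h import *
p,d,K,V=snap("wrist",sys.argv[1])
v,u=np.mgrid[0:260,0:560];z=d[0:260]
c=np.stack([(u-K[0,2])/K[0,0]*z,(v-K[1,2])/K[1,1]*z,z],-1).reshape(-1,3);w=(c-V[:3,3])@V[:3,:3]
w=w[z.reshape(-1)>50];r=np.hypot(w[:,0]-587.7,w[:,1]+8.6)
x=(w[:,:2]-[587.7,-8.6])@[.9945,-.1045];y=(w[:,:2]-[587.7,-8.6])@[.1045,.9945]
m=(x>-15)&(x<50)&(abs(y)<14)&(r>14.5)&(w[:,2]>101)&(w[:,2]<106);A=np.median(w[m,2]);print("arm",m.sum(),A.round(2))
m=(r>10.2)&(r<11.9)&(w[:,2]>99)&(w[:,2]<112);print("rim",m.sum(),np.median(w[m,2]).round(2),"above arm",(np.median(w[m,2])-A).round(2))
E
python3 rim.py w_r1
```

```text
arm 2222 103.17
rim 38 104.09 above arm 0.91
```

View pics/w_r1.png

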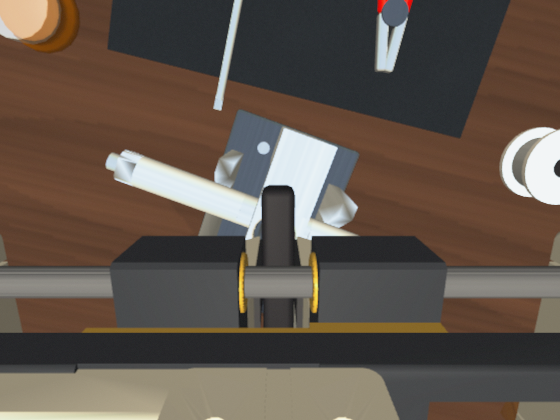

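>>> {"method": "drive_tool", "body": {"moves": [[0.2,[0,0,0],[0,0,0]],[0.35,[0,0,0],[0,0,0]],[0.4,[0,0,0],[0,0,0]],[0.4,[-0.015,0,0],[0,0,0]],[0.4,[-0.04,0,0],[0,0,0]],[0.4,[-0.03,-0.02,-0.02],[0,0,0]],[0.4,[0,-0.04,-0.025],[0,0,0]],[0.4,[0,-0.01,-0.02],[0,0,0]],[0.4,[0,0,0],[0,0,0]]]}}

```text
time_s: 43.2
ee_pos: [505.0, 38.4, 257.5]
eef_rot: [[0.01, 0.972, 0.235], [-0.004, 0.235, -0.972], [-1.0, 0.009, 0.006]]
wrist_force: [-0.1, 0.2, 0.5]
grip_width: 36.6
```

```bash
python3 fin.py w_f3; python3 kt.py; python3 - <<'E'
from h import *
p,d,K,V=ld("w_f3.npz");c=proj(K,V,[587.7,-8.6,104]);print(c);x,y=int(c[0]),int(c[1])
crop("w_f3.npz","pics/w_f3z.png",max(0,x-35),max(0,y-35),x+35,y+35,8)
E
```

```text
arm 406 103.28815800523641
(10, 11) 65 104.05
(11, 12) 75 104.46
n [-0.018  0.057  0.998] lean 3.4 [78.7 13.6  2.1] az -161.5 top [588.   -8.7 162.1] tip [589.4 -13.1  85.2]
az -76.5 turned from 82: 2.766 T [-0.017  0.052  0.001] F [-0.8 -0.3  0.2] [505.7  36.8 257.4] j [  9.  12. -19. 109.   5.  58. -88.]
[356.07928084 118.25047968]
```

View pics/w_f3z.png

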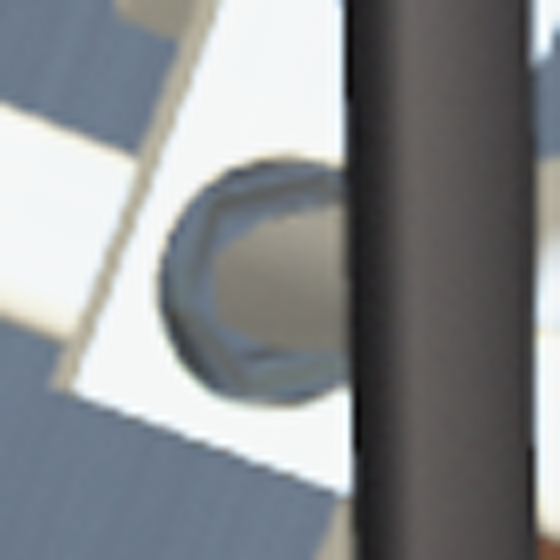

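```bash
cat > hd.py <<'E'
import sys
from h import *
def head(tag,out=None):
    p,d,K,V=ld(tag+".npz")
    c0=proj(K,V,[587.7,-8.6,105])
    g=cv2.cvtColor(p,cv2.COLOR_RGB2GRAY).astype(np.uint8)
    v,u=np.mgrid[0:420,0:560]
    c=np.stack([(u-K[0,2])/K[0,0]*d,(v-K[1,2])/K[1,1]*d,d],-1);w=(c.reshape(-1,3)-V[:3,3])@V[:3,:3];w=w.reshape(420,560,3)
    near=(np.hypot(u-c0[0],v-c0[1])<40)&(d>50)
    # boundary of white arm plate around head: bright pixels at arm height
    dark=near&(g<150)&(w[...,2]<112)&(w[...,2]>80)
    r=np.hypot(w[...,0]-587.7,w[...,1]+8.6);dark&=r<15
    # fit head circle: boundary pixels dark adjacent to bright
    br=(g>175).astype(np.uint8);e=dark&(cv2.dilate(br,np.ones((3,3),np.uint8))>0)&(r>9)
    P=np.array([ray(K,V,a,b,104.5)[:2] for b,a in zip(*np.nonzero(e))])
    from scipy.optimize import least_squares
    f=least_squares(lambda q:np.hypot(P[:,0]-q[0],P[:,1]-q[1])-12.5,[587.7,-8.6],loss='soft_l1',f_scale=.5).x
    rr=np.hypot(w[...,0]-f[0],w[...,1]-f[1])
    m=near&(rr>10)&(rr<12)&(g<165)&(w[...,2]>99)&(w[...,2]<112)
    x=(w[...,0]-f[0])*.9945-(w[...,1]-f[1])*.1045;y=(w[...,0]-f[0])*.1045+(w[...,1]-f[1])*.9945
    a=(d>50)&(g>185)&(x>-15)&(x<28)&(abs(y)<14)&(rr>14)&(w[...,2]>100.5)&(w[...,2]<106)
    hz=w[m][:,2];A=np.median(w[a][:,2])
    print(tag,"centre",f.round(2),len(P),"rim",len(hz),np.mean(np.clip(hz,np.median(hz)-2,np.median(hz)+2)).round(2),"se",(hz.std()/len(hz)**.5).round(2),"arm",A.round(2),"above",(np.median(hz)-A).round(2))
    if out:
        x,y=int(c0[0]),int(c0[1]);im=p[max(0,y-22):y+22,max(0,x-22):x+22,::-1]
        im=cv2.resize(im,None,fx=13,fy=13,interpolation=cv2.INTER_CUBIC);im=np.clip((im.astype(float)-40)*1.9,0,255).astype(np.uint8);cv2.imwrite(out,im)
if __name__=="__main__":
    for t in sys.argv[1:]: head(t,f"pics/{t}_hd.png")
E
python3 hd.py w_crad w_sk w_t3 w_f1 w_f2 w_f3
```

```text
w_crad centre [587.74  -8.75] 98 rim 239 107.93 se 0.07 arm 103.18 above 4.9
w_sk centre [587.59  -8.43] 127 rim 325 107.91 se 0.05 arm 103.25 above 4.66
w_t3 centre [588.24  -8.89] 52 rim 153 103.76 se 0.06 arm 103.14 above 0.67
w_f1 centre [588.    -8.85] 43 rim 68 104.26 se 0.11 arm 103.23 above 0.93
w_f2 centre [587.57  -8.39] 79 rim 212 104.48 se 0.06 arm 103.26 above 1.19
w_f3 centre [587.93  -8.63] 62 rim 133 104.18 se 0.07 arm 103.27 above 0.99
```

View pics/w_f3_hd.png

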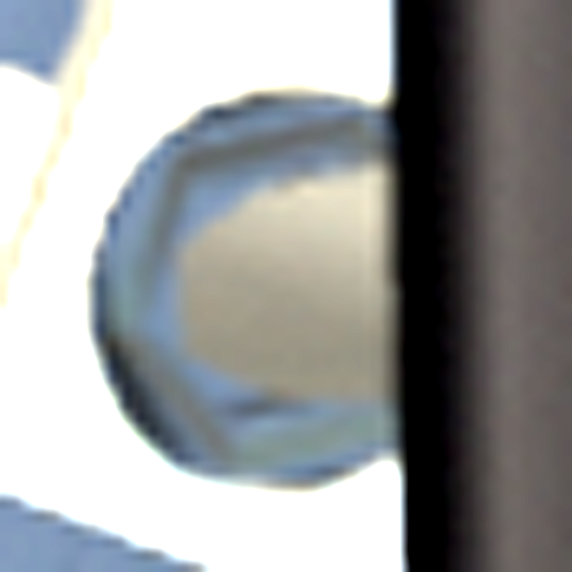

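View pics/w_t3_hd.png

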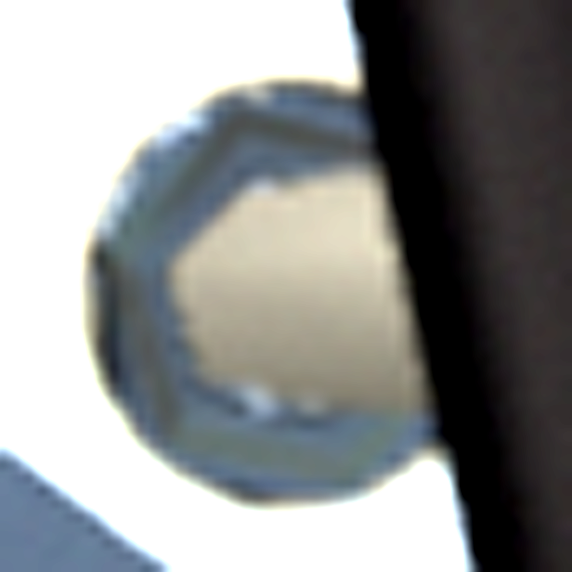

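View pics/w_sk_hd.png

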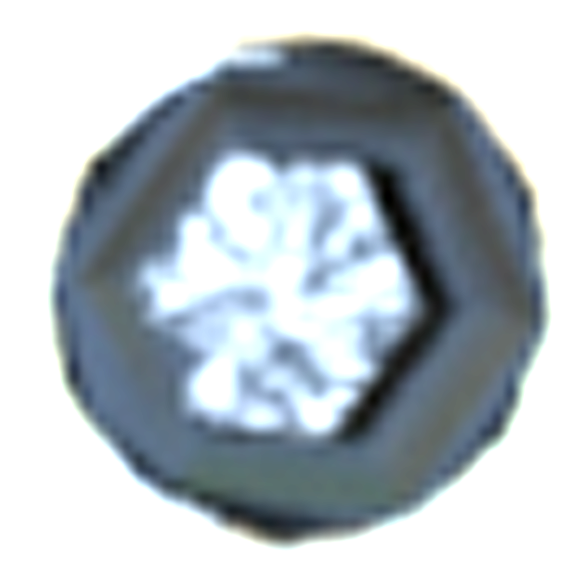

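View pics/w_f2_hd.png

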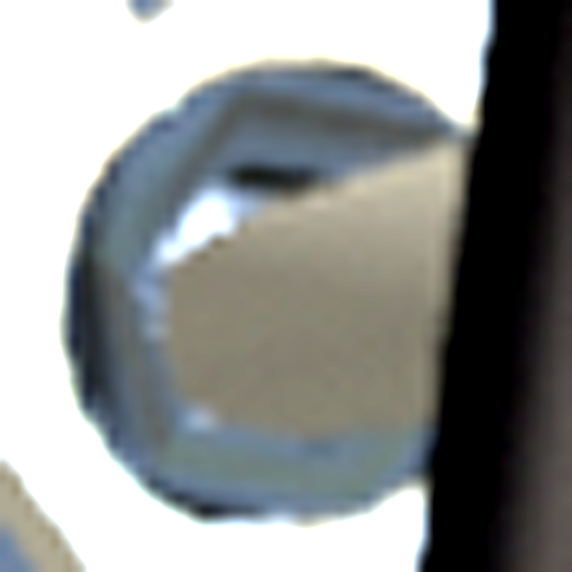

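```bash
python3 - <<'E'
from plan import *
rows([588,-9.0,200],down(-71.5),grip=0.4)
E
```

```text
dist 107.3 rot [-5.   0.4 -0.5] n 3
[[0.4,[0.0175,0.023,0.0211],[-0.029,0.003,-0.003]],[0.4,[0.0174,0.0224,0.0218],[-0.029,0.003,-0.003]],[0.4,[0.0173,0.0218,0.0225],[-0.029,0.003,-0.003]]]
```

>>> {"method": "drive_tool", "body": {"moves": [[0.4,[0.015,0.023,0.0211],[-0.029,0.003,-0.003]],[0.4,[0.0165,0.0224,0.0218],[-0.029,0.003,-0.003]],[0.4,[0.016,0.0218,0.0225],[-0.029,0.003,-0.003]],[0.4,[0,0,0],[0,0,0]]]}}

```text
time_s: 43.65
ee_pos: [595.1, -14.2, 212.8]
eef_rot: [[0.006, 0.947, 0.32], [-0.002, 0.32, -0.947], [-1.0, 0.005, 0.004]]
wrist_force: [-0.8, -0.1, -0.1]
grip_width: 36.8
```

```bash
python3 - <<'E'
from plan import *
rows([588,-9.0,172],down(-71.5),grip=0.4,n=2)
E
```

```text
dist 35.8 rot [ 0.2  0.2 -0.3] n 2
[[0.4,[0.0173,-0.0026,-0.0036],[0.001,0.002,-0.003]],[0.4,[0.0174,-0.0026,-0.0036],[0.001,0.002,-0.003]]]
```

>>> {"method": "drive_tool", "body": {"moves": [[0.4,[0.0173,-0.0026,-0.0036],[0,0.002,-0.003]],[0.4,[0.0174,-0.0026,-0.0036],[0,0.002,-0.003]],[0.4,[0,0,0],[0,0,0]]]}}

```text
time_s: 43.95
ee_pos: [590.4, -12.6, 177.0]
eef_rot: [[-0.001, 0.949, 0.315], [-0.0, 0.315, -0.949], [-1.0, -0.001, 0.0]]
wrist_force: [0.1, 0.5, 0.5]
grip_width: 36.7
```

```bash
python3 - <<'E'
from plan import *
rows([588,-9.0,154.5],down(-71.5),grip=0.4,n=2)
E
```

```text
dist 17.1 rot [-0.1  0.   0.1] n 2
[[0.4,[0.0083,-0.0006,-0.0021],[-0.001,0.0,0.0]],[0.4,[0.0083,-0.0006,-0.0021],[-0.001,0.0,0.0]]]
```

>>> {"method": "drive_tool", "body": {"force": 50, "moves": [[0.4,[0.0083,-0.0006,-0.0021],[0,0,0]],[0.35,[0.0083,-0.0006,-0.0021],[0,0,0]],[0.3,[0,0,0],[0,0,0]],[0.1,[0,0,0],[0,0,0]],[0.1,[0,0,0],[0,0,0]],[0.1,[0,0,0],[0,0,0]]]}}

```text
time_s: 44.55
ee_pos: [589.9, -9.6, 162.5]
eef_rot: [[0.004, 0.949, 0.314], [-0.001, 0.314, -0.949], [-1.0, 0.003, 0.002]]
wrist_force: [0.4, -0.5, -3.2]
grip_width: 13.3
```

```bash
python3 kt.py; python3 - <<'E'
from plan import *
rows([587.8,-8.8,155],down(-90),grip=0.1,n=4)
E
```

```text
az -71.68 turned from 82: 2.682 T [-0.049 -0.024  0.059] F [ 0.4 -0.5 -3.2] [589.9  -9.6 162.5] j [ 11.  27. -16. 103.  10.  51. -81.]
dist 2.7 rot [18.3  0.1 -0.2] n 4
[[0.1,[0.0004,-0.0004,-0.0004],[0.08,0.0,-0.001]],[0.1,[0.0004,-0.0005,-0.0003],[0.08,0.0,-0.001]],[0.1,[0.0004,-0.0005,-0.0003],[0.08,0.0,-0.001]],[0.1,[0.0004,-0.0005,-0.0002],[0.08,0.0,-0.001]]]
```

>>> {"method": "drive_tool", "body": {"moves": [[0.1,[0.0003,-0.0004,-0.0004],[0.08,0,0]],[0.1,[0.0003,-0.0005,-0.0003],[0.08,0,0]],[0.1,[0.0003,-0.0005,-0.0003],[0.08,0,0]],[0.1,[0.0003,-0.0005,-0.0002],[0.08,0,0]]]}}

```text
time_s: 44.95
ee_pos: [589.2, -10.4, 162.2]
eef_rot: [[0.007, 1.0, -0.011], [-0.003, -0.011, -1.0], [-1.0, 0.007, 0.003]]
wrist_force: [1.1, -1.5, -0.9]
grip_width: 14.1
```

```bash
python3 kt.py; python3 rim.py w_r2; python3 - <<'E'
from plan import *
rows([587.8,-8.8,155],down(-100),grip=0.1,n=2)
E
```

```text
az -90.64 turned from 82: 3.013 T [-0.149 -0.176  0.19 ] F [ 1.1 -1.5 -0.9] [589.2 -10.4 162.2] j [  8.  27. -12. 103.   7.  51. -98.]
arm 2236 103.14
rim 35 103.79 above arm 0.65
dist 2.4 rot [ 9.1  0.1 -0.4] n 2
[[0.1,[0.0006,-0.0007,-0.0008],[0.08,0.001,-0.004]],[0.1,[0.0006,-0.0007,-0.0007],[0.08,0.001,-0.004]]]
```

>>> {"method": "drive_tool", "body": {"moves": [[0.1,[0.0003,-0.0007,-0.0007],[0.08,0,-0.003]],[0.1,[0.0003,-0.0007,-0.0007],[0.08,0,-0.003]]]}}

```text
time_s: 45.2
ee_pos: [588.8, -9.5, 162.3]
eef_rot: [[0.004, 0.984, -0.175], [-0.003, -0.175, -0.984], [-1.0, 0.004, 0.003]]
wrist_force: [0.4, 0.1, -1.6]
grip_width: 13.2
```

```bash
python3 kt.py; python3 rim.py w_r3; python3 - <<'E'
from plan import *
rows([587.8,-8.8,155],down(-108),grip=0.1,n=2)
E
```

```text
az -100.1 turned from 82: 3.178 T [-0.027 -0.167  0.021] F [ 0.4  0.1 -1.6] [588.8  -9.5 162.3] j [   6.   27.  -10.  103.    6.   51. -107.]
arm 2265 103.11
rim 36 103.78 above arm 0.66
dist 1.6 rot [ 7.7  0.1 -0.2] n 2
[[0.1,[0.0006,-0.0005,-0.0001],[0.067,0.001,-0.002]],[0.1,[0.0006,-0.0005,-0.0001],[0.067,0.001,-0.002]]]
```

>>> {"method": "drive_tool", "body": {"moves": [[0.1,[0.0006,-0.0005,-0.0001],[0.07,0,0]],[0.1,[0.0006,-0.0005,-0.0001],[0.07,0,0]],[0.1,[0.0003,0,0],[0.06,0,0]]]}}

```text
time_s: 45.55
ee_pos: [588.8, -8.8, 162.1]
eef_rot: [[0.006, 0.929, -0.369], [-0.003, -0.369, -0.929], [-1.0, 0.006, 0.001]]
wrist_force: [0.3, -0.2, -0.9]
grip_width: 13.3
```

```bash
python3 kt.py; python3 rim.py w_r4
```

```text
az -111.67 turned from 82: 3.38 T [ 0.1    0.046 -0.064] F [ 0.3 -0.2 -0.9] [588.8  -8.8 162.1] j [   4.   26.   -7.  103.    4.   50. -117.]
arm 2280 103.16
rim 34 103.62 above arm 0.46
```

>>> {"method": "drive_tool", "body": {"moves": [[0.1,[0.0005,0,0],[0.06,0,0]],[0.1,[0.0003,0,0],[0.04,0,0]]]}}

```text
time_s: 45.8
ee_pos: [588.9, -8.8, 162.0]
eef_rot: [[0.006, 0.888, -0.459], [-0.003, -0.459, -0.888], [-1.0, 0.007, 0.0]]
wrist_force: [-1.5, -0.1, 0.5]
grip_width: 13.5
```

```bash
python3 kt.py; python3 rim.py w_r5
```

```text
az -117.33 turned from 82: 3.479 T [-0.065  0.212 -0.01 ] F [-1.5 -0.1  0.5] [588.9  -8.8 162. ] j [   3.   26.   -6.  103.    4.   50. -122.]
arm 2332 103.16
rim 33 103.58 above arm 0.42
```

>>> {"method": "drive_tool", "body": {"moves": [[0.1,[0.0015,0,0],[0,0,0]],[0.1,[0.001,0,0],[0,0,0]]]}}

```text
time_s: 46.05
ee_pos: [589.6, -8.9, 161.8]
eef_rot: [[0.008, 0.891, -0.454], [-0.004, -0.454, -0.891], [-1.0, 0.009, -0.0]]
wrist_force: [-2.6, -0.2, 7.4]
grip_width: 13.4
```

```bash
python3 kt.py
```

```text
az -117.03 turned from 82: 3.474 T [0.006 1.025 0.03 ] F [-2.6 -0.2  7.4] [589.6  -8.9 161.8] j [   3.   26.   -6.  103.    4.   50. -122.]
```

Key bottomed. Releasing and backing off.

>>> {"method": "drive_tool", "body": {"moves": [[0.2,[0,0,0],[0,0,0]],[0.35,[0,0,0],[0,0,0]],[0.4,[0,0,0],[0,0,0]],[0.4,[-0.015,0,0],[0,0,0]],[0.4,[-0.04,0,0],[0,0,0]],[0.4,[-0.035,-0.02,0.02],[0,0,0]],[0.4,[0,-0.04,0.025],[0,0,0]],[0.4,[0,-0.01,0.02],[0,0,0]],[0.4,[0,0,0],[0,0,0]]]}}

```text
time_s: 46.95
ee_pos: [496.0, -35.0, 259.1]
eef_rot: [[0.012, 0.896, -0.444], [-0.003, -0.444, -0.896], [-1.0, 0.012, -0.002]]
wrist_force: [-1.0, -1.0, 0.1]
grip_width: 36.9
```

```bash
python3 fin.py w_f4; python3 kt.py; python3 hd.py w_f4
```

```text
arm 391 103.28333205946518
(10, 11) 66 103.78
(11, 12) 90 103.3
n [-0.004  0.006  1.   ] lean 0.4 [78.5 13.5  2.1] az 153.4 top [587.1  -7.9 161.8] tip [587.4  -8.4  84.8]
az -116.27 turned from 82: 3.46 T [ 0.107  0.008 -0.02 ] F [-0.3  1.  -0.1] [497.  -33.6 259.1] j [   6.   11.   -6.  111.    2.   58. -117.]
w_f4 centre [587.88  -8.26] 62 rim 137 103.66 se 0.09 arm 103.28 above 0.43
```

View pics/w_f4_hd.png

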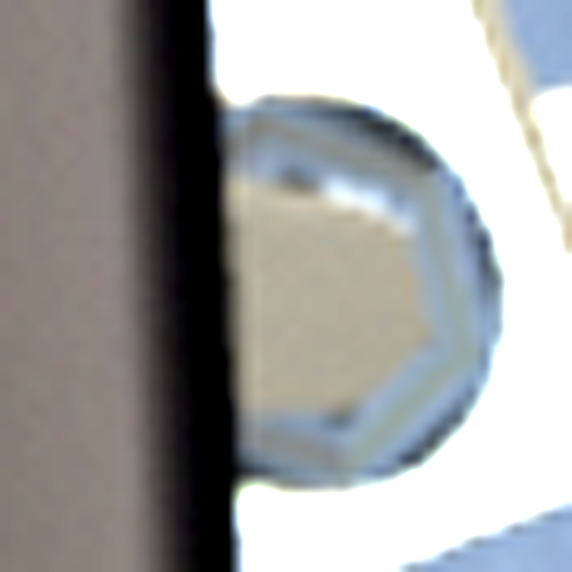

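View pics/w_f4.png

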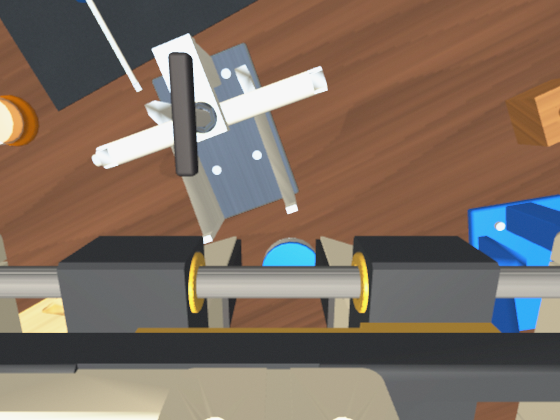

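```bash
python3 - <<'E'
from resid import *
flat("w_f4.npz"); resid("w_f4.npz")
# other end
import resid as r
s,t,h=profile("w_f4.npz",SEAT,YH,-125,125,half=16)
m=(abs(t)>6)&(abs(t)<9)&(h>2);print("s range",np.percentile(s[m],[1,99]).round(1))
E
python3 -c "
from h import *
snap('top','t_end');snap('side','s_end')"
```

```text
w_f4.npz flat angle -2.0 cost 107.1 next [115.6, 110.6, 108.6, 111.9] axis [ 1.31 -0.26  0.52  0.17]
w_f4.npz [ 1.31 -0.26  0.52  0.17]
round [(-75, -0.02), (-65, -0.06), (-55, -0.08), (-45, 0.05), (-35, 0.4), (-25, 0.06), (-15, -0.21), (-5, -0.2), (5, -0.02), (15, -0.09), (25, 0.2), (35, 0.02), (45, -0.08), (55, -0.05), (65, -0.03)]
end [(-65, 10, -0.31), (-55, 15, -0.39), (-45, 12, -0.69), (-35, 16, -0.15), (-25, 18, -0.97), (-15, 16, -1.39), (-5, 16, -1.66), (5, 17, -1.61), (15, 14, -0.96), (25, 22, -0.66), (35, 15, -0.15), (45, 14, 0.06), (55, 9, 0.29), (65, 9, 0.07)]
s range [-105.5  110.9]
```

View pics/t_end.png

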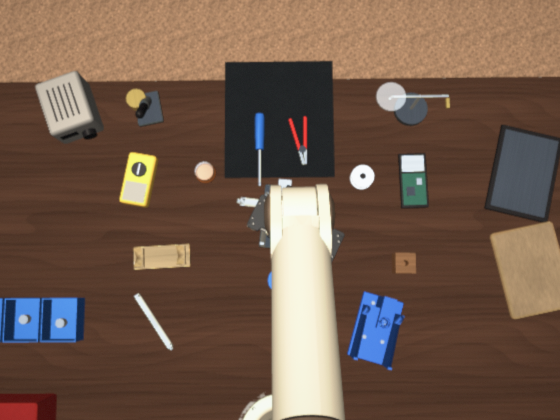

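View pics/s_end.png

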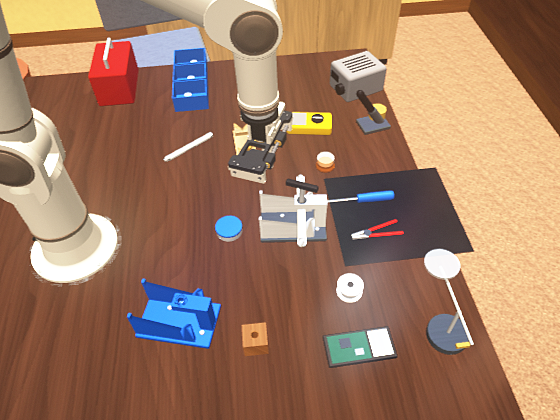

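```bash
python3 -c "
from station import ticket
print(ticket.hand_in())"
```

```text
the job is handed in; nothing more can be done
None
```

The job is done as asked and was handed in at about 47 s; the hand-in reports no verdict. I rolled the shaft down the ramp into the vee and turned it flat-up. I then tightened the setscrew with the hex key and left the key standing in the screw.

Last checks before handing in:
- **Shaft:** the flat is about 2° from straight up, and the shaft is seated, roughly 1 mm off centre along its length.
- **Screw:** I estimate 2.15 to 2.25 rad. The rim sank about 4.2 to 4.5 mm, to 0.4 mm above the arm. The socket turned about 123° from where it was first seen, before adding its 0 to 0.2 rad starting turn.
- **Key:** it is bottomed in the socket and leans about 0.4°.
- **Surroundings:** nothing else visible had moved in the top and side views; the arm hid the tin from the top camera. The gripper is clear of everything.

Two things did not go cleanly:
- **Loosened and retightened:** after the first tightening the key leaned about 11°. I re-gripped it and turned it back, and that slipped the hexagon past the socket and loosened the screw to about 2.0 rad. I noticed it from the rim height and socket angle and tightened it again.
- **No torque at the stop:** the wrist torque never showed a sharp rise, with a highest reading of about 0.19 N m. That the screw is firm rests on the rim height and the socket angle, which agree.

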